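# Mount a power board and pin its cooling plates

### The arm

A 6-joint arm with a two-finger parallel gripper is mounted at the origin on a cart in front of the work surface, level with it; the furniture and walls round the work are solid. World frame = base frame: x ahead of the robot, y to its left, z up, the work surface at z = 0. Lengths are in mm, angles in degrees, forces in N, time in s.
With the tool pointing down it reaches from about 275 to 1000 mm from the base axis. Payload 8.4 kg.
Tool frame: the origin (TCP) lies midway between the tips of the shut fingers; the grasp point (between the pads) lies tcp_to_grasp behind it (tcp_to_grasp is the distance from the TCP to the grasp point, in mm); z points along the fingers, y is the direction in which the jaws open and shut (so a half turn about z gives the same grasp; the last joint's range is limited). The gripper opens to 85 mm and grips with 20 to 120 N. Pads are 22 mm wide; open, the fingers measure 114 mm over their backs; the gripper's body (76 mm by 85 mm) begins 54 mm behind the grasp point. The pads swing forward as they close: fully open they stand 13 mm farther back than shut.
Start: joints at [-73.591, 20.225, 93.587, -0, 66.188, -0.138], TCP at [178, -599.119, 231.281] pointing down, gripper open.
Joint ranges: [-150.9, 150.9], [-52.94, 120.26], [3.33, 152.33], [-74.26, 254.26], [0, 154.13], [-172.89, 172.89]. Speed limits (degrees/s): [127.2, 127.2, 159.86, 180, 180, 180].

### API

Orientations are given as [roll, pitch, yaw] about the fixed x, y, z axes, in that order (R = Rz(yaw) Ry(pitch) Rx(roll)).
In Python, from cell import * gives the robot as it stands.
- The arm moves only by the tool step_arm, never from a script. Its argument "motion" is a list of rows, each a list of 3 entries, a list of its own where there are three numbers: the opening, from 0 (shut) to 1 (fully open), then the shift along the tool's x, y, z as a fraction of full scale, then the turn about the tool's z as a fraction of full scale. In form: [[hand, [tx, ty, tz], twist], ...]. A call has 1 to 5 rows; each row shifts and turns the pose as measured when the row begins, along the tool's axes as they then stand; what a row does not reach is not made up. Full scale, the value 1, is 2.5 cm for a shift and 90 degrees for a turn. A row lasts 1/12 s, in which the tool goes at most 41.7 mm and 7.16 degrees, less where a joint would pass 70% of its speed; a pose out of reach is approached as far as the arm can. A call with a number of a shift or a turn outside -1 to 1 is refused whole. A call with a gripper value outside its range is refused whole. The fingers move at their own pace and stop on an object; "force" is the grip in N (left out, the last holds). Time passes only in rows, so rows that do not move let the fingers close. It gives the time, the measured TCP pose, the force and the opening at its end, in the units of the state.
- observe(): the state, without advancing time (a new reading comes with each control period).
- grab_frame(name): name is "side" or "top"; returns a dict with "frame" (384x512x3 uint8, red, green, blue), "fx", "fy", "cx", "cy" (pixels), "rvec" (rotation vector, rad) and "tvec" (3), from world to camera coordinates, as OpenCV has them. Camera axes: x right, y down, z forward; pixel columns grow to the right and rows downward; lengths in mm; the calibration is good to about 2 mm. A picture is of the moment at which its call begins. There is no depth.
- close_job(): hands the job in, once; it reports no verdict.
The state is a dict: "time": time; "q": joint angles; "qvel": joint speeds; "tau": joint torques, N m; "ee_pos": TCP position; "orientation": TCP orientation; "ft_force": force on the tool from outside, world axes, zero at the start; "wrist_torque": the same for the moment, N m; "gripper_width": opening from 0.0 (shut) to 1.0 (fully open).
Only numpy, scipy, OpenCV 4.12 (cv2) and the standard library are available. Lean on these libraries where they do the work, as an engineer would, in place of code of your own. Each camera call takes 0.05 s, during which the arm holds its last target.

### The job

Press the green circuit board down onto the jig's two barbed standoffs until both barbs click over it. Then stack every aluminium cooling plate flat on the middle of the board, long sides lined up with the board's long sides and all holes in line, and pass the red-knobbed clamp pin down through plates and board until it stands on the bottom of the jig's socket. Let go of everything, and leave the two cartons and the reel at the back where they are.

Things in the scene. Friction and masses are not known exactly. Their poses are not given: they have to be found in the camera images.
- jig: fixed grey assembly jig, base plate 170 x 90 x 18 mm (x along the 170 mm), origin at the centre of its underside, z up. On it, at jig x = -50 and +50 mm, y = 0, stand two white support bars (16 mm in x, 52 mm in y, tops 32 mm above the jig's underside), each with a barbed standoff in its middle
- post_a (a point): axis of the barbed standoff at jig x = -50 mm, at the top of its support bar (32 mm above the jig's underside), axes as the jig's. White post 9.5 mm in diameter with a cone nose, rising 20 mm above this point, with an orange spring barb on its outer side whose catch is 6.8 mm above this point
- post_b (a point): the same for the standoff at jig x = +50 mm (barb towards +x)
- socket_mouth (a point): centre of the mouth of the jig's socket, level with the top of the base plate (18 mm above the jig's underside), axes as the jig's; the socket is a round blind hole 13 mm in diameter, 14 mm deep, half-way between the two standoffs
- socket_floor (a point): centre of the socket's floor, 14 mm below its mouth (4 mm above the jig's underside)
- barb_a (a joint): spring barb of the standoff at jig x = -50 mm: 0 when sprung out, grows to 0.005 m as it is pushed in; it springs back over the board once the board is fully down. A downward press of 5 to 12 N near that post passes it
- barb_b (a joint): the same for the standoff at jig x = +50 mm
- board_center (a point): centre (half-way up) of the green circuit board, 130 x 66 x 6 mm (x along the 130 mm, z up), 120 g, parts on top up to 1.4 mm high. A round 13 mm hole in its middle and a square 12 mm hole at board x = -50 and +50 mm, y = 0; fits either way round. Starts lying flat on the bare desk at the left; plain edges, to be taken by its long sides. Seated: 35 mm above the jig's underside
- board_end_a (a point): centre of the board's square hole at board x = -50 mm, half-way up the board (17 mm above socket_mouth when clicked home)
- board_end_b (a point): centre of the board's square hole at board x = +50 mm, half-way up the board
- pin_stand: loose wooden block 75 x 75 x 42 mm, 0.9 kg, with a blind round hole, 13 mm in diameter and 36 mm deep, in the middle of its top, in which the clamp pin stands; origin at the centre of its underside
- pin: the clamp pin: steel rod 11 mm in diameter and 104 mm long with a tapered tip (last 6 mm, down to 8 mm diameter, flat end), topped by a red round knob 20 mm in diameter, 34 mm high; 138 mm overall, 80 g. Origin at the tip, z up along the pin; starts upright in the stand
- pin_tip (a point): tip (lower end) of the clamp pin
- pin_grip (a point): centre of the pin's red knob, 121 mm above the tip
- magnifier_lamp: fixed black magnifier lamp to keep clear of. From this origin (on none of its parts): its round head fills x -0.18 to +0.05, y +0.13 to +0.38, z 0 to +0.12 m; the neck x -0.07 to +0.08, y +0.02 to +0.20, z +0.05 to +0.16 m; its lower arm runs along y at x +0.02 m, from y +0.02, z +0.20 to y -0.35, z +0.29 m
- blue_carton: blue carton, 61 x 99 x 53 mm, at the back; not part of the job. Origin at the centre of its underside
- solder_reel: reel with blue and yellow flanges, 86 x 62 x 35 mm, at the back; not part of the job. Origin at the centre of its underside
- black_carton: black carton, 67 x 106 x 27 mm, at the back; not part of the job. Origin at the centre of its underside
- plate_1_center (a point): centre (half-way up) of an aluminium cooling plate 60 x 46 x 14 mm (x along the 60 mm, z up), about 90 g, with a round 13 mm hole straight through its middle, the same on both faces (either may be up); three or four such plates are present, lying flat on the 3 mm thick green cutting mat (absent ones read None)
- plate_2_center (a point): centre (half-way up) of an aluminium cooling plate 60 x 46 x 14 mm (x along the 60 mm, z up), about 90 g, with a round 13 mm hole straight through its middle, the same on both faces (either may be up); three or four such plates are present, lying flat on the 3 mm thick green cutting mat (absent ones read None)
- plate_3_center (a point): centre (half-way up) of an aluminium cooling plate 60 x 46 x 14 mm (x along the 60 mm, z up), about 90 g, with a round 13 mm hole straight through its middle, the same on both faces (either may be up); three or four such plates are present, lying flat on the 3 mm thick green cutting mat (absent ones read None)
- plate_4_center (a point): centre (half-way up) of an aluminium cooling plate 60 x 46 x 14 mm (x along the 60 mm, z up), about 90 g, with a round 13 mm hole straight through its middle, the same on both faces (either may be up); three or four such plates are present, lying flat on the 3 mm thick green cutting mat (absent ones read None)
Mind the look-alikes: they are no part of the job. What is shaped like the part that bears plate_4_center but orange is not meant.

How it is judged:
By the outcome, as a careful person would: the job done as asked, in the order asked, and still so for the second after the job is handed in, with the robot touching nothing.
Of plate_1, plate_2, plate_3, plate_4 only 3 to 4 are there at a start; the rules pass over those that are not, and their reading is None.
At some moment in a run one of board, pin_stand may be knocked a few centimetres aside while the robot is not near it.
It also fails if it takes over 210 s, if anything falls off the work surface, if the arm or the gripper's body presses on something with over 40 N, if the wrist force passes 120 N, or if a joint passes its speed limit or range.

## Working session

There is one attempt and no reset: what is moved stays moved. The work goes in short steps, Python scripts to look and compute and a tool call to move; the robot and the scene stay as the last step left them, time stands still between calls to the robot, and variables do not carry over. Pictures are saved under pics/ and viewed, and the job is handed in when it is done.

Besides the shell and the picture viewer there is one more tool, called after "Emit:" by a JSON object that holds its "method" and its "body". step_arm: Moves the arm, as the interface text tells. Shift numbers are shares of 2.5 cm and turn numbers shares of 90 degrees, none past 1 either way. Its arguments: {"type":"object","properties":{"motion":{"type":"array"},"force":{"type":"number"}},"required":["motion"]}

```bash
ls; mkdir -p pics; python3 - <<'E'
from cell import *
import cv2
print(observe())
for n in("side","top"):
    g=grab_frame(n); cv2.imwrite(f"pics/{n}0.png",g["frame"][:,:,::-1]); print(n,{k:v for k,v in g.items() if k!="frame"})
import cell; print([x for x in dir(cell) if x[0]!='_'])
E
```

```text
pics
{'time': 0.0, 'q': array([-7.35916457e+01,  2.02620946e+01,  9.36292551e+01, -2.53152132e-05,
        6.61894536e+01, -1.37253756e-01]), 'qvel': array([ 0.08888605,  0.0200979 ,  0.00235486, -0.1226809 , -0.0704064 ,
       -0.06306692]), 'tau': array([ 7.90316280e-04, -6.05234957e+01, -3.42065299e+01,  7.03938582e-06,
        9.42388811e-03,  3.99236868e-06]), 'ee_pos': array([ 177.85163109, -598.65326032,  230.56463129]), 'orientation': array([-1.79919197e+02, -1.70420277e-04,  1.65456182e+01]), 'ft_force': array([0.10389726, 0.06297415, 0.2238915 ]), 'wrist_torque': array([ 0.0065555 , -0.02965216, -0.03131641]), 'gripper_width': 0.9995220244876091}
side {'fx': 391.18681876477586, 'fy': 391.18681876477586, 'cx': 258.03797301899874, 'cy': 192.3749043550884, 'rvec': array([ 0.72606497, -2.53451569,  1.20738235]), 'tvec': array([472.10688132, 285.4712006 , 772.93798495])}
top {'fx': 358.7914706997601, 'fy': 358.7914706997601, 'cx': 255.0386540168733, 'cy': 190.25645168735278, 'rvec': array([ 2.18236167, -2.2346502 ,  0.09406707]), 'tvec': array([ -30.33514401,  546.69369485, 1208.6776745 ])}
['Unreachable', 'close_job', 'grab_frame', 'observe', 'tcp_to_grasp']
```

View pics/side0.png

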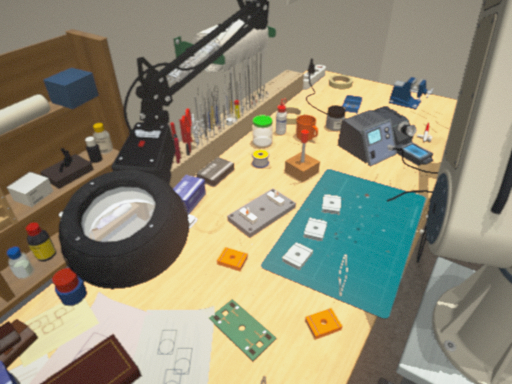

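View pics/top0.png

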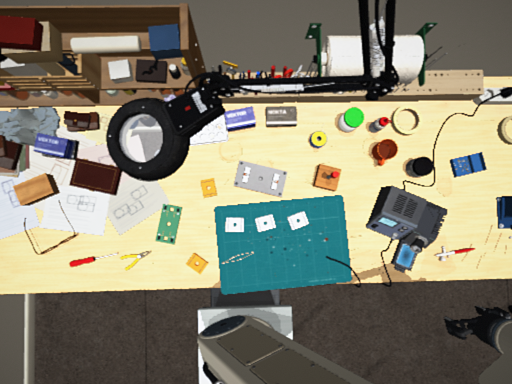

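```bash
cat > h.py <<'E'
from cell import *
import cv2, numpy as np
def cam(n):
    g=grab_frame(n); g["img"]=g["frame"][:,:,::-1].copy()
    R,_=cv2.Rodrigues(np.array(g["rvec"])); g["R"]=R; g["t"]=np.array(g["tvec"]).ravel(); g["C"]=-R.T@g["t"]; return g
def ray(g,uv):
    d=g["R"].T@np.array([(uv[0]-g["cx"])/g["fx"],(uv[1]-g["cy"])/g["fy"],1.]); return g["C"],d/np.linalg.norm(d)
def onz(g,uv,z):
    C,d=ray(g,uv); return (C+d*(z-C[2])/d[2])[:3]
def proj(g,p):
    c=g["R"]@np.array(p,float)+g["t"]; return np.array([g["fx"]*c[0]/c[2]+g["cx"],g["fy"]*c[1]/c[2]+g["cy"]])
def tri(l):
    A=0;b=0
    for g,uv in l:
        C,d=ray(g,uv); P=np.eye(3)-np.outer(d,d); A=A+P; b=b+P@C
    return np.linalg.solve(A,b)
def crop(g,name,u0,v0,w,h,s):
    cv2.imwrite(f"pics/{name}.png",cv2.resize(g["img"][v0:v0+h,u0:u0+w],None,fx=s,fy=s,interpolation=cv2.INTER_CUBIC))
def ob():
    s=observe(); print("t %.2f"%s["time"],"pos",np.round(s["ee_pos"],1),"ori",np.round(s["orientation"],1),"F",np.round(s["ft_force"],1),"w %.3f"%s["gripper_width"],"q",np.round(s["q"],0)); return s
E
python3 - <<'E'
from h import *
import cell
print(cell.tcp_to_grasp)
t=cam("top"); s=cam("side")
for g in(t,s): print(g["C"], g["R"].round(2).tolist())
for n,uv,z in [("jig",(260,178),18),("board",(169,224),6),("standtop",(327,177),42),("p1",(235,225),17),("p2",(265,223),17),("p3",(298,219),17),("or",(208,187),14),("or2",(197,262),14),("lamp",(148,140),100)]:
    print(n,onz(t,uv,z).round(1), proj(s,onz(t,uv,z)).round(0))
crop(t,"topc",150,150,200,120,4)
crop(s,"sidec",200,110,200,150,4)
crop(s,"sided",180,230,200,150,4)
E
```

```text
18.700000000000003
[ 479.77743028   -4.81227457 1237.12828647] [[-0.02, -1.0, 0.03], [-1.0, 0.02, -0.05], [0.05, -0.03, -1.0]]
[174.10885846 606.10033797 710.02839947] [[-0.85, -0.53, -0.0], [-0.33, 0.53, -0.78], [0.41, -0.66, -0.63]]
jig [587.2 -61.1  18. ] [261. 209.]
board [438.3 251.5   6. ] [242. 327.]
standtop [ 583.5 -285.7   42. ] [301. 161.]
p1 [429.6  27.5  17. ] [298. 254.]
p2 [433.7 -74.3  17. ] [315. 227.]
p3 [ 444.4 -187.1   17. ] [329. 201.]
or [560.7 116.6  14. ] [230. 257.]
or2 [308.8 157.8  14. ] [321. 320.]
lamp [708.6 295.  100. ] [120. 255.]
```

View pics/topc.png

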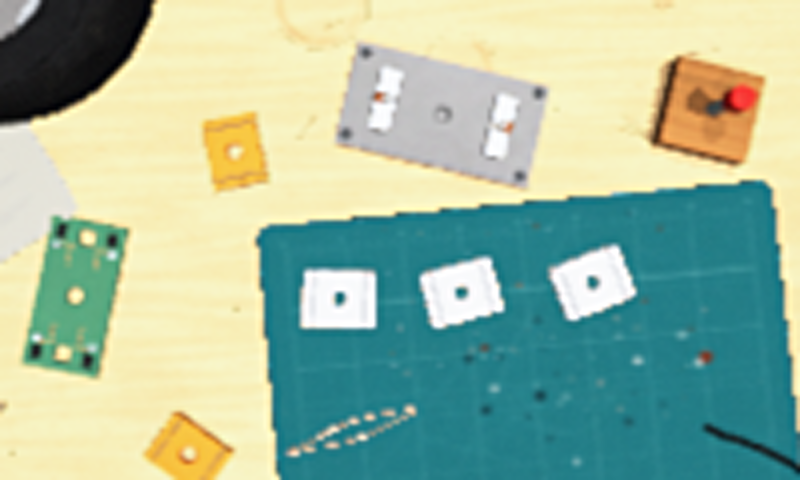

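View pics/sidec.png

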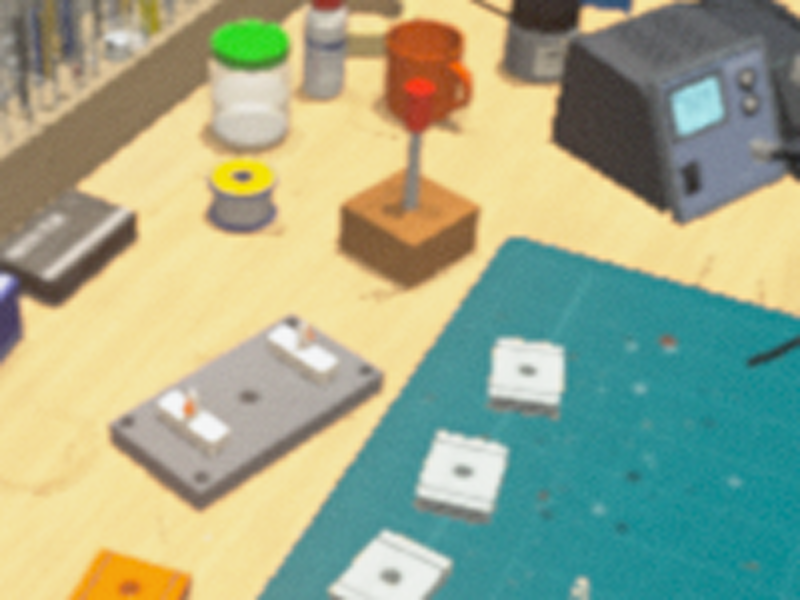

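View pics/sided.png

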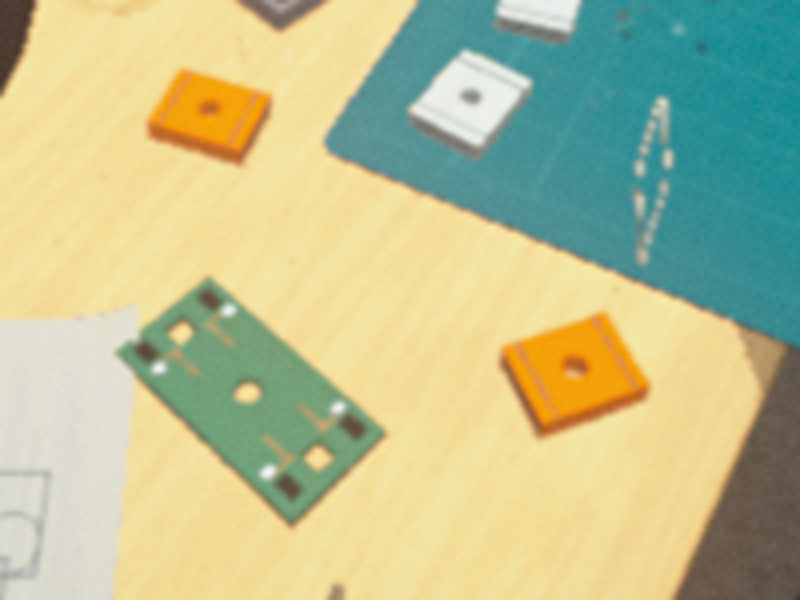

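```bash
cat > meas.py <<'E'
from h import *
def hsv(g): return cv2.cvtColor(cv2.resize(g["img"],None,fx=4,fy=4,interpolation=cv2.INTER_CUBIC),cv2.COLOR_BGR2HSV)
def blobs(g,lo,hi,z,amin,roi=None,fill=True):
    m=cv2.inRange(hsv(g),np.array(lo),np.array(hi))
    if roi: 
        k=np.zeros_like(m); u0,v0,u1,v1=[int(4*r) for r in roi]; k[v0:v1,u0:u1]=1; m=m*k
    m=cv2.morphologyEx(m,cv2.MORPH_CLOSE,np.ones((5,5)))
    cs,_=cv2.findContours(m,cv2.RETR_EXTERNAL,cv2.CHAIN_APPROX_NONE); out=[]
    for c in cs:
        if cv2.contourArea(c)<amin*16: continue
        uv=(c.reshape(-1,2)+0.5)/4-0.5
        P=np.array([onz(g,p,z)[:2] for p in uv],np.float32)
        r=cv2.minAreaRect(P); M=cv2.moments(P)
        w,h=r[1]; a=r[2]
        if w<h: a+=90; w,h=h,w
        a=(a+90)%180-90
        out.append(dict(cen=np.array([M['m10'],M['m01']])/M['m00'],rect=np.array(r[0]),wh=(w,h),ang=a,uv=uv.mean(0)))
    return out
def show(n,bs):
    for b in bs: print(n,"cen",b["cen"].round(1),"rect",b["rect"].round(1),"wh",np.round(b["wh"],1),"ang %.1f"%b["ang"],"uv",b["uv"].round(0))
E
python3 - <<'E'
from meas import *
t=cam("top"); s=cam("side")
H=hsv(t)
for uv in [(260,186),(240,225),(165,235),(331,174)]: print(uv,H[uv[1]*4,uv[0]*4])
H=hsv(s)
for uv in [(262,222),(296,260),(230,320),(304,132)]: print(uv,H[uv[1]*4,uv[0]*4])
show("plT",blobs(t,(0,0,170),(179,70,255),10,60,(218,200,320,240)))
show("plS",blobs(s,(0,0,130),(179,70,255),10,60,(270,185,350,275)))
show("bdT",blobs(t,(50,60,50),(85,255,255),3,150,(150,195,190,250)))
show("bdS",blobs(s,(50,60,50),(85,255,255),3,150,(200,290,285,365)))
show("jigT",blobs(t,(0,0,60),(179,50,255),9,300,(228,155,292,202)))
show("jigS",blobs(s,(0,0,40),(179,50,255),9,300,(220,180,300,245)))
E
```

```text
(260, 186) [150   3 193]
(240, 225) [114   5 247]
(165, 235) [ 75 127 166]
(331, 174) [  8 195 111]
(262, 222) [ 13  20 181]
(296, 260) [ 60   4 232]
(230, 320) [ 66  77 163]
(304, 132) [  4 229 248]
plT cen [431.4  30.5] rect [432.   30.9] wh [63.8 50. ] ang 88.5 uv [234. 224.]
plT cen [434.6 -74.6] rect [434.5 -74.9] wh [65.7 50.9] ang -76.6 uv [265. 223.]
plT cen [ 440.3 -187.1] rect [ 440.3 -187.3] wh [65.6 51.3] ang -69.8 uv [298. 220.]
plT cen [508.1   8.9] rect [504.3 -22.9] wh [216.3  20.5] ang 88.6 uv [248. 201.]
plS cen [330.2 -11.2] rect [327.7  -6.7] wh [64.6 13.9] ang -80.2 uv [343. 264.]
plS cen [431.7  26.3] rect [431.8  26.1] wh [76.4 56.3] ang 86.8 uv [297. 256.]
plS cen [435.5 -80.7] rect [434.9 -78.1] wh [80.9 52.6] ang -76.4 uv [314. 232.]
plS cen [ 440.7 -193.6] rect [ 439.2 -190.2] wh [83.5 52.7] ang -68.9 uv [331. 205.]
plS cen [ 564.  -117.4] rect [ 553.5 -119.6] wh [134.   69.6] ang -59.2 uv [281. 205.]
plS cen [502.7 -95.9] rect [502.9 -96.1] wh [297.    4.8] ang -86.2 uv [292. 218.]
bdT cen [439.8 254.5] rect [440.1 254.7] wh [128.5  64.8] ang -12.6 uv [168. 224.]
bdS cen [432.2 253.5] rect [439.2 251.8] wh [128.3  64.3] ang -12.5 uv [236. 323.]
jigT cen [587.8 -62.8] rect [588.2 -63.4] wh [174.3  92.3] ang 75.1 uv [260. 178.]
jigS cen [586.3 -67.7] rect [586.2 -67.6] wh [175.8  99.3] ang 74.9 uv [262. 211.]
```

```bash
python3 - <<'E'
from meas import *
t=cam("top"); s=cam("side")
c=tri([(t,(148,139)),(s,(122,228))]); print("lamp head",c.round(0), proj(t,c),proj(s,c), "origin",c-np.array([-65,255,60]))
# jig details
crop(t,"jt",225,150,70,55,10); crop(s,"js",215,175,90,65,8)
# stand
show("stT",blobs(t,(0,120,40),(20,255,255),21,60,(310,160,345,195)))
show("knobT",blobs(t,(0,200,150),(4,255,255),130,5,(320,165,345,185)))
show("knobS",blobs(s,(0,200,150),(6,255,255),130,5,(295,125,312,145)))
k=[blobs(t,(0,200,150),(4,255,255),130,5,(320,165,345,185))[0]["uv"],blobs(s,(0,200,150),(6,255,255),130,5,(295,125,312,145))[0]["uv"]]
print(tri([(t,k[0]),(s,k[1])]))
E
```

```text
lamp head [699. 278. 169.] [147.71365285 138.70093596] [122.62456471 228.06752358] origin [763.54182782  22.52544779 109.36652693]
stT cen [ 584.9 -288.7] rect [ 585.  -288.3] wh [85.6 82.1] ang 74.7 uv [326. 177.]
knobT cen [ 584.6 -290.2] rect [ 583.5 -290.8] wh [18.9 17.3] ang 87.9 uv [335. 174.]
knobS cen [ 590.5 -308.4] rect [ 587.5 -304.2] wh [38.4 20.2] ang -57.0 uv [305. 133.]
[ 582.2011183  -288.39909768  139.94546945]
```

View pics/jt.png

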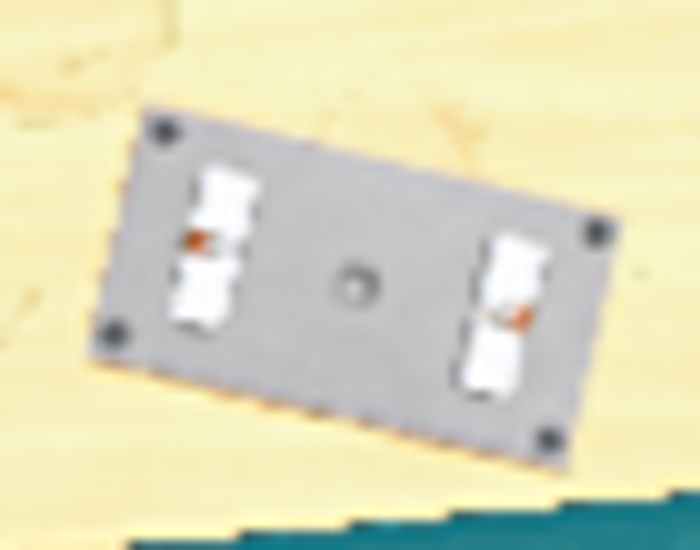

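View pics/js.png

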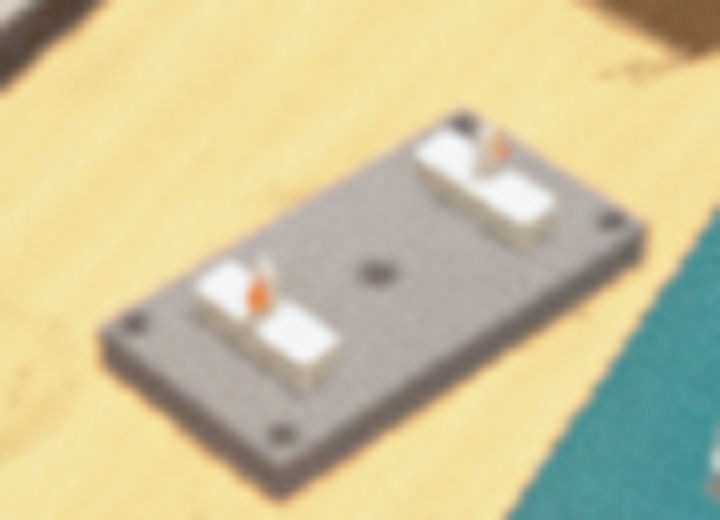

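```bash
python3 - <<'E'
from meas import *
t=cam("top"); s=cam("side")
f=lambda p,u,v,k:((p[0]+.5)/k-.5+u,(p[1]+.5)/k-.5+v)
T=[f(p,225,150,10) for p in [(163,131),(597,233),(114,334),(548,440),(358,287)]]
S=[f(p,215,175,8) for p in [(462,122-0),(612,220),(135,322),(282,433),(379,271)]]
# order top: far-left, far-right, near-left, near-right ; side: 
A=np.array([onz(t,p,18)[:2] for p in T]); B=np.array([onz(s,p,18)[:2] for p in S])
print(A.round(1), A[:4].mean(0)); print(B.round(1),B[:4].mean(0))
print(tri([(t,T[4]),(s,S[4])]))
# standoff barbs in top (orange) z~32+8
for p in [(198,242),(518,318)]: print(onz(t,f(p,225,150,10),40))
# dark holes of plates
for nm,g,roi,z in [("T",t,(218,205,320,240),17),("S",s,(285,190,345,265),17)]:
    H=cv2.cvtColor(cv2.resize(g["img"],None,fx=4,fy=4,interpolation=cv2.INTER_CUBIC),cv2.COLOR_BGR2HSV)
    m=cv2.inRange(H,(0,0,150),(179,70,255))
    k=np.zeros_like(m);u0,v0,u1,v1=[4*r for r in roi];k[v0:v1,u0:u1]=m[v0:v1,u0:u1]
    cs,h=cv2.findContours(k,cv2.RETR_CCOMP,cv2.CHAIN_APPROX_NONE)
    for c,hh in zip(cs,h[0]):
        if hh[3]>=0 and cv2.contourArea(c)>60:
            M=cv2.moments(c);uv=(M['m10']/M['m00'],M['m01']/M['m00']);uv=[(x+.5)/4-.5 for x in uv]
            print(nm,np.round(uv,1),onz(g,uv,z).round(1),cv2.contourArea(c)/16)
E
```

```text
[[ 641.2    3. ]
 [ 603.  -144.6]
 [ 572.1   21.2]
 [ 532.5 -125.8]
 [ 586.3  -62.3]] [587.20352244 -61.58026832]
[[ 6.020e+02 -1.479e+02]
 [ 5.315e+02 -1.287e+02]
 [ 6.399e+02 -6.000e-01]
 [ 5.706e+02  1.750e+01]
 [ 5.851e+02 -6.440e+01]] [586.01074797 -64.93858172]
[585.28766613 -62.73988933  19.30303028]
[600.64992687  -8.05264888  40.        ]
[ 572.76489648 -114.71219369   40.        ]
T [234.5 224.1] [432.8  29.1  17. ] 6.5625
T [264.8 222.8] [434.6 -73.7  17. ] 6.53125
T [297.6 220.1] [ 440.7 -185.8   17. ] 6.15625
S [297.5 253.7] [429.8  27.9  17. ] 4.25
S [291.  202.3] [ 531.7 -128.9   17. ] 7.6875
```

```bash
cat > plan.py <<'E'
import sys
from h import *
def plan(x,y,z,yaw,hand,step=25,tw=7.1,zfirst=False):
    s=ob(); p=s["ee_pos"].copy(); a=s["orientation"][2]; rows=[]
    for i in range(80):
        d=np.array([x,y,z])-p; L=np.linalg.norm(d); da=(yaw-a+180)%360-180
        if L<0.15 and abs(da)<0.15: break
        st=d*min(1,step/max(L,1e-9)); ta=np.clip(da,-tw,tw)
        c,sn=np.cos(np.radians(a)),np.sin(np.radians(a))
        r=[hand,[round((c*st[0]+sn*st[1])/25,2),round((sn*st[0]-c*st[1])/25,2),round(-st[2]/25,2)],round(-ta/90,3)]
        rows.append(r); p=p+st; a=a+ta
    print(len(rows)); 
    for i in range(0,min(len(rows),50),5): print(str(rows[i:i+5]).replace(" ",""))
if __name__=="__main__":
    v=[float(q) for q in sys.argv[1:]]
    plan(*v)
E
python3 plan.py 440 253.5 160 -12.6 0.86
```

```text
t 0.50 pos [ 178.  -599.1  231.2] ori [-180.    -0.    16.5] F [ 0.9  0.5 -0.1] w 0.997 q [-74.  20.  94.   0.  66.  -0.]
36
[[0.86,[np.float64(0.55),np.float64(-0.83),np.float64(0.08)],np.float64(0.079)],[0.86,[np.float64(0.45),np.float64(-0.89),np.float64(0.08)],np.float64(0.079)],[0.86,[np.float64(0.33),np.float64(-0.94),np.float64(0.08)],np.float64(0.079)],[0.86,[np.float64(0.21),np.float64(-0.97),np.float64(0.08)],np.float64(0.079)],[0.86,[np.float64(0.09),np.float64(-0.99),np.float64(0.08)],np.float64(0.008)]]
[[0.86,[np.float64(0.08),np.float64(-0.99),np.float64(0.08)],np.float64(-0.0)],[0.86,[np.float64(0.08),np.float64(-0.99),np.float64(0.08)],np.float64(-0.0)],[0.86,[np.float64(0.08),np.float64(-0.99),np.float64(0.08)],np.float64(-0.0)],[0.86,[np.float64(0.08),np.float64(-0.99),np.float64(0.08)],np.float64(-0.0)],[0.86,[np.float64(0.08),np.float64(-0.99),np.float64(0.08)],np.float64(-0.0)]]
[[0.86,[np.float64(0.08),np.float64(-0.99),np.float64(0.08)],np.float64(-0.0)],[0.86,[np.float64(0.08),np.float64(-0.99),np.float64(0.08)],np.float64(-0.0)],[0.86,[np.float64(0.08),np.fl
[... 1153 characters left out ...]
[np.float64(0.08),np.float64(-0.99),np.float64(0.08)],np.float64(-0.0)],[0.86,[np.float64(0.08),np.float64(-0.99),np.float64(0.08)],np.float64(-0.0)],[0.86,[np.float64(0.08),np.float64(-0.99),np.float64(0.08)],np.float64(-0.0)]]
[[0.86,[np.float64(0.08),np.float64(-0.99),np.float64(0.08)],np.float64(-0.0)],[0.86,[np.float64(0.08),np.float64(-0.99),np.float64(0.08)],np.float64(-0.0)],[0.86,[np.float64(0.08),np.float64(-0.99),np.float64(0.08)],np.float64(-0.0)],[0.86,[np.float64(0.08),np.float64(-0.99),np.float64(0.08)],np.float64(-0.0)],[0.86,[np.float64(0.08),np.float64(-0.99),np.float64(0.08)],np.float64(-0.0)]]
[[0.86,[np.float64(0.06),np.float64(-0.79),np.float64(0.06)],np.float64(-0.0)]]
```

```bash
python3 - <<'E'
s=open('plan.py').read()
i=s.index("    print(len(rows)"); j=s.index("if __name__")
s=s[:i]+'''    print(len(rows)); k=0
    fl=lambda r:"[%g,[%g,%g,%g],%g]"%(r[0],*[float(q)+0. for q in r[1]],float(r[2])+0.)
    while k<len(rows):
        n=1
        while k+n<len(rows) and rows[k+n]==rows[k]: n+=1
        print(fl(rows[k]),"x%d"%n); k+=n
'''+s[j:]
open('plan.py','w').write(s)
E
```

Emit:
{"method": "step_arm", "body": {"motion": [[0.86,[0.55,-0.83,0.08],0.079],[0.86,[0.45,-0.89,0.08],0.079],[0.86,[0.33,-0.94,0.08],0.079],[0.86,[0.21,-0.97,0.08],0.079],[0.86,[0.09,-0.99,0.08],0.008]]}}

```text
time: 0.92
ee_pos: [214.5, -480.9, 220.7]
orientation: [179.8, -0.1, -13.5]
ft_force: [1.1, 0.3, 0.3]
gripper_width: 0.861
```

Emit:
{"method": "step_arm", "body": {"motion": [[0.86,[0.08,-0.99,0.08],0],[0.86,[0.08,-0.99,0.08],0],[0.86,[0.08,-0.99,0.08],0],[0.86,[0.08,-0.99,0.08],0],[0.86,[0.08,-0.99,0.08],0]]}}

```text
time: 1.33
ee_pos: [254.3, -357.4, 210.2]
orientation: [179.7, -0.2, -13.7]
ft_force: [0.3, 0.2, 1.0]
gripper_width: 0.864
```

Emit:
{"method": "step_arm", "body": {"motion": [[0.86,[0.08,-0.99,0.08],0],[0.86,[0.08,-0.99,0.08],0],[0.86,[0.08,-0.99,0.08],0],[0.86,[0.08,-0.99,0.08],0],[0.86,[0.08,-0.99,0.08],0]]}}

```text
time: 1.75
ee_pos: [294.4, -234.1, 200.1]
orientation: [179.6, -0.3, -13.8]
ft_force: [0.4, -0.4, 0.0]
gripper_width: 0.859
```

Emit:
{"method": "step_arm", "body": {"motion": [[0.86,[0.08,-0.99,0.08],0],[0.86,[0.08,-0.99,0.08],0],[0.86,[0.08,-0.99,0.08],0],[0.86,[0.08,-0.99,0.08],0],[0.86,[0.08,-0.99,0.08],0]]}}

```text
time: 2.17
ee_pos: [335.0, -110.8, 190.2]
orientation: [179.6, -0.6, -13.8]
ft_force: [1.7, -0.1, -0.3]
gripper_width: 0.86
```

Emit:
{"method": "step_arm", "body": {"motion": [[0.86,[0.08,-0.99,0.08],0],[0.86,[0.08,-0.99,0.08],0],[0.86,[0.08,-0.99,0.08],0],[0.86,[0.08,-0.99,0.08],0],[0.86,[0.08,-0.99,0.08],0]]}}

```text
time: 2.58
ee_pos: [376.2, 13.2, 180.5]
orientation: [179.6, -0.8, -13.8]
ft_force: [0.1, -1.3, 0.2]
gripper_width: 0.862
```

```bash
python3 plan.py 440 253.5 120 -12.6 0.86
```

```text
t 2.58 pos [376.2  13.2 180.5] ori [179.6  -0.8 -13.8] F [ 0.1 -1.3  0.2] w 0.862 q [  2.   1. 125.  -1.  53. 107.]
11
[0.86,[0.02,-0.97,0.24],-0.014] x1
[0.86,[0.04,-0.97,0.24],0] x9
[0.86,[0.01,-0.23,0.06],0] x1
```

Emit:
{"method": "step_arm", "body": {"motion": [[0.86,[0.02,-0.97,0.24],-0.014],[0.86,[0.04,-0.97,0.24],0],[0.86,[0.04,-0.97,0.24],0],[0.86,[0.04,-0.97,0.24],0],[0.86,[0.04,-0.97,0.24],0]]}}

```text
time: 3.0
ee_pos: [410.6, 137.4, 150.7]
orientation: [179.7, -1.2, -12.4]
ft_force: [-0.6, 0.0, -0.1]
gripper_width: 0.859
```

Emit:
{"method": "step_arm", "body": {"motion": [[0.86,[0.04,-0.97,0.24],0],[0.86,[0.04,-0.97,0.24],0],[0.86,[0.04,-0.97,0.24],0],[0.86,[0.04,-0.9,0.24],0],[0.86,[0.0,-0.2,0.1],0]]}}

```text
time: 3.42
ee_pos: [438.8, 243.1, 122.9]
orientation: [179.9, -1.3, -12.3]
ft_force: [0.5, -0.5, 0.2]
gripper_width: 0.862
```

```bash
python3 - <<'E'
from meas import *
t=cam("top"); s=cam("side"); ob()
show("bdS",blobs(s,(50,60,50),(85,255,255),3,50,(200,290,285,365)))
crop(s,"b1",180,220,150,150,4);crop(t,"b2",110,170,130,100,6)
E
python3 plan.py 440 253.5 50 -12.6 0.86
```

```text
t 3.52 pos [437.5 240.9 122.7] ori [179.8  -1.2 -12.3] F [ 0.  -0.1  0.4] w 0.858 q [ 29.  17. 115.  -1.  48. 133.]
bdS cen [431.6 254.8] rect [438.7 251.8] wh [129.6  64.4] ang -12.9 uv [243. 327.]
t 3.52 pos [437.5 240.9 122.7] ori [179.8  -1.2 -12.3] F [ 0.  -0.1  0.4] w 0.858 q [ 29.  17. 115.  -1.  48. 133.]
3
[0.86,[0,-0.17,0.98],0.004] x1
[0.86,[0,-0.17,0.98],0] x1
[0.86,[0,-0.17,0.94],0] x1
```

View pics/b1.png

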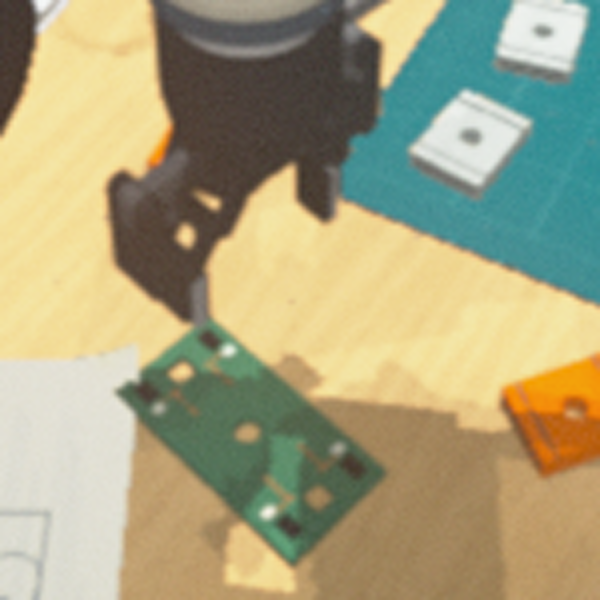

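Emit:
{"method": "step_arm", "body": {"motion": [[0.92,[0.0,-0.25,0.98],0],[0.92,[0.0,-0.2,0.98],0],[0.92,[0.0,-0.1,0.9],0],[0.92,[0.0,0.0,0.5],0],[0.92,[0.0,0,0.0],0]]}}

```text
time: 3.93
ee_pos: [442.4, 249.3, 39.0]
orientation: [179.8, -1.4, -12.3]
ft_force: [0.1, 0.1, 0.3]
gripper_width: 0.92
```

```bash
python3 - <<'E'
from meas import *
t=cam("top"); s=cam("side"); ob()
crop(s,"b3",180,220,150,150,4);crop(t,"b4",110,170,130,100,6)
E
python3 plan.py 439.7 253.3 10 -12.6 0.92
```

```text
t 4.03 pos [443.4 249.9  40.9] ori [179.9  -1.5 -12.3] F [ 0.2  0.1 -0.6] w 0.920 q [ 30.  25. 116.  -2.  37. 134.]
t 4.03 pos [443.4 249.9  40.9] ori [179.9  -1.5 -12.3] F [ 0.2  0.1 -0.6] w 0.920 q [ 30.  25. 116.  -2.  37. 134.]
2
[0.92,[-0.14,-0.08,0.99],0.003] x1
[0.92,[-0.03,-0.02,0.25],0] x1
```

View pics/b3.png

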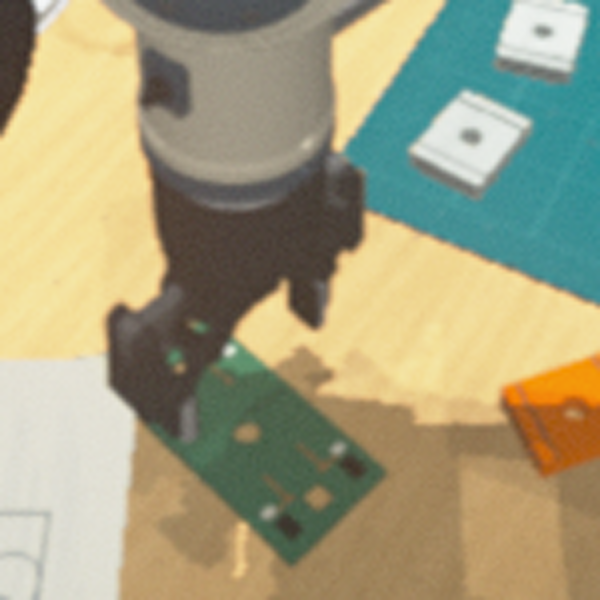

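Emit:
{"method": "step_arm", "body": {"motion": [[0.92,[-0.14,-0.1,0.9],0],[0.92,[0,-0.05,0.3],0],[0.92,[0,0,0],0]]}}

```text
time: 4.28
ee_pos: [444.1, 253.9, 14.4]
orientation: [-179.9, -1.7, -12.4]
ft_force: [0.3, 0.1, -0.8]
gripper_width: 0.92
```

```bash
python3 plan.py 439.7 253.3 0 -12.6 0.92
```

```text
t 4.28 pos [444.1 253.9  14.4] ori [-179.9   -1.7  -12.4] F [ 0.3  0.1 -0.8] w 0.920 q [ 30.  28. 117.  -2.  34. 134.]
1
[0.92,[-0.17,0.06,0.58],0.002] x1
```

Emit:
{"method": "step_arm", "body": {"motion": [[0.92,[-0.17,0.03,0.28],0],[0.92,[0,0,0.2],0],[0.92,[0,0,0.0],0]]}}

```text
time: 4.53
ee_pos: [441.3, 254.1, 4.2]
orientation: [-179.8, -1.9, -12.5]
ft_force: [-0.9, -0.3, 0.5]
gripper_width: 0.917
```

Emit:
{"method": "step_arm", "body": {"motion": [[0.92,[0,0,0.12],0],[0.92,[0,0,0.12],0],[0.92,[0,0,0.0],0]]}}

```text
time: 4.78
ee_pos: [442.0, 254.4, -1.3]
orientation: [-179.7, -1.9, -12.5]
ft_force: [0.3, 0.3, 0.8]
gripper_width: 0.924
```

Emit:
{"method": "step_arm", "body": {"motion": [[0.92,[0,0,0.1],0],[0.92,[0,0,0.08],0],[0.92,[0,0,0.0],0]]}}

```text
time: 5.03
ee_pos: [442.5, 254.6, -6.0]
orientation: [-179.7, -2.0, -12.5]
ft_force: [-1.6, 0.8, 0.2]
gripper_width: 0.919
```

Emit:
{"method": "step_arm", "body": {"motion": [[0.92,[0,0,0.08],0],[0.92,[0,0,0.06],0],[0.92,[0,0,0.0],0]]}}

```text
time: 5.28
ee_pos: [442.7, 254.5, -9.9]
orientation: [-179.7, -2.0, -12.5]
ft_force: [-0.0, 0.5, -0.0]
gripper_width: 0.917
```

Emit:
{"method": "step_arm", "body": {"motion": [[0.92,[0,0,0.05],0],[0.92,[0,0,0.0],0]]}}

```text
time: 5.45
ee_pos: [442.8, 254.6, -10.1]
orientation: [-179.7, -1.9, -12.5]
ft_force: [-2.0, -0.3, 2.1]
gripper_width: 0.917
```

```bash
python3 - <<'E'
from meas import *
s=cam("side"); ob()
crop(s,"b5",200,260,110,110,6)
E
```

```text
t 5.50 pos [442.8 254.6 -10.2] ori [-179.7   -2.   -12.5] F [-1.3  0.6  4.9] w 0.921 q [ 30.  31. 117.  -2.  30. 135.]
```

View pics/b5.png

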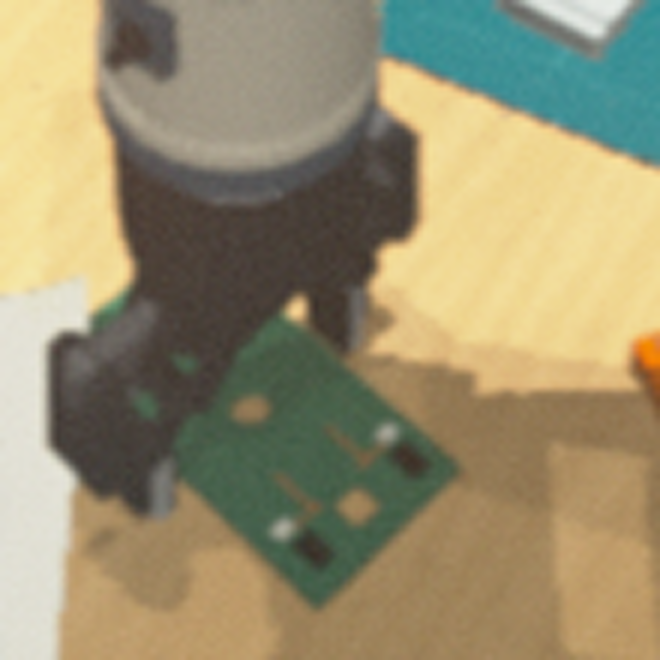

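Emit:
{"method": "step_arm", "body": {"motion": [[0.92,[-0.12,0.02,-0.17],0],[0.8,[0,0,0.0],0],[0.6,[0,0,0.0],0],[0.6,[0,0,0.0],0],[0.6,[0,0,0.0],0]], "force": 50}}

```text
time: 5.92
ee_pos: [439.3, 254.8, -4.8]
orientation: [-179.7, -2.0, -12.4]
ft_force: [0.1, -0.2, -1.1]
gripper_width: 0.749
```

Emit:
{"method": "step_arm", "body": {"motion": [[0.5,[0,0,0],0],[0.5,[0,0,0.0],0],[0.5,[0,0,0.0],0],[0.5,[0,0,0.0],0]]}}

```text
time: 6.25
ee_pos: [439.1, 254.7, -5.1]
orientation: [-179.7, -2.0, -12.4]
ft_force: [-0.9, -0.3, 1.8]
gripper_width: 0.749
```

Emit:
{"method": "step_arm", "body": {"motion": [[0.5,[0,0,-0.3],0],[0.5,[0,0,-0.6],0],[0.5,[0,0,-0.8],0],[0.5,[0,0,-0.8],0],[0.5,[0,0,-0.8],0]]}}

```text
time: 6.67
ee_pos: [432.8, 252.9, 77.1]
orientation: [179.9, -1.5, -12.4]
ft_force: [-0.3, -0.4, -1.7]
gripper_width: 0.747
```

Emit:
{"method": "step_arm", "body": {"motion": [[0.5,[0,0,-0.8],0],[0.5,[0,0,-0.8],0],[0.5,[0,0,-0.4],0],[0.5,[0,0,0],0]]}}

```text
time: 7.0
ee_pos: [432.3, 254.0, 134.7]
orientation: [-179.9, -1.8, -12.4]
ft_force: [0.3, -0.1, -1.3]
gripper_width: 0.747
```

```bash
python3 - <<'E'
from meas import *
s=cam("side");t=cam("top"); ob()
crop(s,"b6",170,200,150,150,5);crop(t,"b7",100,160,130,100,6)
E
python3 plan.py 587 -62.5 120 75.1 0.5
```

```text
t 7.10 pos [431.6 253.5 132.7] ori [-180.    -1.7  -12.4] F [ 1.4  0.6 -0.7] w 0.748 q [ 31.  16. 115.  -1.  48. 134.]
t 7.10 pos [431.6 253.5 132.7] ori [-180.    -1.7  -12.4] F [ 1.4  0.6 -0.7] w 0.748 q [ 31.  16. 115.  -1.  48. 134.]
15
[0.5,[0.62,0.78,0.04],-0.079] x1
[0.5,[0.52,0.85,0.04],-0.079] x1
[0.5,[0.41,0.91,0.04],-0.079] x1
[0.5,[0.3,0.95,0.04],-0.079] x1
[0.5,[0.18,0.98,0.04],-0.079] x1
[0.5,[0.05,1,0.04],-0.079] x1
[0.5,[-0.07,1,0.04],-0.079] x1
[0.5,[-0.19,0.98,0.04],-0.079] x1
[0.5,[-0.31,0.95,0.04],-0.079] x1
[0.5,[-0.43,0.9,0.04],-0.079] x1
[0.5,[-0.54,0.84,0.04],-0.079] x1
[0.5,[-0.64,0.77,0.04],-0.079] x1
[0.5,[-0.73,0.69,0.04],-0.026] x1
[0.5,[-0.75,0.66,0.04],0] x1
[0.5,[-0.07,0.06,0],0] x1
```

View pics/b6.png

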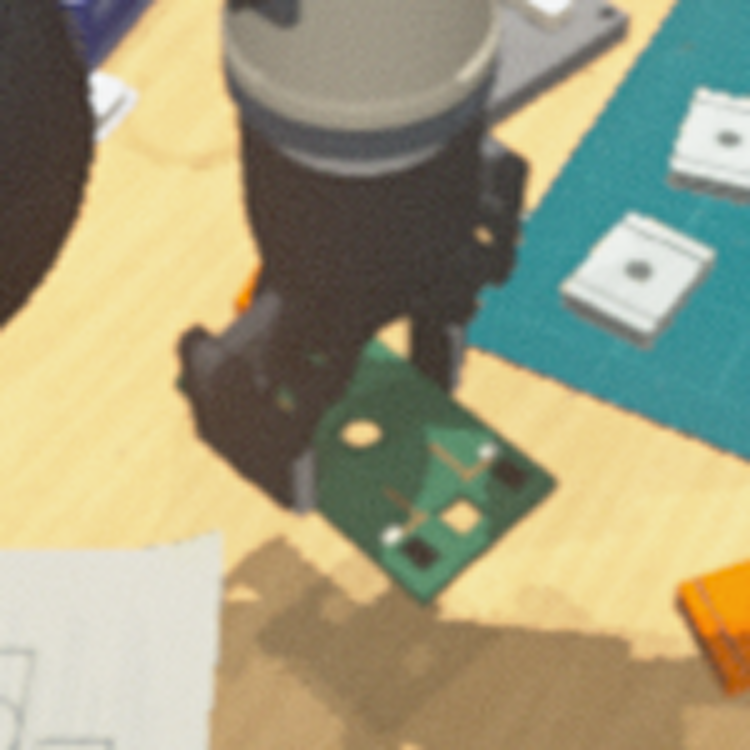

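```bash
python3 - <<'E'
from meas import *
s=cam("side")
P=np.array(observe()["ee_pos"]); a=np.radians(-12.4)
for uv in [(242.3,287),(170+461/5,200+517/5)]:
    q=onz(s,uv,143.8)-P; print(q.round(1), "tool x %.1f y %.1f"%(np.cos(a)*q[0]+np.sin(a)*q[1], np.sin(a)*q[0]-np.cos(a)*q[1]))
E
python3 plan.py 470 70 120 75.1 0.5 17
```

```text
[-1.5  1.8 11.9] tool x -1.9 y -1.5
[-49.4  12.3  11.9] tool x -50.9 y -1.4
t 7.15 pos [431.1 253.2 131.9] ori [180.   -1.6 -12.4] F [-0.  -0.  -1.3] w 0.747 q [ 31.  16. 115.  -1.  48. 134.]
13
[0.5,[0.28,0.62,0.04],-0.079] x1
[0.5,[0.2,0.65,0.04],-0.079] x1
[0.5,[0.12,0.67,0.04],-0.079] x1
[0.5,[0.04,0.68,0.04],-0.079] x1
[0.5,[-0.05,0.68,0.04],-0.079] x1
[0.5,[-0.13,0.67,0.04],-0.079] x1
[0.5,[-0.21,0.64,0.04],-0.079] x1
[0.5,[-0.29,0.61,0.04],-0.079] x1
[0.5,[-0.36,0.57,0.04],-0.079] x1
[0.5,[-0.43,0.52,0.04],-0.079] x1
[0.5,[-0.49,0.47,0.04],-0.079] x1
[0.5,[-0.02,0.02,0],-0.079] x1
[0.5,[0,0,0],-0.026] x1
```

Emit:
{"method": "step_arm", "body": {"motion": [[0.5,[0.28,0.62,0.04],-0.079],[0.5,[0.2,0.65,0.04],-0.079],[0.5,[0.12,0.67,0.04],-0.079],[0.5,[0.04,0.68,0.04],-0.079],[0.5,[-0.05,0.68,0.04],-0.079]]}}

```text
time: 7.57
ee_pos: [445.9, 168.3, 122.3]
orientation: [179.1, -0.8, 23.5]
ft_force: [-0.0, 0.7, -1.6]
gripper_width: 0.752
```

Emit:
{"method": "step_arm", "body": {"motion": [[0.5,[-0.13,0.67,0.04],-0.079],[0.5,[-0.21,0.64,0.04],-0.079],[0.5,[-0.29,0.61,0.04],-0.079],[0.5,[-0.36,0.57,0.04],-0.079],[0.5,[-0.43,0.52,0.04],-0.079]]}}

```text
time: 7.98
ee_pos: [460.1, 80.4, 111.5]
orientation: [179.3, 0.3, 59.3]
ft_force: [-0.1, 0.2, -1.4]
gripper_width: 0.747
```

```bash
python3 plan.py 587 -62.5 120 75.1 0.5 20
```

```text
t 7.98 pos [460.1  80.4 111.5] ori [179.3   0.3  59.3] F [-0.1  0.2 -1.4] w 0.747 q [ 10.  16. 119.  -1.  45.  42.]
10
[0.5,[-0.24,0.76,-0.04],-0.079] x1
[0.5,[-0.33,0.73,-0.04],-0.079] x1
[0.5,[-0.42,0.68,-0.04],-0.018] x1
[0.5,[-0.44,0.67,-0.04],0] x6
[0.5,[-0.25,0.38,-0.02],0] x1
```

Emit:
{"method": "step_arm", "body": {"motion": [[0.5,[-0.24,0.76,-0.04],-0.079],[0.5,[-0.33,0.73,-0.04],-0.079],[0.5,[-0.42,0.68,-0.04],-0.018],[0.5,[-0.44,0.67,-0.04],0],[0.5,[-0.44,0.67,-0.04],0]]}}

```text
time: 8.4
ee_pos: [521.7, 1.0, 109.9]
orientation: [-179.8, 0.8, 75.8]
ft_force: [0.4, -0.3, -1.1]
gripper_width: 0.75
```

Emit:
{"method": "step_arm", "body": {"motion": [[0.5,[-0.44,0.67,-0.04],0],[0.5,[-0.44,0.67,-0.04],0],[0.5,[-0.44,0.67,-0.04],0],[0.5,[-0.3,0.45,0],0],[0.5,[0,0,0],0]]}}

```text
time: 8.82
ee_pos: [571.8, -58.8, 105.8]
orientation: [-179.2, 1.0, 75.7]
ft_force: [-0.5, -0.1, -1.6]
gripper_width: 0.752
```

```bash
python3 plan.py 587 -62.5 100 75.1 0.5 20; python3 - <<'E'
from meas import *
s=cam("side");t=cam("top"); ob()
crop(s,"c1",200,130,120,120,6);crop(t,"c2",205,130,100,80,8)
E
```

```text
t 8.82 pos [571.8 -58.8 105.8] ori [-179.2    1.    75.7] F [-0.5 -0.1 -1.6] w 0.752 q [ -6.  25. 105.  -1.  51.   9.]
1
[0.5,[0.01,0.62,0.23],0.007] x1
t 8.92 pos [569.8 -57.3 105.7] ori [-179.1    0.9   75.7] F [ 0.1  0.5 -1.2] w 0.752 q [ -5.  25. 105.  -1.  51.  10.]
```

View pics/c1.png

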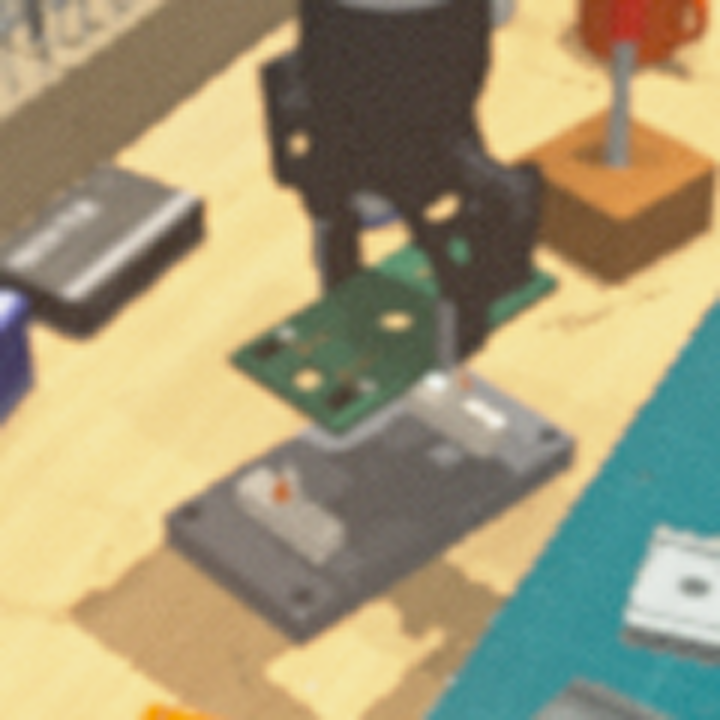

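View pics/c2.png

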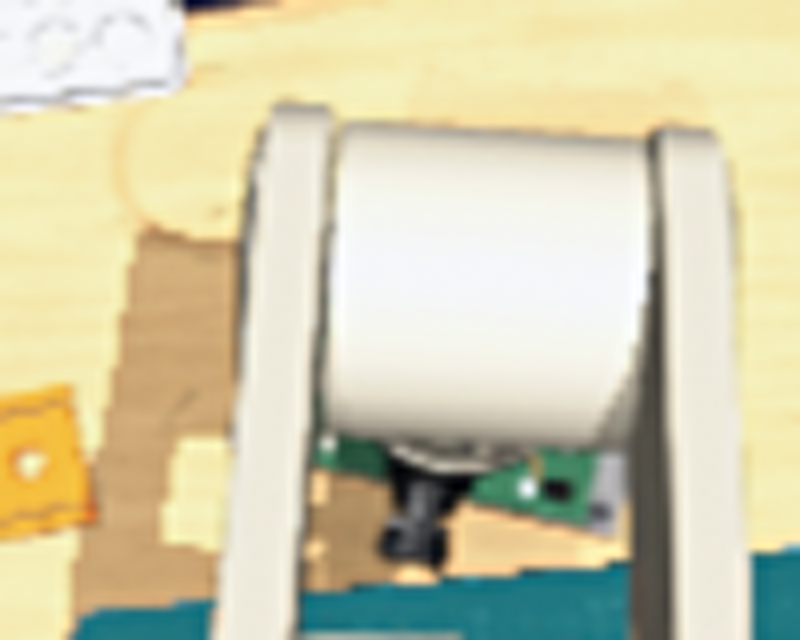

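```bash
cat > bh.py <<'E'
from meas import *
# holes of held board in side view: bright blobs inside green; args: pixel list
def rep(pts,zoff=11.1,yaw=None):
    o=observe(); P=o["ee_pos"]; a=np.radians(o["orientation"][2]); s=cam("side")
    for uv in pts:
        q=onz(s,uv,P[2]+zoff); d=q-P; print(q.round(1),"tool x %.1f y %.1f"%(np.cos(a)*d[0]+np.sin(a)*d[1], np.sin(a)*d[0]-np.cos(a)*d[1]))
E
python3 - <<'E'
from bh import *
f=lambda p:((p[0]+.5)/6-.5+200,(p[1]+.5)/6-.5+130)
rep([f((397,321)),f((307,380))])
E
```

```text
[568.4 -54.8 116.8] tool x 2.1 y -2.0
[579.   -2.6 116.8] tool x 55.2 y -4.6
```

```bash
python3 - <<'E'
from bh import *
s=cam("side"); print(onz(s,(241.6,327.9),6), onz(s,(241.6,327.9),0))
E
python3 plan.py 587 -62.6 62 75.0 0.5 10
```

```text
[437.03899322 253.64614832   6.        ] [439.27978466 250.64239856   0.        ]
t 9.02 pos [569.5 -56.6 106.3] ori [-179.1    0.9   75.8] F [-0.4  0.6 -1. ] w 0.747 q [ -5.  25. 105.  -1.  51.  10.]
5
[0.5,[-0.01,0.15,0.37],0.009] x1
[0.5,[-0.01,0.15,0.37],0] x3
[0.5,[-0.01,0.12,0.29],0] x1
```

Emit:
{"method": "step_arm", "body": {"motion": [[0.5,[-0.01,0.15,0.37],0.009],[0.5,[-0.01,0.15,0.37],0],[0.5,[-0.01,0.15,0.37],0],[0.5,[-0.01,0.15,0.37],0],[0.5,[0,0.06,0.1],0]]}}

```text
time: 9.43
ee_pos: [584.1, -59.9, 63.0]
orientation: [-179.1, 0.9, 75.1]
ft_force: [-0.8, 0.2, -1.9]
gripper_width: 0.754
```

```bash
python3 plan.py 587 -62.6 56 75.0 0.5 10; python3 - <<'E'
from meas import *
s=cam("side"); ob()
crop(s,"c3",205,140,110,100,7)
E
```

```text
t 9.43 pos [584.1 -59.9  63. ] ori [-179.1    0.9   75.1] F [-0.8  0.2 -1.9] w 0.754 q [ -6.  29. 105.  -1.  47.  10.]
1
[0.5,[-0.07,0.14,0.28],0.001] x1
t 9.48 pos [584.  -60.   62.9] ori [-179.1    0.9   75.1] F [-0.4 -0.2 -1. ] w 0.750 q [ -6.  29. 105.  -1.  47.  10.]
```

View pics/c3.png

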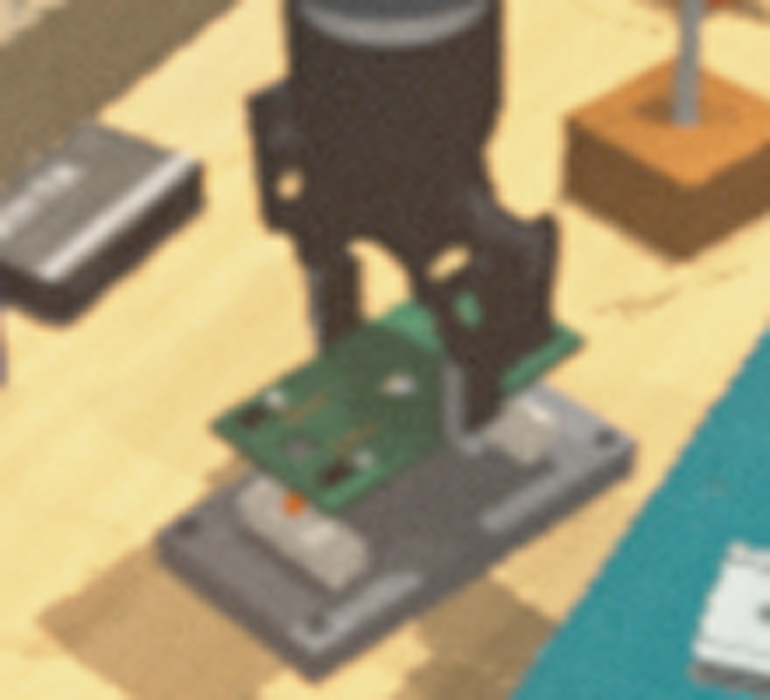

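```bash
python3 - <<'E'
from bh import *
f=lambda p,k,u,v:((p[0]+.5)/k-.5+u,(p[1]+.5)/k-.5+v)
s=cam("side")
for nz in [(263,258),(487,128)]:
    print("nose",onz(s,f(nz,8,215,175),52))
print("hole",onz(s,f((300,448),7,205,140),73.9), "centre",onz(s,f((399,383),7,205,140),73.9))
c=np.array([587.1,-62.2]);d=np.array([np.cos(np.radians(75.1)),np.sin(np.radians(75.1))])
print("post pred",c+50*d,c-50*d)
for z in (32,52): print(proj(s,[*(c+50*d),z]),proj(s,[*(c-50*d),z]))
E
```

```text
nose [599.75330493 -17.28884946  52.        ]
nose [ 572.23736208 -112.50402487   52.        ]
hole [592.35748689  -6.81463473  73.9       ] centre [581.58165554 -56.59029707  73.9       ]
post pred [599.95663966 -13.88119603] [ 574.24336034 -110.51880397]
[246.80948151 213.35861248] [274.25465108 196.44589879]
[246.63792127 207.53138454] [274.42032565 190.70920933]
```

```bash
python3 plan.py 587.2 -64.3 52 75.0 0.5 6
```

```text
t 9.53 pos [584.  -60.   63.7] ori [-179.1    0.9   75. ] F [-0.3 -1.  -1.6] w 0.750 q [ -6.  29. 105.  -1.  47.  10.]
3
[0.5,[-0.06,0.08,0.22],0.001] x1
[0.5,[-0.06,0.08,0.22],0] x1
[0.5,[-0.01,0.01,0.03],0] x1
```

Emit:
{"method": "step_arm", "body": {"motion": [[0.5,[-0.07,0.09,0.22],0],[0.5,[-0.07,0.09,0.22],0],[0.5,[-0.02,0.01,0.05],0],[0.5,[0,0,0],0]]}}

```text
time: 9.87
ee_pos: [588.1, -65.8, 50.6]
orientation: [-179.2, 0.9, 75.1]
ft_force: [0.5, -0.3, -2.1]
gripper_width: 0.75
```

```bash
python3 plan.py 587.2 -64.3 52 75.0 0.5 6; python3 - <<'E'
from meas import *
s=cam("side"); ob()
crop(s,"c4",215,170,80,70,10)
E
```

```text
t 9.87 pos [588.1 -65.8  50.6] ori [-179.2    0.9   75.1] F [ 0.5 -0.3 -2.1] w 0.750 q [ -6.  31. 104.  -1.  46.  10.]
1
[0.5,[0.05,-0.05,-0.06],0.001] x1
t 9.92 pos [588.1 -65.8  50.7] ori [-179.2    0.9   75.1] F [ 0.3 -0.3 -0.2] w 0.747 q [ -6.  31. 104.  -1.  46.  10.]
```

View pics/c4.png

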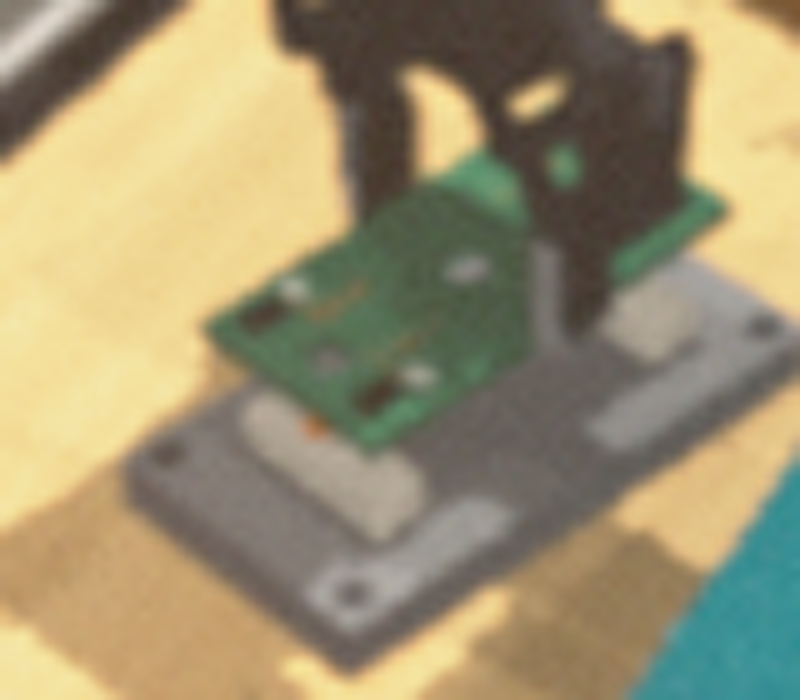

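Emit:
{"method": "step_arm", "body": {"motion": [[0.5,[0,-0.04,0.1],0],[0.5,[0,0,0.1],0],[0.5,[0,0,0.05],0],[0.5,[0,0,0],0]]}}

```text
time: 10.25
ee_pos: [587.3, -65.6, 44.8]
orientation: [-179.2, 0.9, 75.0]
ft_force: [0.5, 0.3, -0.9]
gripper_width: 0.749
```

```bash
python3 - <<'E'
from meas import *
s=cam("side"); ob()
crop(s,"c5",215,170,80,70,10)
E
```

```text
t 10.30 pos [587.4 -65.6  44.9] ori [-179.2    0.9   75. ] F [0.6 0.5 0.2] w 0.749 q [ -6.  31. 105.  -1.  45.  10.]
```

View pics/c5.png

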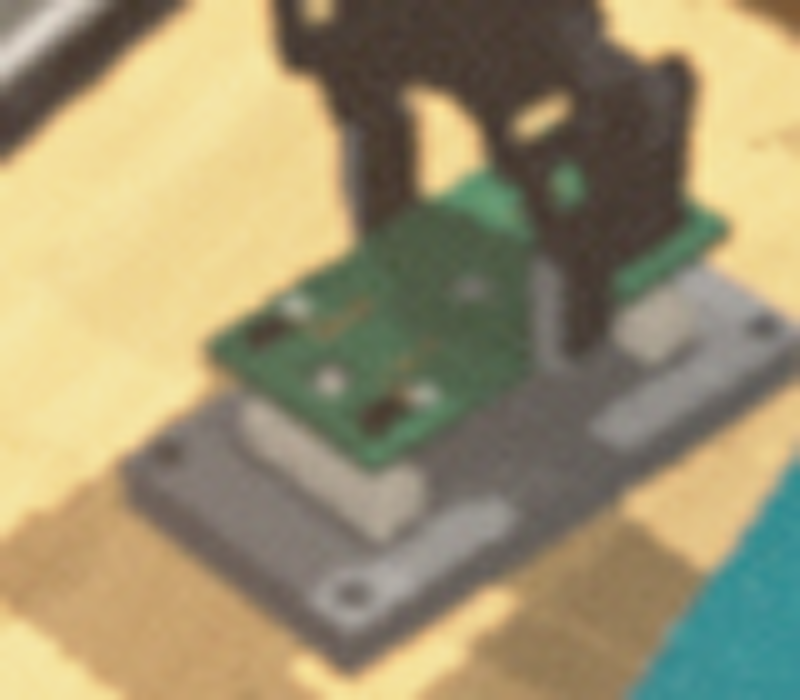

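Emit:
{"method": "step_arm", "body": {"motion": [[0.5,[0,0,0.1],0],[0.5,[0,0,0.06],0],[0.5,[0,0,0],0]]}}

```text
time: 10.55
ee_pos: [587.9, -65.3, 41.1]
orientation: [-179.3, 0.9, 75.0]
ft_force: [0.9, 1.8, -0.7]
gripper_width: 0.751
```

Emit:
{"method": "step_arm", "body": {"motion": [[0.5,[0,0,0.08],0],[0.5,[0,0,0.05],0],[0.5,[0,0,0],0]]}}

```text
time: 10.8
ee_pos: [587.8, -65.0, 37.8]
orientation: [-179.3, 0.9, 75.0]
ft_force: [-0.8, 0.8, 1.0]
gripper_width: 0.749
```

Emit:
{"method": "step_arm", "body": {"motion": [[0.5,[0.03,0,0.08],0],[0.5,[0,0,0.05],0],[0.5,[0,0,0],0]]}}

```text
time: 11.05
ee_pos: [587.8, -64.5, 34.4]
orientation: [-179.3, 0.9, 75.1]
ft_force: [0.5, 0.7, 0.8]
gripper_width: 0.753
```

Emit:
{"method": "step_arm", "body": {"motion": [[0.5,[0,0,0.08],0],[0.5,[0,0,0.05],0],[0.5,[0,0,0],0]], "force": 90}}

```text
time: 11.3
ee_pos: [587.5, -65.2, 30.6]
orientation: [-179.3, 0.9, 75.1]
ft_force: [-0.6, -2.4, -1.8]
gripper_width: 0.729
```

Emit:
{"method": "step_arm", "body": {"motion": [[0.5,[0,0,0.08],0],[0.5,[0,0,0.05],0],[0.5,[0,0,0],0]]}}

```text
time: 11.55
ee_pos: [587.4, -65.5, 27.6]
orientation: [-179.3, 0.9, 75.1]
ft_force: [-3.1, -0.6, 5.3]
gripper_width: 0.731
```

```bash
python3 - <<'E'
from meas import *
s=cam("side"); ob()
crop(s,"c6",215,170,80,70,10)
E
```

```text
t 11.60 pos [587.5 -65.5  27.7] ori [-179.3    0.9   75.1] F [-2.  -0.5  5.9] w 0.730 q [ -6.  32. 105.  -1.  43.  10.]
```

View pics/c6.png

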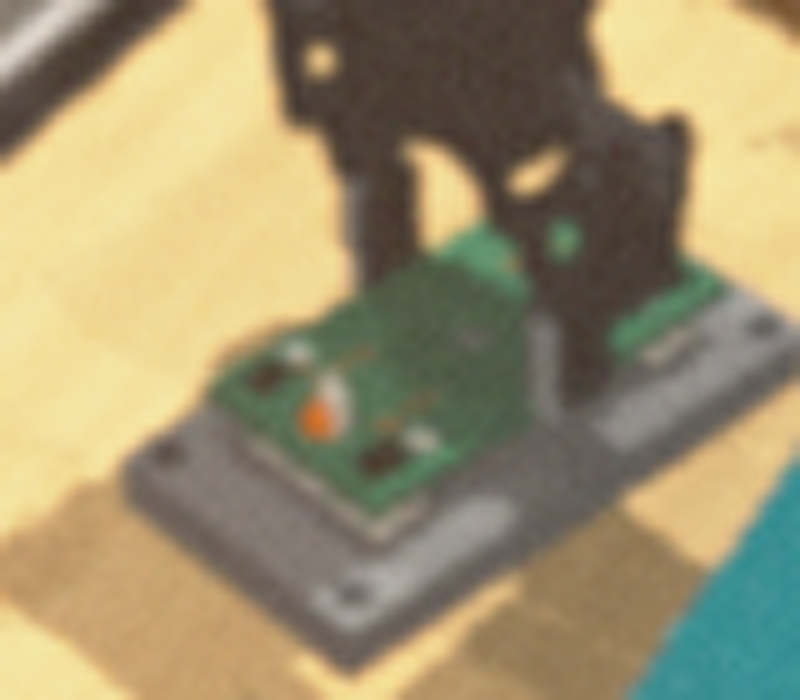

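Emit:
{"method": "step_arm", "body": {"motion": [[0.5,[0,0,0.1],0],[0.5,[0,0,0.1],0],[0.5,[0,0,0],0]]}}

```text
time: 11.85
ee_pos: [587.5, -65.4, 28.3]
orientation: [-179.3, 0.9, 75.1]
ft_force: [0.2, -1.0, -7.9]
gripper_width: 0.732
```

Emit:
{"method": "step_arm", "body": {"motion": [[0.5,[0,0,0.12],0],[0.5,[0,0,0.12],0],[0.5,[0,0,0],0]]}}

```text
time: 12.1
ee_pos: [587.6, -65.4, 28.2]
orientation: [-179.3, 0.9, 75.0]
ft_force: [-0.2, -0.3, -8.2]
gripper_width: 0.729
```

```bash
python3 - <<'E'
from meas import *
s=cam("side"); ob(); t=cam("top"); ob()
crop(s,"c7",215,170,80,70,10)
E
```

```text
t 12.15 pos [587.6 -65.4  27.9] ori [-179.3    0.9   75. ] F [-4.  -0.2  4.8] w 0.727 q [ -6.  32. 105.  -1.  43.  10.]
t 12.20 pos [587.7 -65.4  27.5] ori [-179.3    0.9   75. ] F [-7.1 -0.1 14.7] w 0.729 q [ -6.  32. 105.  -1.  43.  10.]
```

View pics/c7.png

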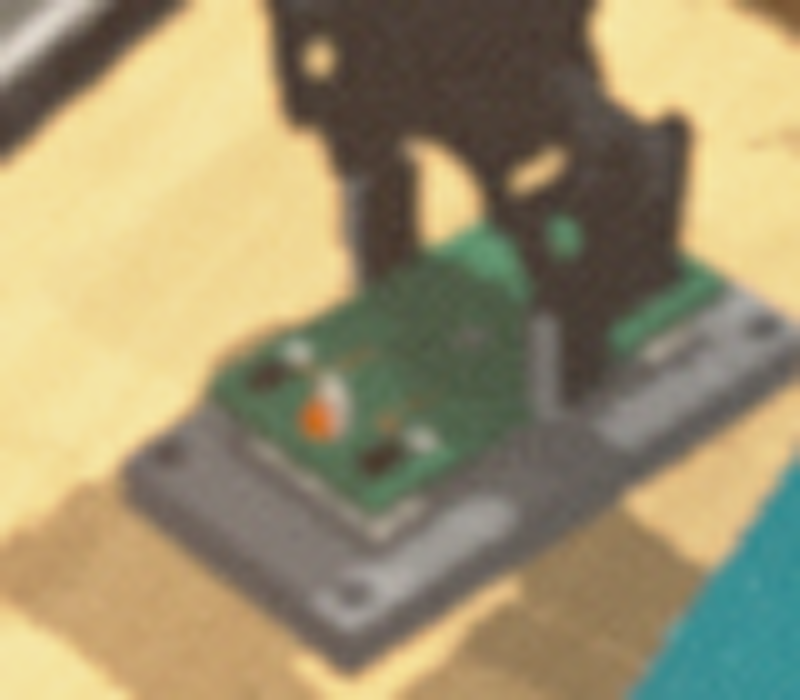

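Emit:
{"method": "step_arm", "body": {"motion": [[0.5,[0,0,0.1],0]]}}

```text
time: 12.28
ee_pos: [587.8, -65.5, 27.1]
orientation: [-179.3, 0.9, 75.0]
ft_force: [-19.9, 2.6, 62.3]
gripper_width: 0.73
```

Emit:
{"method": "step_arm", "body": {"motion": [[0.5,[0,0,0.2],0]]}}

```text
time: 12.37
ee_pos: [587.9, -65.5, 26.8]
orientation: [-179.3, 0.9, 75.0]
ft_force: [-33.5, 3.7, 105.7]
gripper_width: 0.73
```

Emit:
{"method": "step_arm", "body": {"motion": [[0.5,[0,0,0],0]]}}

```text
time: 12.45
ee_pos: [587.6, -65.3, 28.6]
orientation: [-179.3, 0.9, 75.0]
ft_force: [-0.9, -0.2, -10.4]
gripper_width: 0.732
```

Emit:
{"method": "step_arm", "body": {"motion": [[0.9,[0,0,0],0],[0.9,[0,0,0],0],[0.9,[0,0,0],0],[0.9,[0,0,0],0]], "force": 40}}

```text
time: 12.78
ee_pos: [588.3, -65.2, 27.5]
orientation: [-179.4, 0.9, 75.0]
ft_force: [-0.1, -0.6, 0.3]
gripper_width: 0.902
```

Emit:
{"method": "step_arm", "body": {"motion": [[0.9,[0,0,-0.3],0],[0.9,[0,0,-0.5],0],[0.9,[0,0,-0.8],0],[0.9,[0,0,-0.8],0],[0.9,[0,0,-0.8],0]]}}

```text
time: 13.2
ee_pos: [586.6, -63.8, 107.0]
orientation: [-178.8, 1.0, 75.0]
ft_force: [0.1, 0.6, -0.3]
gripper_width: 0.898
```

Emit:
{"method": "step_arm", "body": {"motion": [[0.9,[0,-0.9,-0.3],0],[0.9,[0,-0.9,-0.3],0],[0.9,[0,-0.9,-0.3],0],[0.9,[0,-0.9,0],0],[0.9,[0,-0.9,0],0]]}}

```text
time: 13.62
ee_pos: [484.1, -34.8, 142.2]
orientation: [-179.8, 0.8, 74.9]
ft_force: [-0.1, -0.3, 0.0]
gripper_width: 0.898
```

```bash
python3 - <<'E'
from meas import *
s=cam("side"); ob(); t=cam("top"); ob()
crop(s,"d1",215,170,80,70,10);crop(t,"d2",210,140,90,70,8); crop(t,"d3",200,130,160,120,5)
E
```

```text
t 13.67 pos [479.4 -33.9 141.6] ori [-179.6    0.8   74.9] F [-4.9  1.  -1.2] w 0.899 q [ -4.  14. 115.  -1.  51.  12.]
t 13.72 pos [481.5 -34.4 141.7] ori [-179.7    0.8   75. ] F [-0.4 -0.4  0.6] w 0.899 q [ -4.  14. 115.  -1.  51.  12.]
```

View pics/d1.png

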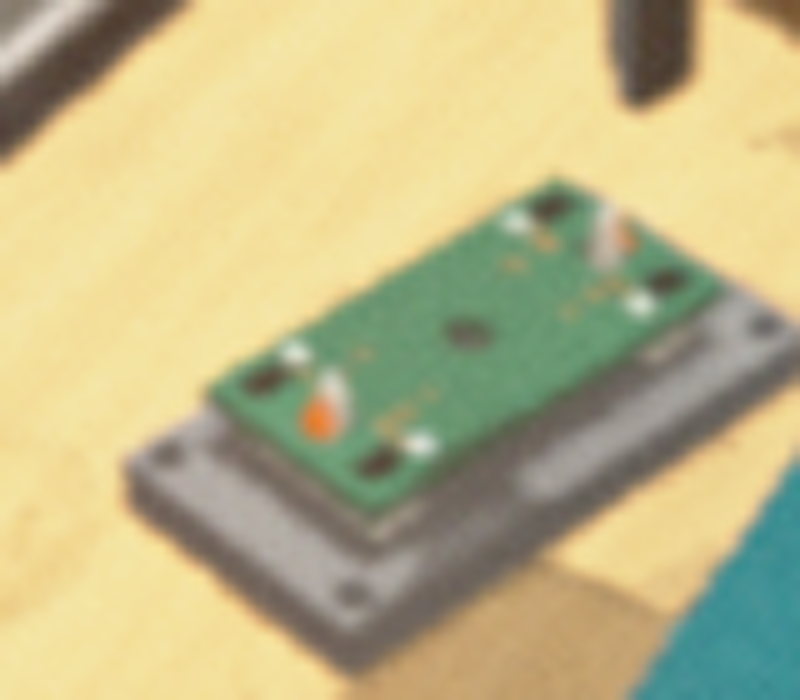

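View pics/d3.png

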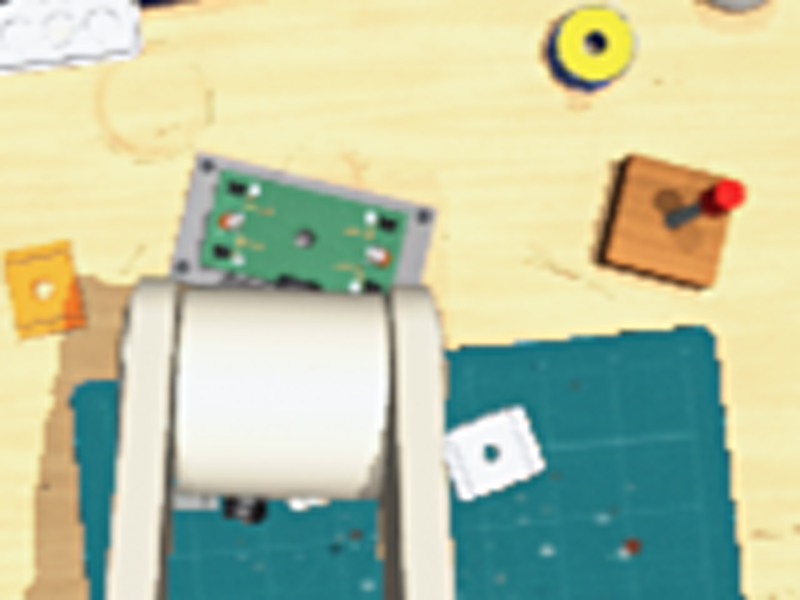

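```bash
python3 plan.py 434.3 -76 60 13.4 0.95 14
```

```text
t 13.72 pos [481.5 -34.4 141.7] ori [-179.7    0.8   75. ] F [-0.4 -0.4  0.6] w 0.899 q [ -4.  14. 115.  -1.  51.  12.]
9
[0.95,[-0.28,-0.19,0.44],0.079] x1
[0.95,[-0.31,-0.15,0.44],0.079] x1
[0.95,[-0.32,-0.11,0.44],0.079] x1
[0.95,[-0.33,-0.07,0.44],0.079] x1
[0.95,[-0.34,-0.03,0.44],0.079] x1
[0.95,[-0.34,0.01,0.44],0.079] x1
[0.95,[-0.34,0.05,0.44],0.079] x1
[0.95,[-0.12,0.03,0.16],0.079] x1
[0.95,[0,0,0],0.053] x1
```

Emit:
{"method": "step_arm", "body": {"motion": [[0.95,[-0.28,-0.19,0.44],0.079],[0.95,[-0.31,-0.15,0.44],0.079],[0.95,[-0.32,-0.11,0.44],0.079],[0.95,[-0.33,-0.07,0.44],0.079],[0.95,[-0.34,-0.03,0.44],0.079]]}}

```text
time: 14.13
ee_pos: [456.5, -64.0, 92.4]
orientation: [179.2, 0.2, 39.1]
ft_force: [-0.3, -0.1, -0.7]
gripper_width: 0.948
```

Emit:
{"method": "step_arm", "body": {"motion": [[0.95,[-0.34,0.01,0.44],0.079],[0.95,[-0.34,0.05,0.44],0.079],[0.95,[-0.12,0.03,0.16],0.079],[0.95,[0,0,0],0.053],[0.95,[0,0,0],0]]}}

```text
time: 14.55
ee_pos: [443.7, -80.2, 66.2]
orientation: [179.1, -0.3, 12.1]
ft_force: [0.0, -0.3, 0.0]
gripper_width: 0.946
```

```bash
python3 plan.py 434.3 -76 2 13.4 0.95 14; python3 - <<'E'
from meas import *
s=cam("side"); ob()
crop(s,"e1",260,160,100,100,7)
E
```

```text
t 14.55 pos [443.7 -80.2  66.2] ori [179.1  -0.3  12.1] F [ 0.  -0.3  0. ] w 0.946 q [-10.  19. 122.  -1.  38.  69.]
5
[0.95,[-0.07,-0.05,0.55],-0.014] x1
[0.95,[-0.07,-0.05,0.55],0] x3
[0.95,[-0.05,-0.03,0.36],0] x1
t 14.60 pos [443.9 -80.1  66.3] ori [179.1  -0.3  12.4] F [ 0.2  0.2 -1.4] w 0.949 q [-10.  19. 122.  -1.  38.  69.]
```

View pics/e1.png

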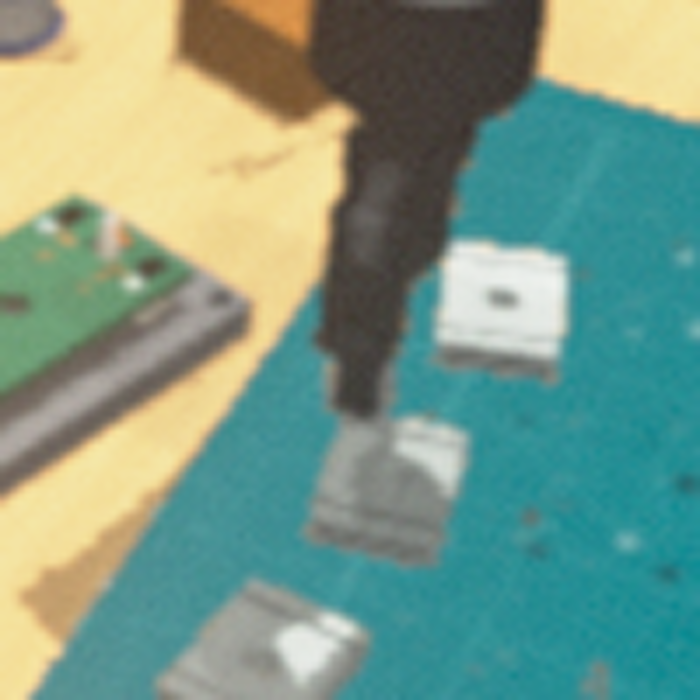

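Emit:
{"method": "step_arm", "body": {"motion": [[0.95,[-0.09,-0.05,0.55],-0.014],[0.95,[-0.09,-0.05,0.55],0],[0.95,[-0.09,-0.05,0.55],0],[0.95,[-0.09,-0.05,0.5],0],[0.95,[-0.07,-0.03,0.2],0]]}}

```text
time: 15.02
ee_pos: [440.4, -79.1, 9.5]
orientation: [178.8, -0.9, 14.8]
ft_force: [1.0, -0.5, 0.7]
gripper_width: 0.953
```

```bash
python3 plan.py 434.3 -76 1 13.4 0.95 14
```

```text
t 15.02 pos [440.4 -79.1   9.5] ori [178.8  -0.9  14.8] F [ 1.  -0.5  0.7] w 0.953 q [-10.  25. 125.  -1.  29.  67.]
1
[0.95,[-0.2,-0.18,0.34],0.016] x1
```

Emit:
{"method": "step_arm", "body": {"motion": [[0.95,[-0.2,-0.1,0.3],0.016],[0.6,[-0.04,-0.03,0.04],0],[0.5,[0,0,0],0],[0.5,[0,0,0],0],[0.5,[0,0,0],0]], "force": 25}}

```text
time: 15.43
ee_pos: [436.5, -77.8, 1.8]
orientation: [178.8, -1.0, 14.0]
ft_force: [-0.1, -0.4, -1.4]
gripper_width: 0.692
```

Emit:
{"method": "step_arm", "body": {"motion": [[0.5,[0,0,0],0],[0.5,[0,0,0],0]]}}

```text
time: 15.6
ee_pos: [437.8, -78.0, 2.8]
orientation: [178.7, -1.1, 14.1]
ft_force: [-0.3, -0.3, -1.4]
gripper_width: 0.691
```

Emit:
{"method": "step_arm", "body": {"motion": [[0.95,[0,0,0],0],[0.95,[0,0,0],0],[0.95,[0,0,-0.5],0],[0.95,[0,0,-0.6],0],[0.9,[0,0,-0.3],-0.079]]}}

```text
time: 16.02
ee_pos: [436.7, -77.3, 38.2]
orientation: [178.7, -0.9, 21.1]
ft_force: [1.2, -0.5, 0.1]
gripper_width: 0.898
```

Emit:
{"method": "step_arm", "body": {"motion": [[0.8,[0,0,0],-0.079],[0.8,[0,0,0],-0.079],[0.8,[0,0,0],-0.079],[0.8,[0,0,0],-0.079],[0.8,[0,0,0],-0.079]]}}

```text
time: 16.43
ee_pos: [438.6, -77.7, 41.2]
orientation: [178.1, -0.0, 57.2]
ft_force: [0.6, -0.4, -0.7]
gripper_width: 0.797
```

Emit:
{"method": "step_arm", "body": {"motion": [[0.8,[0,0,0],-0.079],[0.8,[0,0,0],-0.079],[0.8,[0,0,0],-0.079],[0.8,[0,0,0],-0.079],[0.8,[0,0,0],-0.079]]}}

```text
time: 16.85
ee_pos: [438.9, -77.7, 41.9]
orientation: [178.4, 1.1, 93.0]
ft_force: [0.0, -0.5, 0.3]
gripper_width: 0.802
```

```bash
python3 plan.py 434.6 -78.8 1 104.1 0.8 8
```

```text
t 16.85 pos [438.9 -77.7  41.9] ori [178.4   1.1  93. ] F [ 0.  -0.5  0.3] w 0.802 q [-10.  21. 125.  -1.  33. -12.]
6
[0.8,[-0.01,-0.03,0.32],-0.079] x1
[0.8,[0,-0.03,0.32],-0.044] x1
[0.8,[0,-0.03,0.32],0] x3
[0.8,[0,0,0.04],0] x1
```

Emit:
{"method": "step_arm", "body": {"motion": [[0.8,[0,-0.05,0.32],-0.079],[0.8,[0,-0.05,0.32],-0.044],[0.8,[0,-0.05,0.32],0],[0.8,[0,-0.05,0.32],0],[0.8,[0,-0.05,0.2],0]]}}

```text
time: 17.27
ee_pos: [435.7, -80.0, 4.6]
orientation: [178.4, 1.5, 104.5]
ft_force: [0.3, 0.6, -1.3]
gripper_width: 0.794
```

```bash
python3 plan.py 434.6 -78.8 2 104.1 0.8 8; python3 - <<'E'
from meas import *
s=cam("side"); ob()
crop(s,"e2",270,160,90,90,8)
E
```

```text
t 17.27 pos [435.7 -80.    4.6] ori [178.4   1.5 104.5] F [ 0.3  0.6 -1.3] w 0.794 q [-10.  25. 126.  -2.  27. -23.]
1
[0.8,[0.06,-0.03,0.1],0.005] x1
t 17.32 pos [435.  -80.    3.9] ori [178.5   1.5 104.5] F [-1.  -0.4 -0.7] w 0.799 q [-10.  25. 126.  -2.  27. -23.]
```

View pics/e2.png

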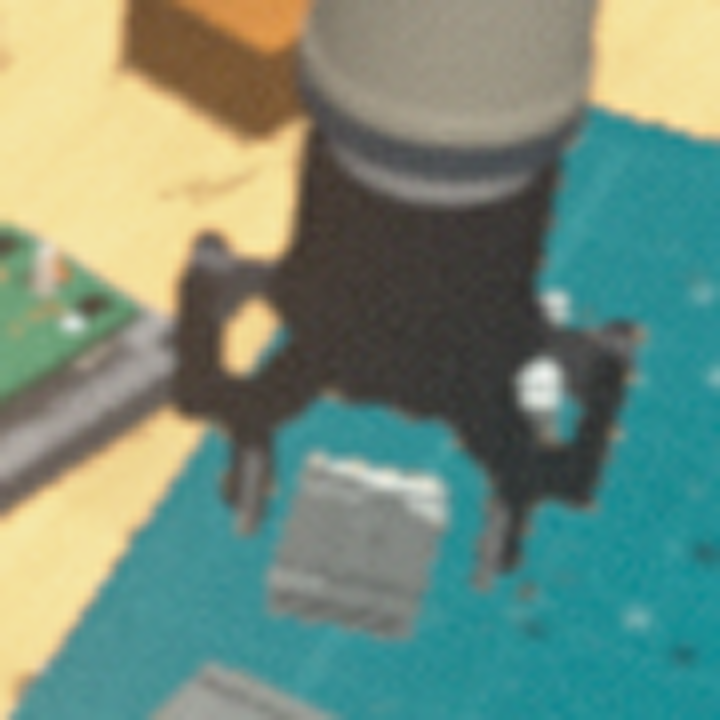

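Emit:
{"method": "step_arm", "body": {"motion": [[0.8,[0.05,-0.01,0.04],0.004],[0.6,[0,0,0],0],[0.4,[0,0,0],0],[0.3,[0,0,0],0],[0.3,[0,0,0],0]], "force": 40}}

```text
time: 17.73
ee_pos: [434.3, -78.7, 2.7]
orientation: [178.5, 1.4, 103.8]
ft_force: [0.1, -0.3, -0.1]
gripper_width: 0.527
```

Emit:
{"method": "step_arm", "body": {"motion": [[0.3,[0,0,0],0],[0.3,[0,0,0],0],[0.3,[0,0,-0.3],0],[0.3,[0,0,-0.6],0],[0.3,[0,0,-0.8],0]]}}

```text
time: 18.15
ee_pos: [430.7, -77.5, 44.6]
orientation: [178.8, 1.3, 103.8]
ft_force: [0.2, -0.3, -0.5]
gripper_width: 0.527
```

```bash
python3 plan.py 587.7 -65.0 110 75.1 0.3 18; python3 - <<'E'
from meas import *
s=cam("side"); ob()
crop(s,"e3",270,140,90,90,8)
E
```

```text
t 18.15 pos [430.7 -77.5  44.6] ori [178.8   1.3 103.8] F [ 0.2 -0.3 -0.5] w 0.527 q [-10.  20. 125.  -1.  33. -23.]
10
[0.3,[-0.11,0.66,-0.28],0.079] x1
[0.3,[-0.02,0.66,-0.28],0.079] x1
[0.3,[0.06,0.66,-0.28],0.079] x1
[0.3,[0.14,0.65,-0.28],0.079] x1
[0.3,[0.22,0.63,-0.28],0.003] x1
[0.3,[0.22,0.63,-0.28],0] x4
[0.3,[0.11,0.3,-0.13],0] x1
t 18.20 pos [432.5 -77.8  47.9] ori [178.6   1.4 103.8] F [ 1.5 -1.1  1.9] w 0.528 q [-10.  20. 125.  -1.  33. -23.]
```

View pics/e3.png

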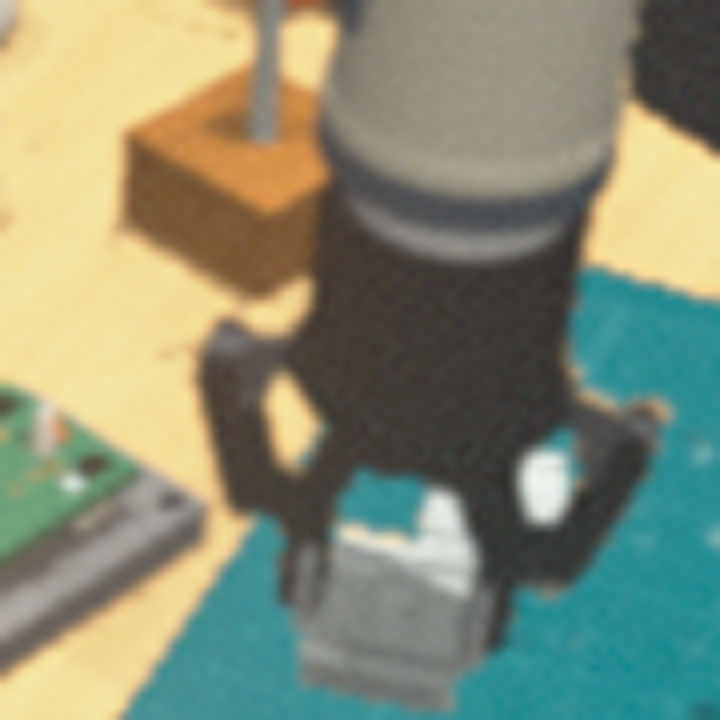

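Emit:
{"method": "step_arm", "body": {"motion": [[0.3,[-0.11,0.66,-0.28],0.079],[0.3,[-0.02,0.66,-0.28],0.079],[0.3,[0.06,0.66,-0.2],0.079],[0.3,[0.14,0.65,-0.2],0.079],[0.3,[0.22,0.63,-0.2],0.003]]}}

```text
time: 18.62
ee_pos: [513.3, -70.3, 83.6]
orientation: [178.2, 0.5, 74.3]
ft_force: [-0.5, -0.3, -0.8]
gripper_width: 0.526
```

Emit:
{"method": "step_arm", "body": {"motion": [[0.3,[0.22,0.63,-0.1],0],[0.3,[0.22,0.63,-0.1],0],[0.3,[0.22,0.63,0],0],[0.3,[0.22,0.63,0],0]]}}

```text
time: 18.95
ee_pos: [583.4, -65.7, 94.0]
orientation: [178.0, 0.5, 74.2]
ft_force: [0.3, -0.6, -0.8]
gripper_width: 0.528
```

```bash
python3 plan.py 587.7 -65.0 60 75.1 0.3 12; python3 - <<'E'
from meas import *
s=cam("side"); ob()
crop(s,"e4",205,130,100,100,7)
E
```

```text
t 18.95 pos [583.4 -65.7  94. ] ori [178.    0.5  74.2] F [ 0.3 -0.6 -0.8] w 0.528 q [ -6.  25. 106.  -1.  47.  10.]
3
[0.3,[0.03,0.06,0.48],-0.01] x1
[0.3,[0.02,0.06,0.48],0] x1
[0.3,[0.02,0.05,0.41],0] x1
t 19.00 pos [587.4 -65.7  94.8] ori [177.8   0.4  74.2] F [ 3.9 -0.1  0.8] w 0.526 q [ -6.  26. 106.  -1.  47.  11.]
```

View pics/e4.png

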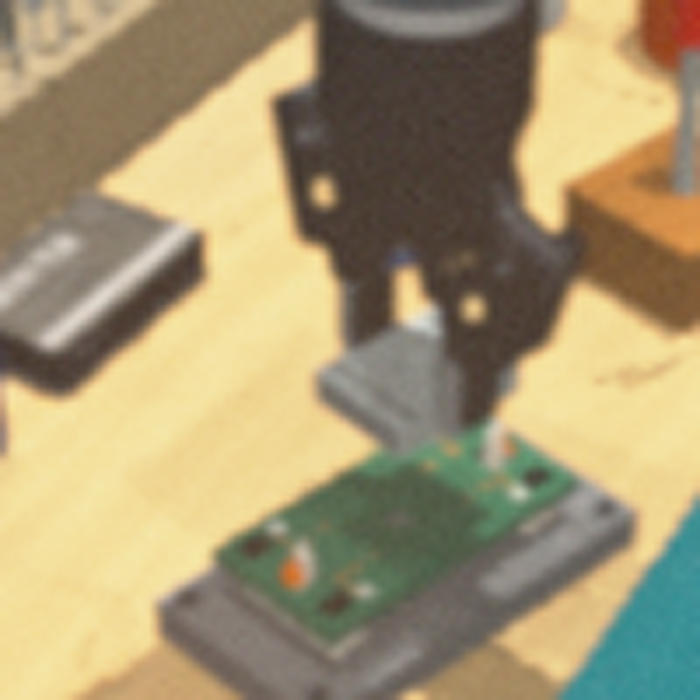

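Emit:
{"method": "step_arm", "body": {"motion": [[0.3,[0.02,0.03,0.5],-0.01],[0.3,[0.02,0.03,0.5],0],[0.3,[0.01,0.03,0.5],0],[0.3,[0,0.02,0.4],0],[0.3,[0,0,0],0]]}}

```text
time: 19.42
ee_pos: [590.5, -65.9, 42.5]
orientation: [177.8, 0.5, 75.2]
ft_force: [-0.4, 0.2, -0.7]
gripper_width: 0.526
```

```bash
python3 plan.py 587.9 -65.1 40 75.1 0.3 12; python3 - <<'E'
from meas import *
s=cam("side"); ob()
crop(s,"e5",205,140,100,100,7)
E
```

```text
t 19.42 pos [590.5 -65.9  42.5] ori [177.8   0.5  75.2] F [-0.4  0.2 -0.7] w 0.526 q [ -6.  30. 107.  -1.  41.  10.]
1
[0.3,[0,-0.11,0.1],0.001] x1
t 19.47 pos [590.4 -65.9  43.1] ori [177.9   0.5  75.2] F [ 0.5  0.3 -0.6] w 0.528 q [ -6.  30. 107.  -1.  41.  10.]
```

View pics/e5.png

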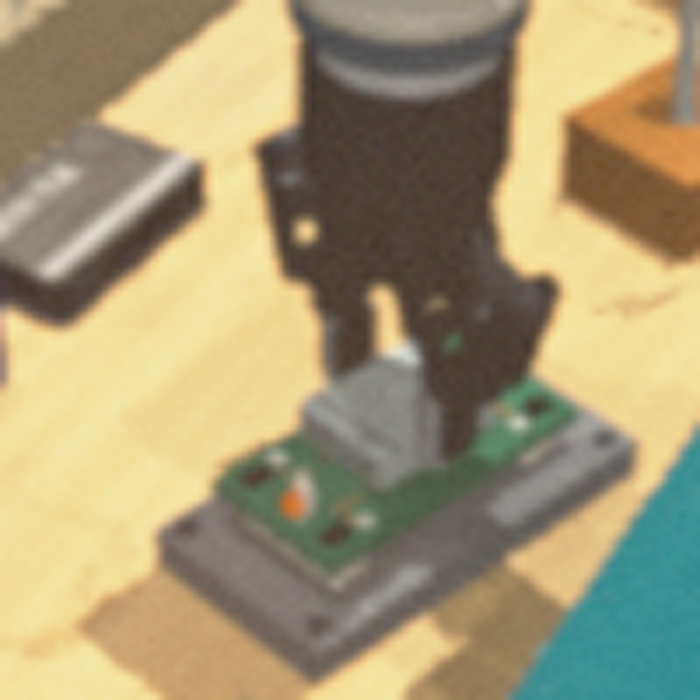

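Emit:
{"method": "step_arm", "body": {"motion": [[0.3,[0.02,-0.1,0.08],0],[0.3,[0,-0.02,0.06],0],[0.3,[0,0,0],0]]}}

```text
time: 19.72
ee_pos: [586.3, -64.7, 38.6]
orientation: [178.0, 0.5, 75.2]
ft_force: [0.4, -0.5, -1.0]
gripper_width: 0.528
```

Emit:
{"method": "step_arm", "body": {"motion": [[0.3,[0,0,0.06],0]]}}

```text
time: 19.8
ee_pos: [586.4, -64.7, 37.6]
orientation: [177.9, 0.5, 75.2]
ft_force: [-1.5, 3.3, 10.4]
gripper_width: 0.527
```

Emit:
{"method": "step_arm", "body": {"motion": [[0.3,[-0.01,0.05,-0.08],0],[0.3,[0,0.01,0.02],0],[0.3,[0,0,0],0]]}}

```text
time: 20.05
ee_pos: [588.6, -65.4, 40.3]
orientation: [177.8, 0.5, 75.2]
ft_force: [-0.4, 0.1, -0.8]
gripper_width: 0.525
```

Emit:
{"method": "step_arm", "body": {"motion": [[0.3,[0,0.0,0.04],0],[0.3,[0,0,0],0]]}}

```text
time: 20.22
ee_pos: [589.1, -65.5, 39.6]
orientation: [177.8, 0.5, 75.2]
ft_force: [-0.3, -0.4, -1.1]
gripper_width: 0.527
```

Emit:
{"method": "step_arm", "body": {"motion": [[0.3,[0.0,-0.03,0.05],0],[0.3,[0,0,0],0]]}}

```text
time: 20.38
ee_pos: [588.4, -65.4, 38.3]
orientation: [177.8, 0.5, 75.2]
ft_force: [0.6, 1.5, -1.0]
gripper_width: 0.527
```

Emit:
{"method": "step_arm", "body": {"motion": [[0.3,[0.0,-0.01,0.03],0],[0.3,[0,0,0],0]]}}

```text
time: 20.55
ee_pos: [588.6, -65.3, 37.9]
orientation: [177.7, 0.5, 75.2]
ft_force: [-1.5, -0.5, 2.4]
gripper_width: 0.526
```

Emit:
{"method": "step_arm", "body": {"motion": [[0.65,[0,0,0],0],[0.75,[0,0,0],0],[0.75,[0,0,0],0]]}}

```text
time: 20.8
ee_pos: [588.7, -65.3, 37.9]
orientation: [177.7, 0.5, 75.2]
ft_force: [0.0, 0.1, 0.5]
gripper_width: 0.75
```

Emit:
{"method": "step_arm", "body": {"motion": [[0.75,[0,0,-0.4],0],[0.75,[0,0,-0.7],0],[0.75,[0,0,-0.9],0],[0.75,[0,-0.9,-0.5],0],[0.75,[0,-0.9,0],-0.04]]}}

```text
time: 21.22
ee_pos: [545.3, -53.2, 102.5]
orientation: [177.6, 0.6, 78.7]
ft_force: [0.0, 0.3, -0.4]
gripper_width: 0.75
```

```bash
python3 plan.py 440 26 80 -1.5 0.95 18; python3 - <<'E'
from meas import *
s=cam("side"); ob()
crop(s,"f1",205,150,100,90,8)
E
```

```text
t 21.22 pos [545.3 -53.2 102.5] ori [177.6   0.6  78.7] F [ 0.   0.3 -0.4] w 0.750 q [ -5.  22. 111.  -1.  45.   7.]
12
[0.95,[0.31,-0.64,0.12],0.079] x1
[0.95,[0.23,-0.67,0.12],0.079] x1
[0.95,[0.14,-0.7,0.12],0.079] x1
[0.95,[0.05,-0.71,0.12],0.079] x1
[0.95,[-0.03,-0.71,0.12],0.079] x1
[0.95,[-0.12,-0.7,0.12],0.079] x1
[0.95,[-0.21,-0.68,0.12],0.079] x1
[0.95,[-0.12,-0.27,0.05],0.079] x1
[0.95,[0,0,0],0.079] x3
[0.95,[0,0,0],0.023] x1
t 21.27 pos [540.4 -52.2 101.2] ori [177.9   0.6  79.1] F [-4.6  1.8 -1.9] w 0.749 q [ -5.  21. 111.  -1.  45.   7.]
```

View pics/f1.png

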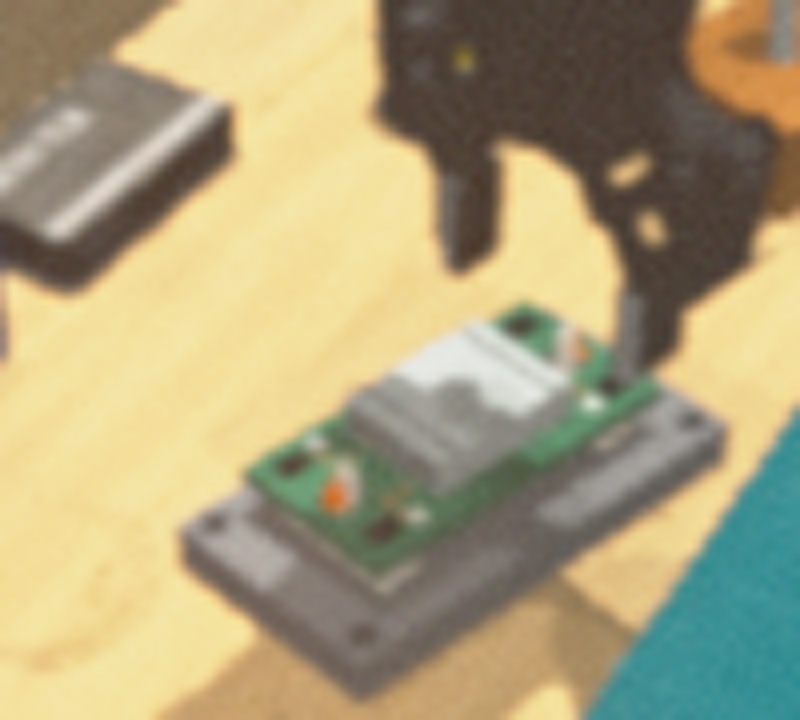

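```bash
python3 plan.py 434 27.5 70 -1.5 0.95 18
```

```text
t 21.27 pos [540.4 -52.2 101.2] ori [177.9   0.6  79.1] F [-4.6  1.8 -1.9] w 0.749 q [ -5.  21. 111.  -1.  45.   7.]
12
[0.95,[0.31,-0.63,0.16],0.079] x1
[0.95,[0.23,-0.66,0.16],0.079] x1
[0.95,[0.14,-0.69,0.16],0.079] x1
[0.95,[0.06,-0.7,0.16],0.079] x1
[0.95,[-0.03,-0.7,0.16],0.079] x1
[0.95,[-0.12,-0.69,0.16],0.079] x1
[0.95,[-0.2,-0.67,0.16],0.079] x1
[0.95,[-0.17,-0.38,0.1],0.079] x1
[0.95,[0,0,0],0.079] x3
[0.95,[0,0,0],0.028] x1
```

Emit:
{"method": "step_arm", "body": {"motion": [[0.95,[0.31,-0.64,0.12],0.079],[0.95,[0.23,-0.67,0.12],0.079],[0.95,[0.14,-0.7,0.12],0.079],[0.95,[0.05,-0.71,0.12],0.079],[0.95,[-0.03,-0.71,0.12],0.079]]}}

```text
time: 21.68
ee_pos: [470.0, 1.0, 87.0]
orientation: [177.6, -1.0, 43.2]
ft_force: [-0.2, 0.3, 0.5]
gripper_width: 0.952
```

Emit:
{"method": "step_arm", "body": {"motion": [[0.95,[-0.12,-0.6,0.12],0.079],[0.95,[-0.21,-0.4,0.12],0.079],[0.95,[-0.12,-0.2,0.05],0.079],[0.95,[0,0,0],0.079],[0.95,[0,0,0],0.079]]}}

```text
time: 22.1
ee_pos: [437.4, 20.1, 79.5]
orientation: [178.7, -2.1, 7.5]
ft_force: [-0.6, -0.5, -0.1]
gripper_width: 0.953
```

```bash
python3 plan.py 433 27.5 10 -1.5 0.95 14
```

```text
t 22.10 pos [437.4  20.1  79.5] ori [178.7  -2.1   7.5] F [-0.6 -0.5 -0.1] w 0.953 q [  3.  16. 125.  -2.  37.  87.]
5
[0.95,[-0.03,-0.06,0.56],0.079] x1
[0.95,[-0.04,-0.06,0.56],0.021] x1
[0.95,[-0.04,-0.06,0.56],0] x3
```

Emit:
{"method": "step_arm", "body": {"motion": [[0.95,[0,-0.2,-1],0.079],[0.95,[0,-0.1,-1],0.021],[0.95,[0,0,-1],0],[0.95,[0,0,-1],0]]}}

```text
time: 22.43
ee_pos: [428.5, 29.7, 179.7]
orientation: [179.0, -1.7, -2.2]
ft_force: [0.9, 0.3, 0.1]
gripper_width: 0.949
```

```bash
cat > lean.py <<'E'
from h import *
from scipy.spatial.transform import Rotation as Ro
def lean():
    s=observe(); z=Ro.from_euler('xyz',s["orientation"],degrees=True).as_matrix()[:,2]
    print("lean deg x %.2f y %.2f"%tuple(np.degrees(z[:2])),s["ee_pos"].round(1),s["orientation"].round(1))
if __name__=="__main__":
    lean()
    for i in range(4): grab_frame("top")
    lean()
E
python3 lean.py
```

```text
lean deg x 1.68 y -1.08 [428.5  29.7 179.7] [179.   -1.7  -2.2]
lean deg x 1.84 y -1.07 [429.5  29.6 179.1] [179.   -1.9  -2.2]
```

Emit:
{"method": "step_arm", "body": {"motion": [[0.95,[0,0,0.3],0],[0.95,[0,0,0.3],0],[0.95,[0,0,0.3],0],[0.95,[0,0,0.3],0],[0.95,[0,0,0.3],0]]}}

```text
time: 23.05
ee_pos: [428.5, 28.5, 135.6]
orientation: [179.0, -1.6, -2.2]
ft_force: [-0.1, 0.1, 0.5]
gripper_width: 0.951
```

```bash
python3 lean.py
```

```text
lean deg x 1.57 y -1.09 [428.5  28.5 135.6] [179.   -1.6  -2.2]
lean deg x 1.60 y -1.09 [428.9  28.6 136.7] [179.   -1.6  -2.2]
```

Emit:
{"method": "step_arm", "body": {"motion": [[0.95,[0,0,0.3],0],[0.95,[0,0,0.3],0],[0.95,[0,0,0.3],0],[0.95,[0,0,0.3],0],[0.95,[0,0,0.3],0]]}}

```text
time: 23.67
ee_pos: [432.3, 28.0, 98.1]
orientation: [179.0, -1.9, -2.2]
ft_force: [0.1, -0.1, 0.2]
gripper_width: 0.954
```

```bash
python3 lean.py
```

```text
lean deg x 1.91 y -1.06 [432.3  28.   98.1] [179.   -1.9  -2.2]
lean deg x 1.84 y -1.06 [432.   28.   98.5] [179.   -1.9  -2.2]
```

Emit:
{"method": "step_arm", "body": {"motion": [[0.95,[0,0,0.9],0],[0.95,[0,0,0.9],0],[0.95,[0,0,0.9],0],[0.95,[0,0,0.6],0],[0.95,[0,0,0.2],0]]}}

```text
time: 24.28
ee_pos: [440.2, 26.8, 11.9]
orientation: [179.1, -2.5, -2.2]
ft_force: [-0.3, 0.7, 0.3]
gripper_width: 0.948
```

```bash
python3 plan.py 433 27.5 2 -1.5 0.95 14; python3 - <<'E'
from meas import *
s=cam("side"); ob()
crop(s,"g1",250,190,90,90,7)
E
```

```text
t 24.28 pos [440.2  26.8  11.9] ori [179.1  -2.5  -2.2] F [-0.3  0.7  0.3] w 0.948 q [  4.  24. 126.  -3.  27.  99.]
1
[0.95,[-0.29,-0.02,0.4],-0.008] x1
t 24.33 pos [439.9  26.8  11.8] ori [179.1  -2.5  -2.2] F [-0.2 -0.5  0. ] w 0.950 q [  4.  24. 126.  -3.  27.  99.]
```

View pics/g1.png

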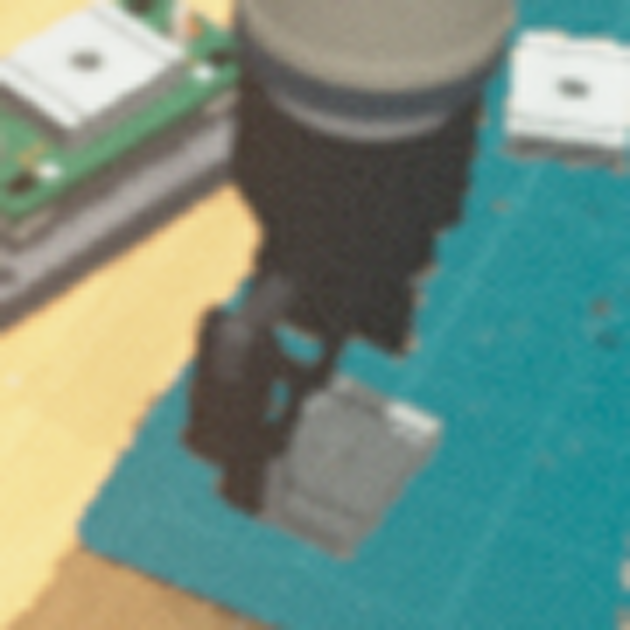

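Emit:
{"method": "step_arm", "body": {"motion": [[0.95,[-0.27,-0.02,0.36],-0.008],[0.6,[0,0,0],0],[0.5,[0,0,0],0],[0.5,[0,0,0],0],[0.5,[0,0,0],0]], "force": 25}}

```text
time: 24.75
ee_pos: [436.5, 27.6, 5.8]
orientation: [179.1, -2.7, -1.5]
ft_force: [-0.7, -0.8, -0.4]
gripper_width: 0.691
```

Emit:
{"method": "step_arm", "body": {"motion": [[0.5,[0,0,0],0],[0.5,[0,0,0],0]]}}

```text
time: 24.92
ee_pos: [437.8, 27.7, 7.2]
orientation: [179.1, -2.8, -1.5]
ft_force: [0.1, 0.6, 0.7]
gripper_width: 0.692
```

Emit:
{"method": "step_arm", "body": {"motion": [[0.95,[0,0,0],0],[0.95,[0,0,0],0],[0.95,[0,0,-0.5],0],[0.95,[0,0,-0.5],0],[0.9,[0,0,-0.1],-0.079]]}}

```text
time: 25.33
ee_pos: [436.4, 28.1, 35.6]
orientation: [178.7, -2.7, 5.5]
ft_force: [0.5, -0.0, -0.0]
gripper_width: 0.897
```

Emit:
{"method": "step_arm", "body": {"motion": [[0.8,[0,0,0],-0.079],[0.8,[0,0,0],-0.079],[0.8,[0,0,0],-0.079],[0.8,[0,0,0],-0.079],[0.8,[0,0,0],-0.079]]}}

```text
time: 25.75
ee_pos: [437.4, 28.2, 37.4]
orientation: [177.3, -1.5, 41.6]
ft_force: [-0.1, -0.3, 1.4]
gripper_width: 0.801
```

Emit:
{"method": "step_arm", "body": {"motion": [[0.8,[0,0,0],-0.079],[0.8,[0,0,0],-0.079],[0.8,[0,0,0],-0.079],[0.8,[0,0,0],-0.079],[0.8,[0,0,0],-0.079]]}}

```text
time: 26.17
ee_pos: [437.5, 28.2, 37.7]
orientation: [176.9, 0.3, 77.3]
ft_force: [0.7, 0.5, -0.2]
gripper_width: 0.8
```

```bash
python3 plan.py 432.5 27.8 4 88.5 0.8 8
```

```text
t 26.17 pos [437.5  28.2  37.7] ori [176.9   0.3  77.3] F [ 0.7  0.5 -0.2] w 0.800 q [  4.  21. 126.  -2.  30.  19.]
5
[0.8,[-0.01,-0.04,0.32],-0.079] x1
[0.8,[-0.01,-0.05,0.32],-0.045] x1
[0.8,[0,-0.05,0.32],0] x2
[0.8,[0,-0.01,0.08],0] x1
```

Emit:
{"method": "step_arm", "body": {"motion": [[0.8,[-0.01,-0.07,0.32],-0.079],[0.8,[-0.01,-0.07,0.32],-0.045],[0.8,[0,-0.07,0.32],0],[0.8,[0,-0.06,0.2],0],[0.8,[0,0,0],0]]}}

```text
time: 26.58
ee_pos: [432.8, 27.8, 7.7]
orientation: [176.9, 0.9, 88.9]
ft_force: [-0.7, -0.2, -0.1]
gripper_width: 0.8
```

```bash
python3 plan.py 432.5 27.8 4 88.5 0.8 8
```

```text
t 26.58 pos [432.8  27.8   7.7] ori [176.9   0.9  88.9] F [-0.7 -0.2 -0.1] w 0.800 q [  4.  24. 127.  -3.  25.   8.]
1
[0.8,[0,-0.01,0.15],0.004] x1
```

Emit:
{"method": "step_arm", "body": {"motion": [[0.8,[0,-0.02,0.16],0.004],[0.6,[0,0,0],0],[0.4,[0,0,0],0],[0.3,[0,0,0],0],[0.3,[0,0,0],0]], "force": 40}}

```text
time: 27.0
ee_pos: [432.8, 27.8, 3.7]
orientation: [176.9, 0.9, 88.1]
ft_force: [0.8, 0.5, -0.6]
gripper_width: 0.528
```

Emit:
{"method": "step_arm", "body": {"motion": [[0.3,[0,0,0],0],[0.3,[0,0,0],0]]}}

```text
time: 27.17
ee_pos: [433.1, 27.8, 4.1]
orientation: [176.9, 0.9, 88.1]
ft_force: [-1.3, 0.5, -0.6]
gripper_width: 0.526
```

Emit:
{"method": "step_arm", "body": {"motion": [[0.3,[0,0,-0.3],0],[0.3,[0,0,-0.8],0],[0.3,[0,0,-0.9],0],[0.3,[0,0,-0.9],0]]}}

```text
time: 27.5
ee_pos: [425.7, 28.8, 76.2]
orientation: [177.4, 0.9, 88.0]
ft_force: [0.5, -0.6, -1.2]
gripper_width: 0.522
```

```bash
python3 lean.py;  python3 plan.py 587.7 -65.0 95 75.1 0.3 18; python3 - <<'E'
from meas import *
s=cam("side"); ob()
crop(s,"g2",250,170,90,90,8)
E
```

```text
lean deg x 2.56 y -1.01 [425.7  28.8  76.2] [177.4   0.9  88. ]
lean deg x 2.76 y -0.99 [427.   28.9  76. ] [177.2   0.9  88. ]
t 27.70 pos [427.   28.9  76. ] ori [177.2   0.9  88. ] F [-0.3  0.2 -0.9] w 0.524 q [  5.  15. 126.  -2.  36.   8.]
11
[0.3,[-0.34,0.63,-0.07],0.079] x1
[0.3,[-0.26,0.67,-0.07],0.065] x1
[0.3,[-0.19,0.69,-0.07],0] x8
[0.3,[-0.07,0.27,-0.03],0] x1
t 27.75 pos [426.4  28.8  75.3] ori [177.3   0.9  88. ] F [ 0.5  0.4 -0.9] w 0.526 q [  5.  15. 126.  -2.  36.   8.]
```

View pics/g2.png

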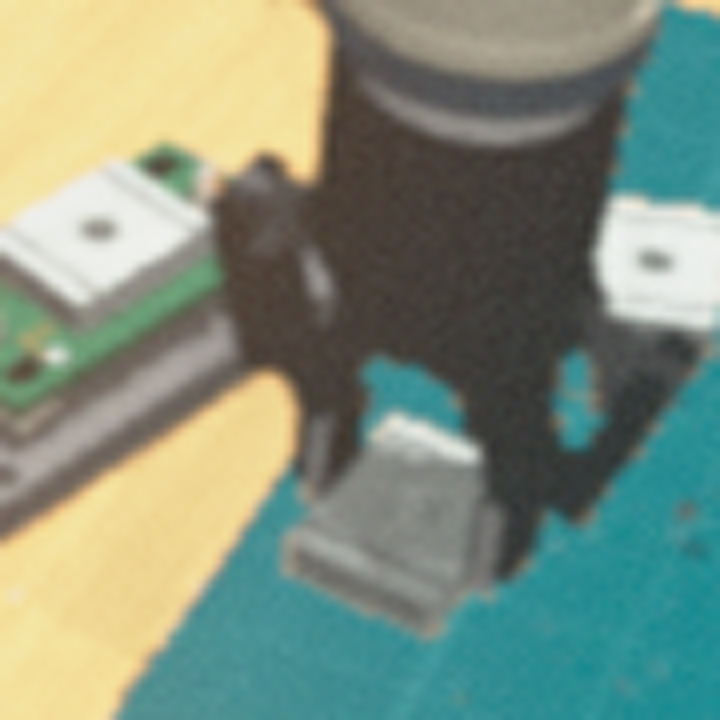

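Emit:
{"method": "step_arm", "body": {"motion": [[0.3,[-0.34,0.63,-0.1],0.079],[0.3,[-0.26,0.67,-0.1],0.065],[0.3,[-0.19,0.69,-0.07],0],[0.3,[-0.19,0.69,-0.07],0],[0.3,[-0.19,0.69,-0.07],0]]}}

```text
time: 28.17
ee_pos: [497.2, -17.0, 83.4]
orientation: [178.0, 0.5, 74.6]
ft_force: [-0.1, 0.8, -0.3]
gripper_width: 0.522
```

Emit:
{"method": "step_arm", "body": {"motion": [[0.3,[-0.19,0.69,-0.07],0],[0.3,[-0.19,0.69,-0.07],0],[0.3,[-0.19,0.69,0],0],[0.3,[-0.19,0.69,0],0],[0.3,[-0.1,0.3,0],0]]}}

```text
time: 28.58
ee_pos: [565.7, -61.0, 82.3]
orientation: [178.6, 0.6, 74.5]
ft_force: [-0.4, -0.9, -0.0]
gripper_width: 0.524
```

```bash
python3 lean.py;  python3 plan.py 587.9 -65.0 95 75.1 0.3 18
```

```text
lean deg x 1.21 y -0.96 [565.7 -61.   82.3] [178.6   0.6  74.5]
lean deg x 1.08 y -0.93 [562.9 -59.7  82.5] [178.7   0.6  74.5]
t 28.78 pos [562.9 -59.7  82.5] ori [178.7   0.6  74.5] F [ 0.1 -0.1 -1.1] w 0.526 q [ -6.  25. 108.  -1.  45.  11.]
2
[0.3,[0.04,0.65,-0.32],-0.006] x1
[0.3,[0.02,0.37,-0.18],0] x1
```

Emit:
{"method": "step_arm", "body": {"motion": [[0.3,[0.03,0.45,0.1],-0.006],[0.3,[0.02,0.35,0.2],0],[0.3,[0.01,0.15,0.2],0],[0.3,[0,0,0],0]]}}

```text
time: 29.12
ee_pos: [586.0, -63.4, 69.0]
orientation: [178.8, 0.6, 75.2]
ft_force: [0.8, -0.2, -1.2]
gripper_width: 0.527
```

```bash
python3 lean.py;  python3 plan.py 588 -65.1 57 75.1 0.3 18
```

```text
lean deg x 0.97 y -0.91 [586.  -63.4  69. ] [178.8   0.6  75.2]
lean deg x 0.97 y -0.91 [585.2 -63.4  69.9] [178.8   0.6  75.2]
t 29.32 pos [585.2 -63.4  69.9] ori [178.8   0.6  75.2] F [ 0.2  0.2 -0.5] w 0.525 q [ -6.  28. 106.  -1.  45.  10.]
1
[0.3,[-0.04,0.12,0.51],0.001] x1
```

Emit:
{"method": "step_arm", "body": {"motion": [[0.3,[-0.03,0.06,0.2],0],[0.3,[-0.02,0.04,0.15],0],[0.3,[0,0,0.1],0],[0.3,[0,0,0],0]]}}

```text
time: 29.65
ee_pos: [587.4, -65.5, 58.2]
orientation: [178.8, 0.6, 75.2]
ft_force: [0.2, 0.9, -0.9]
gripper_width: 0.529
```

```bash
python3 plan.py 588 -65.1 54 75.1 0.3 18
```

```text
t 29.65 pos [587.4 -65.5  58.2] ori [178.8   0.6  75.2] F [ 0.2  0.9 -0.9] w 0.529 q [ -6.  29. 106.  -1.  44.  10.]
1
[0.3,[0.02,0.02,0.17],0.001] x1
```

Emit:
{"method": "step_arm", "body": {"motion": [[0.3,[0.02,0.02,0.1],0],[0.3,[0,0,0.03],0],[0.3,[0,0,0],0]]}}

```text
time: 29.9
ee_pos: [587.8, -65.2, 54.4]
orientation: [178.8, 0.6, 75.2]
ft_force: [0.9, 0.6, -0.8]
gripper_width: 0.527
```

Emit:
{"method": "step_arm", "body": {"motion": [[0.3,[0,0,0.05],0],[0.3,[0,0,0],0]]}}

```text
time: 30.07
ee_pos: [588.2, -65.3, 53.3]
orientation: [178.8, 0.6, 75.2]
ft_force: [-0.7, 0.0, 0.3]
gripper_width: 0.523
```

Emit:
{"method": "step_arm", "body": {"motion": [[0.3,[0,-0.01,0.03],0],[0.3,[0,0,0],0]]}}

```text
time: 30.23
ee_pos: [588.7, -65.4, 53.3]
orientation: [178.7, 0.6, 75.2]
ft_force: [-0.4, -0.5, -1.1]
gripper_width: 0.526
```

Emit:
{"method": "step_arm", "body": {"motion": [[0.65,[0,0,0],0],[0.75,[0,0,0],0],[0.75,[0,0,0],0]]}}

```text
time: 30.48
ee_pos: [588.7, -65.3, 53.5]
orientation: [178.7, 0.6, 75.2]
ft_force: [0.1, 0.1, -0.2]
gripper_width: 0.751
```

Emit:
{"method": "step_arm", "body": {"motion": [[0.75,[0,0,-0.4],0],[0.75,[0,0,-0.7],0],[0.75,[0,0,-0.9],0],[0.75,[0,-0.9,-0.2],0],[0.75,[0,-0.9,0],0]]}}

```text
time: 30.9
ee_pos: [546.4, -53.4, 111.3]
orientation: [178.6, 0.6, 75.2]
ft_force: [-0.4, 0.2, -0.4]
gripper_width: 0.755
```

```bash
python3 lean.py; python3 plan.py 441 -191 70 20.2 0.95 18; python3 - <<'E'
from meas import *
s=cam("side"); ob()
crop(s,"g3",205,150,100,90,8)
E
```

```text
lean deg x 1.22 y -0.94 [546.4 -53.4 111.3] [178.6   0.6  75.2]
lean deg x 1.16 y -0.93 [546.2 -53.3 110.3] [178.6   0.6  75.2]
t 31.10 pos [546.2 -53.3 110.3] ori [178.6   0.6  75.2] F [0.2 0.7 0.1] w 0.751 q [ -5.  21. 110.  -1.  48.  10.]
10
[0.95,[-0.65,-0.27,0.16],0.079] x1
[0.95,[-0.68,-0.19,0.16],0.079] x1
[0.95,[-0.69,-0.1,0.16],0.079] x1
[0.95,[-0.7,-0.02,0.16],0.079] x1
[0.95,[-0.7,0.07,0.16],0.079] x1
[0.95,[-0.68,0.16,0.16],0.079] x1
[0.95,[-0.66,0.24,0.16],0.079] x1
[0.95,[-0.62,0.32,0.16],0.059] x1
[0.95,[-0.59,0.38,0.16],0] x1
[0.95,[-0.52,0.33,0.14],0] x1
t 31.15 pos [546.7 -53.4 110.1] ori [178.6   0.6  75.2] F [-0.5 -0.7 -0.7] w 0.753 q [ -5.  22. 110.  -1.  48.  10.]
```

View pics/g3.png

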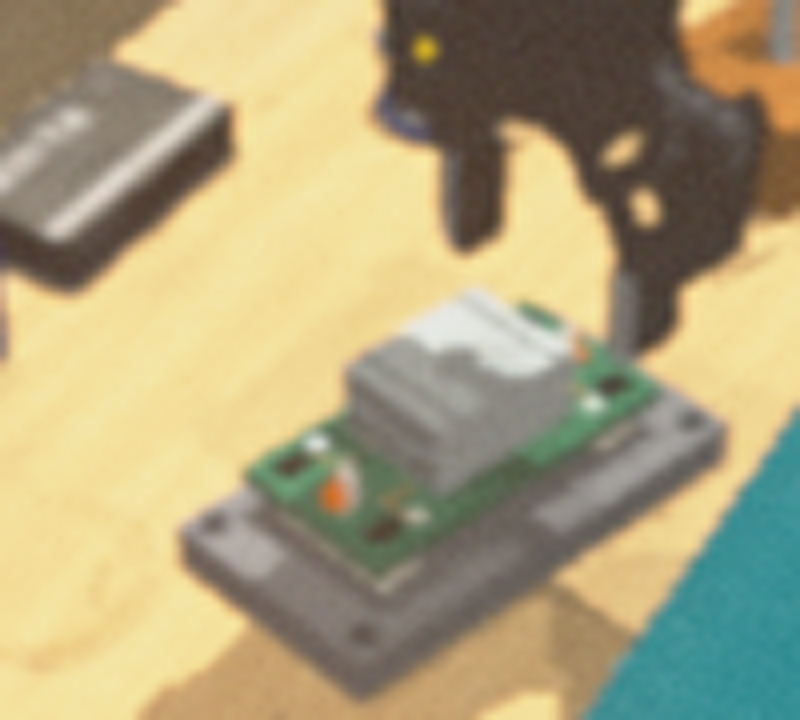

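Emit:
{"method": "step_arm", "body": {"motion": [[0.95,[-0.65,-0.27,0.16],0.079],[0.95,[-0.68,-0.19,0.16],0.079],[0.95,[-0.69,-0.1,0.16],0.079],[0.95,[-0.7,-0.02,0.16],0.079],[0.95,[-0.7,0.07,0.16],0.079]]}}

```text
time: 31.57
ee_pos: [499.8, -124.8, 90.6]
orientation: [178.3, -0.6, 39.3]
ft_force: [0.4, 0.0, -0.5]
gripper_width: 0.949
```

Emit:
{"method": "step_arm", "body": {"motion": [[0.95,[-0.68,0.16,0.1],0.079],[0.95,[-0.66,0.24,0.1],0.079],[0.95,[-0.5,0.3,0.1],0.059],[0.95,[-0.4,0.2,0.1],0],[0.95,[-0.2,0,0],0]]}}

```text
time: 31.98
ee_pos: [458.6, -180.2, 78.6]
orientation: [178.5, -1.2, 19.1]
ft_force: [-0.6, -0.6, 0.2]
gripper_width: 0.95
```

```bash
python3 lean.py; python3 plan.py 441 -191 10 20.2 0.95 14; python3 - <<'E'
from meas import *
s=cam("side"); ob()
crop(s,"i1",280,140,90,90,7)
E
```

```text
lean deg x 1.57 y -0.99 [ 458.6 -180.2   78.6] [178.5  -1.2  19.1]
lean deg x 1.63 y -0.99 [ 459.6 -178.8   79.2] [178.5  -1.2  19.1]
t 32.18 pos [ 459.6 -178.8   79.2] ori [178.5  -1.2  19.1] F [ 0.2 -0.8  0.8] w 0.952 q [-21.  20. 118.  -1.  40.  50.]
6
[0.95,[-0.17,0.04,0.53],-0.012] x1
[0.95,[-0.17,0.04,0.53],0] x4
[0.95,[-0.03,0.01,0.1],0] x1
t 32.23 pos [ 459.7 -178.7   79.3] ori [178.5  -1.2  19.1] F [0.2 1.  0.7] w 0.951 q [-21.  20. 118.  -1.  40.  50.]
```

View pics/i1.png

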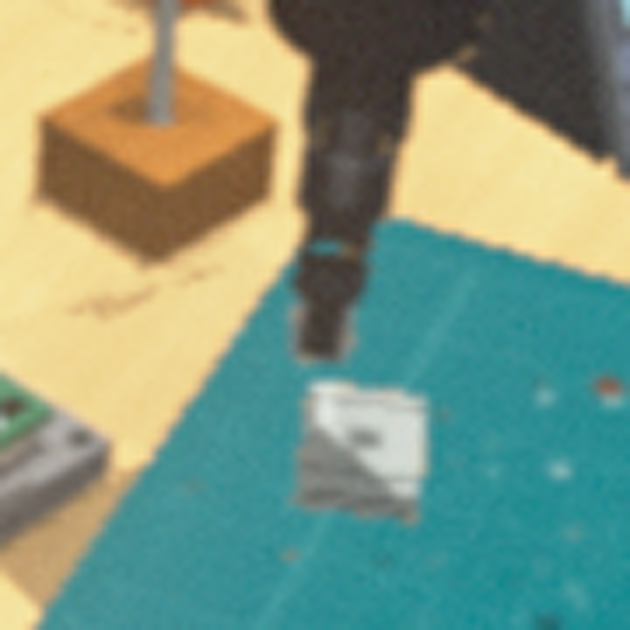

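Emit:
{"method": "step_arm", "body": {"motion": [[0.95,[-0.19,0.06,0.53],-0.012],[0.95,[-0.2,0.06,0.53],0],[0.95,[-0.2,0.06,0.53],0],[0.95,[-0.2,0.06,0.5],0],[0.95,[-0.1,0.03,0.2],0]]}}

```text
time: 32.65
ee_pos: [448.7, -192.4, 22.7]
orientation: [178.2, -1.6, 20.9]
ft_force: [-0.9, 0.2, 0.3]
gripper_width: 0.951
```

```bash
python3 plan.py 441 -191 3 20.2 0.95 14; python3 - <<'E'
from meas import *
s=cam("side"); ob()
crop(s,"i2",280,140,90,90,7)
E
```

```text
t 32.65 pos [ 448.7 -192.4   22.7] ori [178.2  -1.6  20.9] F [-0.9  0.2  0.3] w 0.951 q [-23.  25. 120.  -0.  32.  46.]
2
[0.95,[-0.18,-0.11,0.52],0.008] x1
[0.95,[-0.09,-0.05,0.27],0] x1
t 32.70 pos [ 448.3 -192.4   22.4] ori [178.2  -1.5  20.9] F [-1.8  0.2 -0.6] w 0.951 q [-23.  26. 120.  -0.  32.  46.]
```

View pics/i2.png

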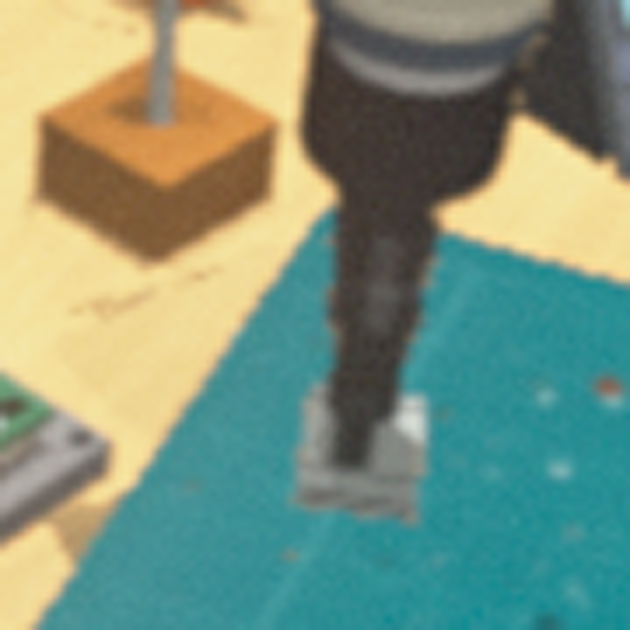

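Emit:
{"method": "step_arm", "body": {"motion": [[0.95,[-0.18,-0.08,0.5],0.008],[0.95,[-0.12,-0.05,0.28],0],[0.95,[0,0,0],0]]}}

```text
time: 32.95
ee_pos: [442.7, -191.9, 3.0]
orientation: [178.2, -1.6, 20.3]
ft_force: [0.5, -0.0, 0.5]
gripper_width: 0.952
```

Emit:
{"method": "step_arm", "body": {"motion": [[0.6,[0,0,0],0],[0.5,[0,0,0],0],[0.5,[0,0,0],0],[0.5,[0,0,0],0],[0.5,[0,0,0],0]], "force": 25}}

```text
time: 33.37
ee_pos: [444.9, -191.8, 5.3]
orientation: [178.0, -1.8, 20.5]
ft_force: [-0.3, -0.6, -0.5]
gripper_width: 0.695
```

Emit:
{"method": "step_arm", "body": {"motion": [[0.95,[0,0,0],0],[0.95,[0,0,0],0],[0.95,[0,0,-0.5],0],[0.95,[0,0,-0.5],0],[0.9,[0,0,-0.1],-0.079]]}}

```text
time: 33.78
ee_pos: [443.9, -191.2, 33.6]
orientation: [177.9, -1.5, 27.5]
ft_force: [1.3, -0.1, -0.4]
gripper_width: 0.9
```

Emit:
{"method": "step_arm", "body": {"motion": [[0.8,[0,0,0],-0.079],[0.8,[0,0,0],-0.079],[0.8,[0,0,0],-0.079],[0.8,[0,0,0],-0.079],[0.8,[0,0,0],-0.079]]}}

```text
time: 34.2
ee_pos: [445.2, -191.9, 35.8]
orientation: [177.2, 0.0, 63.5]
ft_force: [-0.3, 0.7, 0.2]
gripper_width: 0.795
```

Emit:
{"method": "step_arm", "body": {"motion": [[0.8,[0,0,0],-0.079],[0.8,[0,0,0],-0.079],[0.8,[0,0,0],-0.079],[0.8,[0,0,0],-0.079],[0.8,[0,0,0],-0.079]]}}

```text
time: 34.62
ee_pos: [445.5, -192.2, 36.4]
orientation: [177.7, 1.7, 99.3]
ft_force: [0.4, 0.0, 0.4]
gripper_width: 0.798
```

```bash
python3 lean.py; python3 plan.py 441 -193.3 4 110.5 0.8 8
```

```text
lean deg x 2.57 y -1.32 [ 445.5 -192.2   36.4] [177.7   1.7  99.3]
lean deg x 2.57 y -1.32 [ 445.5 -192.1   36.3] [177.7   1.7  98.7]
t 34.82 pos [ 445.5 -192.1   36.3] ori [177.7   1.7  98.7] F [-1.  -0.5 -1.1] w 0.799 q [-23.  24. 121.  -0.  33. -32.]
5
[0.8,[0,-0.05,0.32],-0.079] x1
[0.8,[0,-0.05,0.32],-0.052] x1
[0.8,[0,-0.05,0.32],0] x2
[0.8,[0,0,0.02],0] x1
```

Emit:
{"method": "step_arm", "body": {"motion": [[0.8,[0,-0.06,0.32],-0.079],[0.8,[0,-0.06,0.32],-0.052],[0.8,[0,-0.06,0.32],0],[0.8,[0,-0.06,0.2],0],[0.8,[0,0,0],0]]}}

```text
time: 35.23
ee_pos: [441.7, -194.9, 6.4]
orientation: [177.9, 2.2, 109.7]
ft_force: [-0.4, 0.0, -0.1]
gripper_width: 0.799
```

```bash
python3 plan.py 441 -193.3 4 110.5 0.8 8
```

```text
t 35.23 pos [ 441.7 -194.9    6.4] ori [177.9   2.2 109.7] F [-0.4  0.  -0.1] w 0.799 q [-24.  27. 122.  -0.  28. -43.]
1
[0.8,[0.07,0,0.09],-0.009] x1
```

Emit:
{"method": "step_arm", "body": {"motion": [[0.8,[0.06,0,0.1],-0.009],[0.8,[0,0,0],0],[0.6,[0,0,0],0],[0.4,[0,0,0],0],[0.3,[0,0,0],0]], "force": 40}}

```text
time: 35.65
ee_pos: [441.3, -193.5, 3.9]
orientation: [178.0, 2.2, 110.1]
ft_force: [0.1, -0.2, -0.5]
gripper_width: 0.526
```

Emit:
{"method": "step_arm", "body": {"motion": [[0.3,[0,0,0],0],[0.3,[0,0,0],0]]}}

```text
time: 35.82
ee_pos: [441.7, -193.5, 4.4]
orientation: [177.9, 2.2, 110.0]
ft_force: [-0.4, -0.6, -1.1]
gripper_width: 0.525
```

Emit:
{"method": "step_arm", "body": {"motion": [[0.3,[0,0,-0.3],0],[0.3,[0,0,-0.8],0],[0.3,[0,0,-0.9],0],[0.3,[0,0,-0.9],0],[0.3,[0,0,-0.9],0]]}}

```text
time: 36.23
ee_pos: [433.7, -189.7, 99.9]
orientation: [178.3, 1.8, 110.0]
ft_force: [0.2, 0.1, -0.2]
gripper_width: 0.526
```

```bash
python3 lean.py;  python3 plan.py 587.7 -65.0 105 75.1 0.3 18; python3 - <<'E'
from meas import *
s=cam("side"); ob()
crop(s,"i3",270,110,90,90,8)
E
```

```text
lean deg x 2.20 y -1.15 [ 433.7 -189.7   99.9] [178.3   1.8 110. ]
lean deg x 2.33 y -1.21 [ 434.5 -190.    99.3] [178.2   1.9 110. ]
t 36.43 pos [ 434.5 -190.    99.3] ori [178.2   1.9 110. ] F [ 0.3  0.4 -1.5] w 0.525 q [-24.  16. 120.  -0.  41. -43.]
11
[0.3,[0.24,0.68,-0.02],0.079] x1
[0.3,[0.32,0.64,-0.02],0.079] x1
[0.3,[0.4,0.6,-0.02],0.079] x1
[0.3,[0.47,0.55,-0.02],0.079] x1
[0.3,[0.53,0.48,-0.02],0.072] x1
[0.3,[0.58,0.42,-0.02],0] x6
t 36.48 pos [ 433.9 -189.8   98.5] ori [178.3   1.9 110. ] F [ 0.2  0.8 -1.3] w 0.527 q [-24.  16. 120.  -0.  41. -43.]
```

View pics/i3.png

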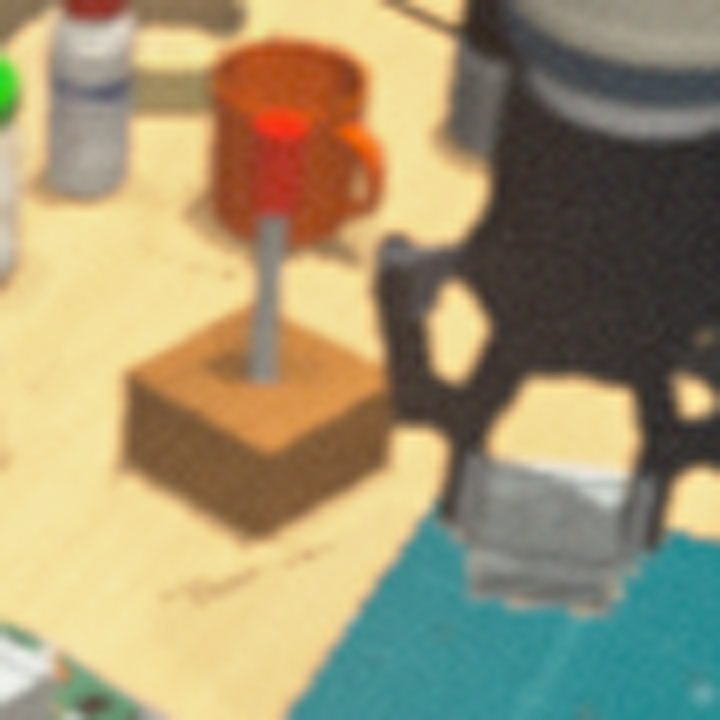

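Emit:
{"method": "step_arm", "body": {"motion": [[0.3,[0.24,0.68,-0.02],0.079],[0.3,[0.32,0.64,-0.02],0.079],[0.3,[0.4,0.6,-0.02],0.079],[0.3,[0.47,0.55,-0.02],0.079],[0.3,[0.53,0.48,-0.02],0.072]]}}

```text
time: 36.9
ee_pos: [498.6, -130.8, 95.7]
orientation: [178.3, 0.5, 74.4]
ft_force: [-0.0, -0.1, -0.6]
gripper_width: 0.526
```

Emit:
{"method": "step_arm", "body": {"motion": [[0.3,[0.58,0.42,0],0],[0.3,[0.58,0.42,0],0],[0.3,[0.58,0.42,0],0],[0.3,[0.58,0.42,0],0],[0.3,[0.3,0.2,0],0]]}}

```text
time: 37.32
ee_pos: [561.0, -76.3, 88.1]
orientation: [179.0, 0.6, 73.9]
ft_force: [0.4, -0.0, -0.9]
gripper_width: 0.529
```

```bash
python3 lean.py;  python3 plan.py 588 -65.1 80 75.1 0.3 12
```

```text
lean deg x 0.78 y -0.84 [561.  -76.3  88.1] [179.    0.6  73.9]
lean deg x 0.73 y -0.85 [559.  -77.6  88.6] [179.1   0.6  73.9]
t 37.52 pos [559.  -77.6  88.6] ori [179.1   0.6  73.9] F [-1.2  0.3 -1.1] w 0.527 q [ -8.  25. 108.  -1.  46.   9.]
3
[0.3,[0.29,0.36,0.13],-0.014] x1
[0.3,[0.29,0.36,0.13],0] x1
[0.3,[0.21,0.26,0.09],0] x1
```

Emit:
{"method": "step_arm", "body": {"motion": [[0.3,[0.29,0.36,0.0],-0.014],[0.3,[0.25,0.36,0.05],0],[0.3,[0.15,0.2,0.05],0],[0.3,[0,0,0],0]]}}

```text
time: 37.85
ee_pos: [586.1, -68.2, 85.8]
orientation: [179.1, 0.7, 75.1]
ft_force: [0.3, -0.2, -0.4]
gripper_width: 0.526
```

```bash
python3 lean.py;  python3 plan.py 588 -65.1 72 75.1 0.3 12
```

```text
lean deg x 0.65 y -0.86 [586.1 -68.2  85.8] [179.1   0.7  75.1]
lean deg x 0.56 y -0.86 [584.3 -68.4  85.8] [179.2   0.7  75.1]
t 38.05 pos [584.3 -68.4  85.8] ori [179.2   0.7  75.1] F [-0.6 -0.2 -0.3] w 0.524 q [ -6.  27. 105.  -1.  48.   9.]
2
[0.3,[0.14,0.09,0.45],0] x1
[0.3,[0.03,0.02,0.1],0] x1
```

Emit:
{"method": "step_arm", "body": {"motion": [[0.3,[0.09,0.05,0.25],0],[0.3,[0.06,0.04,0.2],0],[0.3,[0,0,0.05],0],[0.3,[0,0,0],0]]}}

```text
time: 38.38
ee_pos: [586.9, -65.5, 72.1]
orientation: [179.3, 0.7, 75.1]
ft_force: [-0.8, -0.9, -0.7]
gripper_width: 0.523
```

```bash
python3 lean.py;  python3 plan.py 588 -65.1 69 75.1 0.3 12
```

```text
lean deg x 0.54 y -0.86 [586.9 -65.5  72.1] [179.3   0.7  75.1]
lean deg x 0.59 y -0.86 [587.3 -65.7  72.8] [179.2   0.7  75.1]
t 38.58 pos [587.3 -65.7  72.8] ori [179.2   0.7  75.1] F [ 1.   0.6 -0.5] w 0.522 q [ -6.  28. 105.  -1.  46.  10.]
1
[0.3,[0.03,0.02,0.15],0] x1
```

Emit:
{"method": "step_arm", "body": {"motion": [[0.3,[0.03,0.02,0.11],0],[0.3,[0,0,0.06],0],[0.3,[0,0,0],0]]}}

```text
time: 38.83
ee_pos: [588.5, -65.2, 68.7]
orientation: [179.1, 0.7, 75.1]
ft_force: [-0.5, -0.5, -0.4]
gripper_width: 0.527
```

Emit:
{"method": "step_arm", "body": {"motion": [[0.3,[0,0,0.05],0],[0.3,[0,0,0],0]]}}

```text
time: 39.0
ee_pos: [588.9, -65.3, 67.7]
orientation: [179.1, 0.7, 75.1]
ft_force: [-1.4, 0.3, 1.3]
gripper_width: 0.527
```

Emit:
{"method": "step_arm", "body": {"motion": [[0.3,[0,0,0.02],0],[0.65,[0,0,0],0],[0.75,[0,0,0],0],[0.75,[0,0,0],0]]}}

```text
time: 39.33
ee_pos: [589.1, -65.3, 67.5]
orientation: [179.1, 0.7, 75.1]
ft_force: [-0.1, -0.5, 0.4]
gripper_width: 0.75
```

Emit:
{"method": "step_arm", "body": {"motion": [[0.75,[0,0,-0.4],0],[0.75,[0,0,-0.7],0],[0.75,[0,0,-0.9],0],[0.75,[0,-0.9,-0.9],0],[0.75,[-0.2,-0.9,-0.9],0]]}}

```text
time: 39.75
ee_pos: [542.6, -56.9, 162.5]
orientation: [179.4, 0.7, 75.1]
ft_force: [-0.1, 0.7, -0.5]
gripper_width: 0.749
```

Emit:
{"method": "step_arm", "body": {"motion": [[0.75,[-0.7,-0.5,-0.7],0],[0.75,[-0.8,0,-0.7],0],[0.75,[-0.9,0,-0.5],0],[0.75,[-0.9,0,0],0],[0.75,[-0.9,0,0],0]]}}

```text
time: 40.17
ee_pos: [500.4, -153.7, 222.5]
orientation: [178.9, 0.6, 75.4]
ft_force: [-0.1, -0.9, 0.4]
gripper_width: 0.75
```

```bash
python3 lean.py; python3 - <<'E'
from meas import *
s=cam("side"); t=cam("top"); ob()
crop(s,"k1",205,100,120,140,5);crop(t,"k2",210,130,150,110,5)
E
```

```text
lean deg x 0.88 y -0.89 [ 500.4 -153.7  222.5] [178.9   0.6  75.4]
lean deg x 0.78 y -0.85 [ 500.4 -153.2  221.3] [179.    0.6  75.3]
t 40.47 pos [ 500.5 -152.3  220.7] ori [179.1   0.6  75.4] F [0.1 0.  0.1] w 0.750 q [-17.  11. 107.  -1.  60.  -2.]
```

View pics/k1.png

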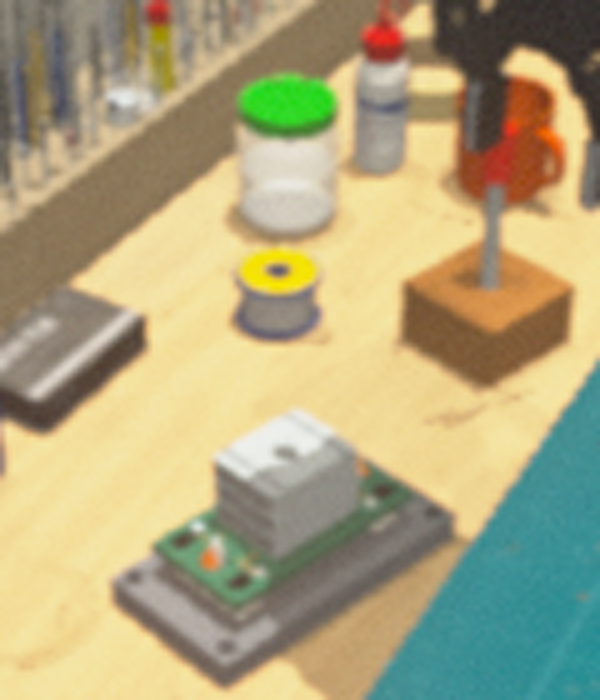

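View pics/k2.png

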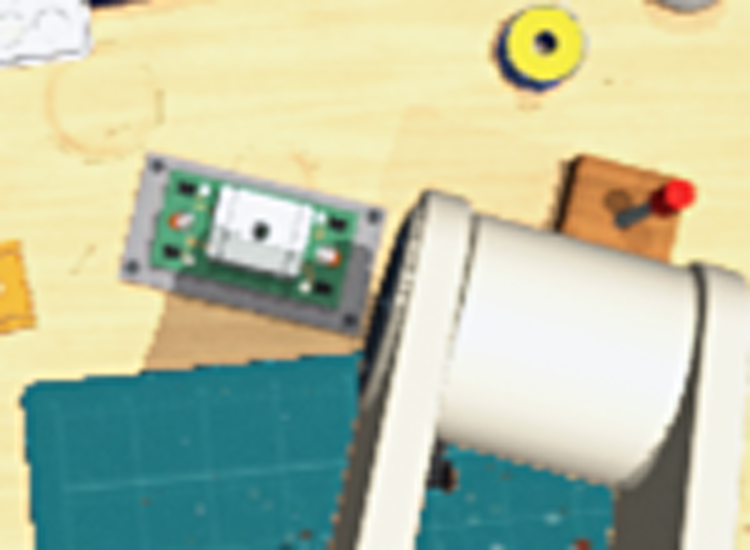

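```bash
python3 - <<'E'
from meas import *
t=cam("top"); s=cam("side")
show("stT",blobs(t,(0,120,40),(20,255,255),42,30,(310,150,352,200)))
a=blobs(t,(0,200,150),(4,255,255),144,5,(335,160,356,180)); show("knobT",a)
b=blobs(s,(0,200,100),(5,255,255),127,5,(297,117,312,142)); show("knobS",b)
crop(s,"l1",270,100,80,80,8); crop(t,"l2",310,145,60,60,10)
E
```

```text
stT cen [ 604.4 -310.1] rect [ 604.1 -311.2] wh [92.4 57.9] ang 73.5 uv [334. 171.]
knobT cen [ 600.1 -318.7] rect [ 600.3 -318.4] wh [17.2 16.3] ang -46.8 uv [345. 168.]
knobS cen [ 593.8 -320. ] rect [ 598.2 -325.2] wh [65.9 15. ] ang -65.4 uv [305. 130.]
```

View pics/l1.png

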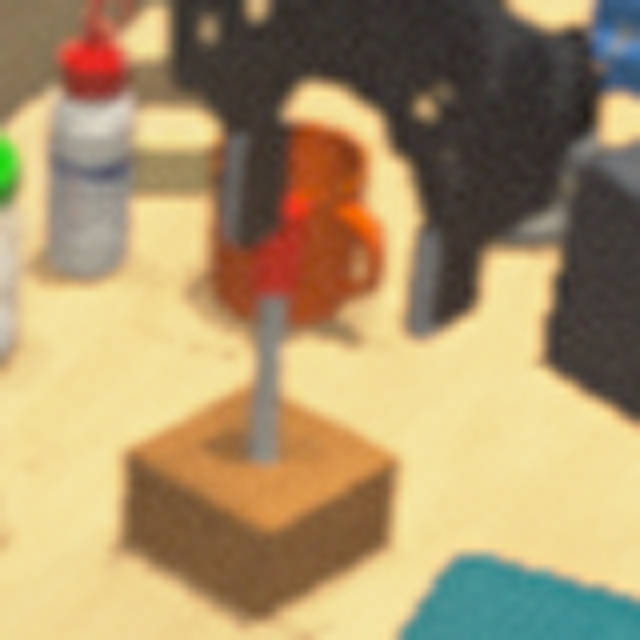

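View pics/l2.png

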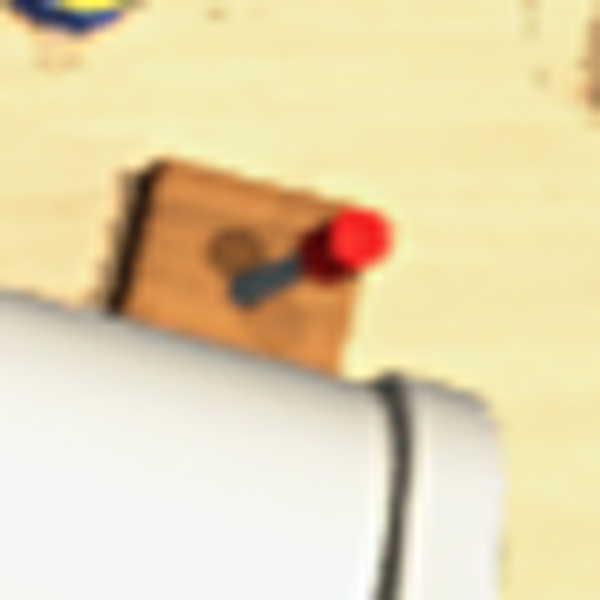

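```bash
python3 - <<'E'
from meas import *
t=cam("top"); s=cam("side")
f=lambda p,k,u,v:((p[0]+.5)/k-.5+u,(p[1]+.5)/k-.5+v)
print("base T",onz(t,f((244,292),10,310,145),42),"knob T",onz(t,f((358,238),10,310,145),144))
print("base S",onz(s,f((265,458),8,270,100),42),"rodtop S",onz(s,f((273,297),8,270,100),110))
E
```

```text
base T [ 593.97607508 -309.64836225   42.        ] knob T [ 600.19388407 -319.67351027  144.        ]
base S [ 590.23141479 -309.92828515   42.        ] rodtop S [ 593.87950759 -313.42777029  110.        ]
```

```bash
python3 plan.py 597 -316.5 170 42 0.7 20
```

```text
t 40.67 pos [ 500.6 -152.2  220.4] ori [179.1   0.6  75.4] F [ 0.1  0.5 -0.7] w 0.752 q [-17.  11. 107.  -1.  60.  -2.]
10
[0.7,[-0.55,0.55,0.2],0.079] x1
[0.7,[-0.48,0.61,0.2],0.079] x1
[0.7,[-0.4,0.66,0.2],0.079] x1
[0.7,[-0.31,0.71,0.2],0.079] x1
[0.7,[-0.22,0.74,0.2],0.056] x1
[0.7,[-0.16,0.76,0.2],0] x4
[0.7,[-0.13,0.64,0.17],0] x1
```

Emit:
{"method": "step_arm", "body": {"motion": [[0.8,[-0.55,0.55,0.1],0.079],[0.8,[-0.48,0.61,0.1],0.079],[0.8,[-0.4,0.66,0.1],0.079],[0.8,[-0.31,0.71,0.1],0.079],[0.8,[-0.22,0.74,0.1],0.056]]}}

```text
time: 41.08
ee_pos: [550.4, -233.3, 208.8]
orientation: [179.1, 0.0, 41.4]
ft_force: [0.2, 0.3, -0.2]
gripper_width: 0.802
```

Emit:
{"method": "step_arm", "body": {"motion": [[0.8,[-0.16,0.76,0.1],0],[0.8,[-0.16,0.76,0.1],0],[0.8,[-0.16,0.76,0.1],0],[0.8,[-0.16,0.6,0.1],0],[0.8,[0,0.2,0],0]]}}

```text
time: 41.5
ee_pos: [592.7, -304.6, 197.3]
orientation: [179.2, 0.1, 41.2]
ft_force: [-0.2, 0.4, -1.5]
gripper_width: 0.802
```

```bash
python3 lean.py; python3 plan.py 597 -316.5 165 42 0.8 15;python3 - <<'E'
from meas import *
s=cam("side"); t=cam("top"); ob()
crop(s,"m1",260,80,90,100,7); crop(t,"m2",310,130,70,60,10)
E
```

```text
lean deg x 0.48 y -0.68 [ 592.7 -304.6  197.3] [1.792e+02 1.000e-01 4.120e+01]
lean deg x 0.46 y -0.62 [ 591.7 -302.3  198. ] [1.792e+02 1.000e-01 4.120e+01]
t 41.70 pos [ 591.7 -302.3  198. ] ori [1.792e+02 1.000e-01 4.120e+01] F [ 0.4 -0.2 -0.2] w 0.797 q [-27.  25.  91.  -0.  63.  22.]
3
[0.8,[-0.09,0.23,0.55],-0.009] x1
[0.8,[-0.09,0.23,0.55],0] x1
[0.8,[-0.04,0.1,0.23],0] x1
t 41.80 pos [ 591.7 -302.3  198.3] ori [1.792e+02 1.000e-01 4.120e+01] F [-0.2 -0.  -1. ] w 0.800 q [-27.  25.  91.  -0.  63.  22.]
```

View pics/m1.png

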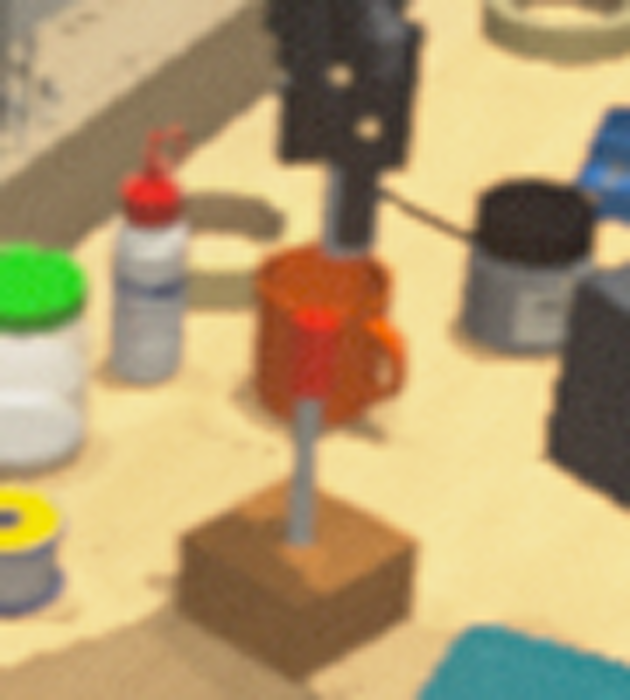

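```bash
python3 - <<'E'
from meas import *
s=cam("side");t=cam("top")
k=onz(s,(304.57,129.9),127); print(k, .743*k[0]+.669*k[1])
print("tool p",.743*591.7-.669*302.3)
# finger check: projected TCP-axis point at finger tip height
print(proj(s,[591.7,-302.3,205]), "finger seen near u", 260+352/7-.43)
E
```

```text
[ 597.29103818 -323.27606506  127.        ] 227.51555384782046
tool p 237.3944
[304.94889854 109.06117885] finger seen near u 309.85571428571427
```

```bash
python3 - <<'E'
from meas import *
s=cam("side")
for w in (36,42):
    print(proj(s,[591.7-.66*w,-302.3+.75*w,207]), proj(s,[591.7+.66*w,-302.3-.75*w,207]))
print(proj(s,[597,-316.5,127]),proj(s,[598.5,-320,127]))
E
```

```text
[308.36445285 114.45934677] [301.80311192 102.6509671 ]
[308.94223787 115.49918069] [301.28555553 101.71952603]
[303.61388205 130.91805951] [303.69781443 130.26929068]
```

Emit:
{"method": "step_arm", "body": {"motion": [[0.8,[-0.07,0.23,0.5],-0.009],[0.8,[-0.06,0.23,0.5],0],[0.8,[-0.04,0.15,0.3],0],[0.8,[0,0.05,0],0]]}}

```text
time: 42.28
ee_pos: [600.6, -318.7, 163.9]
orientation: [179.1, 0.0, 42.2]
ft_force: [-1.0, 0.3, -0.9]
gripper_width: 0.802
```

```bash
python3 lean.py; python3 plan.py 597.6 -315.9 113 42 0.8 15;python3 - <<'E'
from meas import *
s=cam("side"); t=cam("top"); ob()
crop(s,"n1",270,80,70,90,8); crop(t,"n2",310,130,70,60,10)
E
```

```text
lean deg x 0.60 y -0.71 [ 600.6 -318.7  163.9] [179.1   0.   42.2]
lean deg x 0.73 y -0.77 [ 601.4 -318.6  166.5] [178.9  -0.   42.2]
t 42.48 pos [ 601.4 -318.6  166.5] ori [178.9  -0.   42.2] F [-0.1  0.7  0.2] w 0.794 q [-28.  28.  90.  -0.  61.  20.]
4
[0.8,[-0.01,-0.05,0.6],0.002] x1
[0.8,[-0.01,-0.05,0.6],0] x2
[0.8,[-0.01,-0.03,0.35],0] x1
t 42.58 pos [ 601.6 -318.6  167. ] ori [178.9  -0.   42.2] F [0.2 0.5 0.4] w 0.804 q [-28.  28.  90.  -0.  61.  20.]
```

View pics/n1.png

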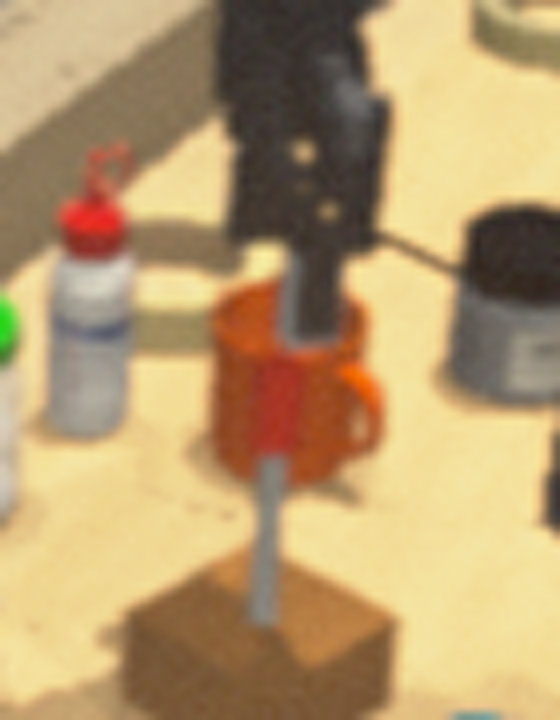

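```bash
python3 - <<'E'
from meas import *
s=cam("side")
P=np.array([601.6,-318.6]); 
for z in (127,178,144): print(z,proj(s,[*P,z]))
w=37;print(proj(s,[P[0]-.66*w,P[1]+.75*w,176]))
print("seen finger", 270+314/8-.44, 80+340/8, "knob",270+278/8-.44)
E
```

```text
127 [302.5388681  130.19413115]
178 [303.74585459 114.56631662]
144 [302.93365517 125.08250874]
[307.01464322 121.40354079]
seen finger 308.81 122.5 knob 304.31
```

Emit:
{"method": "step_arm", "body": {"motion": [[0.8,[-0.01,-0.03,0.6],0.002],[0.8,[-0.01,-0.03,0.6],0],[0.8,[-0.01,-0.02,0.6],0],[0.8,[0,-0.02,0.25],0],[0.8,[0,0,0],0]]}}

```text
time: 43.05
ee_pos: [602.0, -318.4, 118.0]
orientation: [178.5, -0.2, 42.0]
ft_force: [-0.7, 0.7, 0.4]
gripper_width: 0.805
```

```bash
python3 lean.py; python3 plan.py 600.5 -318.2 113 42 0.8 15;python3 - <<'E'
from meas import *
s=cam("side"); t=cam("top"); ob()
crop(s,"n3",270,80,70,90,8); crop(t,"n4",310,130,70,60,10)
E
```

```text
lean deg x 1.12 y -0.97 [ 602.  -318.4  118. ] [178.5  -0.2  42. ]
lean deg x 1.26 y -1.05 [ 603.2 -319.1  120. ] [178.4  -0.2  42. ]
t 43.25 pos [ 603.2 -319.1  120. ] ori [178.4  -0.2  42. ] F [0.  0.2 0.2] w 0.801 q [-28.  31.  92.  -0.  55.  20.]
1
[0.8,[-0.06,-0.1,0.28],0] x1
t 43.35 pos [ 603.2 -319.1  120. ] ori [178.4  -0.2  42. ] F [ 0.6  0.3 -0.2] w 0.799 q [-28.  31.  92.  -0.  55.  20.]
```

View pics/n3.png

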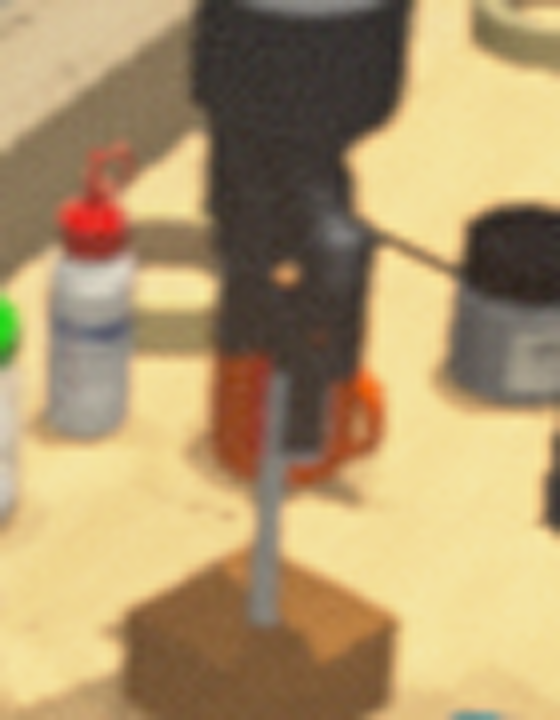

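Emit:
{"method": "step_arm", "body": {"motion": [[0.8,[-0.03,-0.08,0.22],0],[0.6,[0,0,0.02],0],[0.4,[0,0,0],0],[0.2,[0,0,0],0],[0.1,[0,0,0],0]], "force": 30}}

```text
time: 43.77
ee_pos: [601.8, -318.4, 114.9]
orientation: [178.3, -0.3, 42.0]
ft_force: [-4.8, 3.9, 4.5]
gripper_width: 0.239
```

Emit:
{"method": "step_arm", "body": {"motion": [[0.1,[0,0,0],0],[0.1,[0,0,0],0],[0.1,[0,0,0],0],[0.1,[0,0,0],0]]}}

```text
time: 44.1
ee_pos: [600.4, -317.0, 115.2]
orientation: [178.5, -0.3, 42.0]
ft_force: [-1.3, 1.2, 2.4]
gripper_width: 0.235
```

```bash
python3 lean.py; python3 - <<'E'
from meas import *
s=cam("side"); t=cam("top"); ob()
crop(s,"n5",270,80,70,90,8); crop(t,"n6",310,130,70,60,10)
E
```

```text
lean deg x 1.20 y -0.95 [ 600.4 -317.   115.2] [178.5  -0.3  42. ]
lean deg x 1.20 y -0.95 [ 600.5 -317.1  115.1] [178.5  -0.3  42. ]
t 44.40 pos [ 600.6 -317.1  115.1] ori [178.5  -0.3  42. ] F [-2.9  1.2  3.5] w 0.238 q [-28.  31.  93.  -0.  55.  20.]
```

View pics/n5.png

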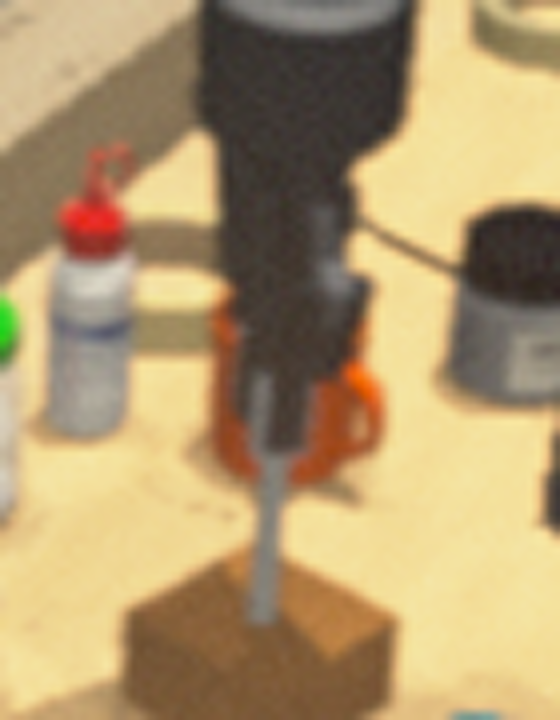

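Emit:
{"method": "step_arm", "body": {"motion": [[0.1,[0,0,-0.2],0],[0.1,[0,0,-0.3],0],[0.1,[0,0,-0.4],0],[0.1,[0,0,-0.5],0],[0.1,[0,0,-0.5],0]], "force": 60}}

```text
time: 44.82
ee_pos: [598.4, -316.3, 162.9]
orientation: [178.7, -0.1, 42.0]
ft_force: [-0.2, -0.3, -0.5]
gripper_width: 0.216
```

Emit:
{"method": "step_arm", "body": {"motion": [[0.1,[0,0,-0.5],0],[0.1,[0,0,-0.5],0],[0.1,[0,0,-0.5],0],[0.1,[0,0,-0.4],0],[0.1,[0,0,-0.2],0]]}}

```text
time: 45.23
ee_pos: [599.9, -317.1, 227.1]
orientation: [178.1, -0.3, 42.0]
ft_force: [0.0, -0.0, -0.8]
gripper_width: 0.216
```

```bash
python3 lean.py; python3 - <<'E'
from meas import *
s=cam("side"); t=cam("top"); ob()
crop(s,"o1",260,50,80,110,7); crop(t,"o2",310,130,70,60,10)
E
```

```text
lean deg x 1.52 y -1.20 [ 599.9 -317.1  227.1] [178.1  -0.3  42. ]
lean deg x 1.36 y -1.11 [ 599.  -316.6  224.2] [178.3  -0.3  42. ]
t 45.53 pos [ 598.7 -316.4  223.4] ori [178.3  -0.2  42. ] F [-0.4  0.1 -1.1] w 0.216 q [-28.  24.  88.  -0.  66.  20.]
```

View pics/o1.png

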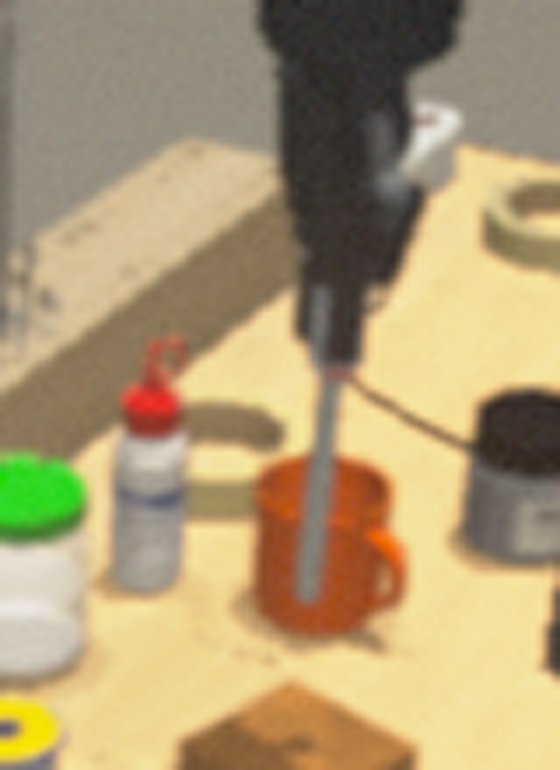

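```bash
python3 - <<'E'
from meas import *
s=cam("side")
f=lambda p:((p[0]+.5)/7-.5+260,(p[1]+.5)/7-.5+50)
P=np.array([598.7,-316.4,223.4])
print("seen tip",f((308,602)),"top",f((333,375)))
print("vertical pred tip",proj(s,[P[0],P[1],114.3]),"top",proj(s,[P[0],P[1],218.3]))
L=np.array([np.sin(np.radians(1.4)),-np.sin(np.radians(1.1))])
tp=P[:2]+L*109; print("tool axis pred tip",proj(s,[*tp,114.3]))
E
```

```text
seen tip (303.57142857142856, 135.57142857142856) top (307.14285714285717, 103.14285714285714)
vertical pred tip [302.78558695 134.54029353] top [305.32481147 102.11486248]
tool axis pred tip [302.3035821 133.9886663]
```

```bash
python3 plan.py 586.1 -66.6 218 42 0.1 18
```

```text
t 45.58 pos [ 598.7 -316.4  223.3] ori [178.3  -0.2  42. ] F [ 0.5  0.  -0.8] w 0.214 q [-28.  24.  88.  -0.  66.  20.]
14
[0.1,[0.45,-0.56,0.02],0] x13
[0.1,[0.41,-0.5,0.01],0] x1
```

Emit:
{"method": "step_arm", "body": {"motion": [[0.1,[0.2,-0.25,0],0],[0.1,[0.45,-0.56,0],0],[0.1,[0.45,-0.56,0],0],[0.1,[0.45,-0.56,0],0],[0.1,[0.45,-0.56,0],0]]}}

```text
time: 46.0
ee_pos: [592.1, -232.5, 218.0]
orientation: [178.6, -0.1, 41.8]
ft_force: [0.2, -0.8, -0.8]
gripper_width: 0.212
```

Emit:
{"method": "step_arm", "body": {"motion": [[0.1,[0.45,-0.56,0],0],[0.1,[0.45,-0.56,0],0],[0.1,[0.45,-0.56,0],0],[0.1,[0.45,-0.56,0],0],[0.1,[0.45,-0.56,0],0]]}}

```text
time: 46.42
ee_pos: [583.5, -130.5, 214.0]
orientation: [178.9, -0.1, 41.8]
ft_force: [-0.1, -0.4, -0.3]
gripper_width: 0.213
```

```bash
python3 lean.py; python3 plan.py 586.1 -66.6 215 42 0.1 15
```

```text
lean deg x 0.76 y -0.77 [ 583.5 -130.5  214. ] [ 1.789e+02 -1.000e-01  4.180e+01]
lean deg x 0.79 y -0.80 [ 584.  -131.6  214.4] [ 1.789e+02 -1.000e-01  4.190e+01]
t 46.62 pos [ 584.  -131.6  214.4] ori [ 1.789e+02 -1.000e-01  4.190e+01] F [-0.1  0.4 -1.7] w 0.214 q [-12.  18.  99.  -1.  62.  36.]
5
[0.1,[0.41,-0.43,-0.01],-0.001] x1
[0.1,[0.42,-0.43,-0.01],0] x3
[0.1,[0.14,-0.15,0],0] x1
```

Emit:
{"method": "step_arm", "body": {"motion": [[0.1,[0.41,-0.43,-0.05],0],[0.1,[0.42,-0.43,-0.05],0],[0.1,[0.42,-0.43,0],0],[0.1,[0.25,-0.25,0],0],[0.1,[0.1,-0.1,0],0]]}}

```text
time: 47.03
ee_pos: [585.9, -74.7, 215.6]
orientation: [178.8, -0.0, 41.7]
ft_force: [1.3, -0.2, -0.2]
gripper_width: 0.214
```

```bash
python3 lean.py; python3 plan.py 586.1 -66.6 205 42 0.1 15; python3 - <<'E'
from meas import *
s=cam("side"); t=cam("top"); ob()
crop(s,"p1",220,100,80,110,7); crop(t,"p2",230,130,80,70,8)
E
```

```text
lean deg x 0.78 y -0.87 [585.9 -74.7 215.6] [178.8  -0.   41.7]
lean deg x 0.78 y -0.89 [585.9 -75.9 215.7] [178.8   0.   41.7]
t 47.23 pos [585.9 -75.9 215.7] ori [178.8   0.   41.7] F [ 0.6  1.3 -0.7] w 0.211 q [-7. 18. 99. -1. 62. 42.]
1
[0.1,[0.25,-0.27,0.43],-0.003] x1
t 47.33 pos [585.9 -76.  215.7] ori [178.8   0.   41.7] F [-0.4  0.4 -0.5] w 0.216 q [-7. 18. 99. -1. 62. 42.]
```

View pics/p1.png

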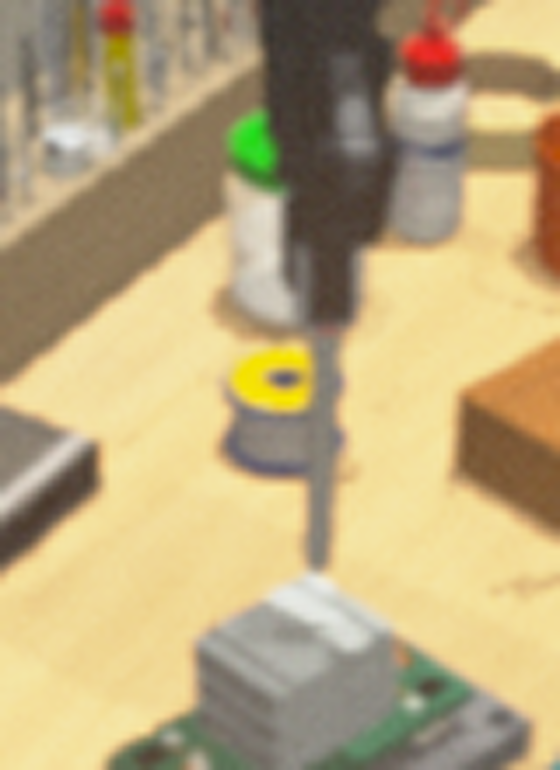

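```bash
cat > tiphole.py <<'E'
from meas import *
def go(tip,hole,k,u,v,H=80,seat=109.1):
    f=lambda p:((p[0]+.5)/k-.5+u,(p[1]+.5)/k-.5+v)
    s=cam("side"); P=observe()["ee_pos"]; zt=P[2]-seat
    T=onz(s,f(tip),zt); 
    print("tip z %.1f"%zt,"tip side",T.round(1),"rel TCP",(T-P)[:2].round(1))
    Hh=onz(s,f(hole),H); print("hole side",Hh.round(1),"move",(Hh-T)[:2].round(1))
E
python3 -c "
from tiphole import *
go((318,564),(297,632),7,220,100)
import cv2
s=cam('side')
I=s['img']; print(I[184:196,256:270].mean(2).astype(int))
"
```

```text
tip z 106.5 tip side [583.2 -75.7 106.5] rel TCP [-2.7  0.3]
hole side [586.2 -66.2  80. ] move [3.  9.5]
[[200 205 214 224 227 225 225 220 216 220 225 224 215 208]
 [198 198 211 223 229 229 230 224 222 216 210 207 207 209]
 [179 174 184 204 219 225 227 227 228 223 217 207 200 204]
 [166 163 163 167 179 201 216 219 221 226 227 221 211 192]
 [163 163 159 157 157 167 172 177 197 219 222 225 218 201]
 [159 161 157 151 148 147 146 151 161 180 199 214 214 213]
 [162 161 156 152 143 142 140 140 151 174 193 204 214 215]
 [163 166 161 156 152 150 147 150 155 163 173 186 198 209]
 [169 173 177 172 170 167 166 168 164 165 160 158 159 179]
 [159 169 175 177 175 175 174 177 178 175 159 145 140 142]
 [151 161 169 172 176 176 178 176 179 177 166 149 137 133]
 [162 153 159 164 171 175 180 178 176 172 158 143 140 134]]
```

```bash
python3 plan.py 588.7 -66.4 196 41.9 0.1 6
```

```text
t 47.43 pos [585.9 -75.9 215.7] ori [178.8   0.   41.7] F [ 0.  -0.2 -0.4] w 0.214 q [-7. 18. 99. -1. 62. 42.]
4
[0.1,[0.09,-0.06,0.21],-0.003] x1
[0.1,[0.09,-0.06,0.21],0] x2
[0.1,[0.06,-0.04,0.14],0] x1
```

Emit:
{"method": "step_arm", "body": {"motion": [[0.1,[0.1,-0.07,0.2],0],[0.1,[0.1,-0.07,0.2],0],[0.1,[0.09,-0.06,0.2],0],[0.1,[0.05,-0.03,0.12],0],[0.1,[0,0,0],0]]}}

```text
time: 47.85
ee_pos: [588.8, -66.3, 195.3]
orientation: [178.8, 0.0, 41.6]
ft_force: [0.1, 0.3, -0.8]
gripper_width: 0.211
```

```bash
python3 lean.py; python3 plan.py 588.7 -66.4 193 41.9 0.1 6; python3 - <<'E'
from meas import *
s=cam("side"); t=cam("top"); ob()
crop(s,"p3",235,150,60,60,12); crop(t,"p4",230,130,80,70,8)
E
```

```text
lean deg x 0.77 y -0.89 [588.8 -66.3 195.3] [178.8   0.   41.6]
lean deg x 0.85 y -0.90 [589.3 -66.7 196.5] [178.8  -0.   41.6]
t 48.05 pos [589.3 -66.7 196.5] ori [178.8  -0.   41.6] F [-0.  -0.9 -1.1] w 0.213 q [ -6.  19. 100.  -1.  60.  43.]
1
[0.1,[-0.01,-0.02,0.14],-0.004] x1
t 48.15 pos [589.3 -66.8 196.7] ori [ 1.787e+02 -1.000e-01  4.150e+01] F [-0.1 -0.  -1.5] w 0.211 q [ -6.  19. 100.  -1.  60.  43.]
```

View pics/p3.png

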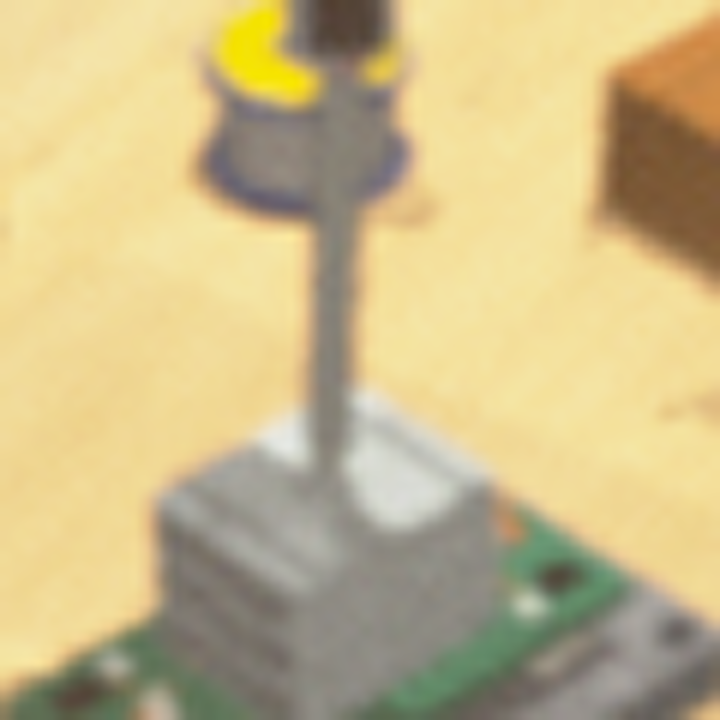

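```bash
python3 - <<'E'
from meas import *
s=cam('side'); I=s['img']
print(I[182:198,255:272].mean(2).astype(int))
t=cam("top")
E
```

```text
[[198 198 200 201 193 162 135 128 138 191 217 214 207 203 202 204 206]
 [199 198 201 203 196 168 133 130 138 188 219 220 211 205 200 201 205]
 [201 200 207 212 209 175 134 125 134 168 201 207 207 207 206 203 201]
 [203 211 219 223 216 180 137 126 136 169 192 189 191 202 207 212 204]
 [202 214 224 227 221 185 141 127 137 176 198 195 185 189 202 208 209]
 [175 182 203 220 221 194 145 129 149 188 211 210 202 196 187 197 202]
 [160 162 173 182 194 182 142 136 168 203 218 215 210 208 198 192 194]
 [160 160 158 157 161 155 140 136 164 198 214 215 214 212 214 208 197]
 [159 160 159 154 150 141 140 140 149 175 204 211 213 215 214 214 212]
 [157 159 156 158 153 146 147 143 145 170 199 212 214 215 216 213 208]
 [149 156 162 162 160 159 153 152 142 150 177 205 216 214 211 204 187]
 [145 149 159 163 167 165 161 152 142 139 152 178 195 198 188 164 151]
 [156 145 153 167 171 176 171 157 143 138 139 147 152 152 149 140 138]
 [170 160 155 160 169 174 174 161 153 144 139 137 136 134 135 137 138]
 [156 168 168 163 159 159 168 162 153 144 140 138 135 135 136 138 138]
 [134 150 163 168 161 154 155 154 143 141 137 136 134 135 136 142 140]]
```

View pics/p4.png

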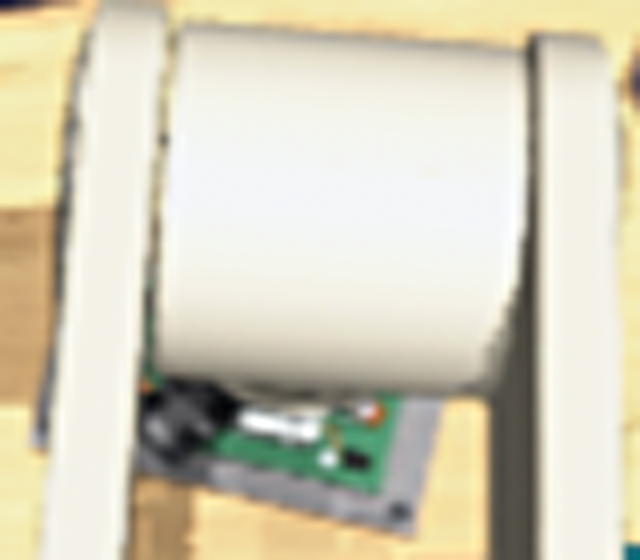

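Emit:
{"method": "step_arm", "body": {"motion": [[0.1,[-0.02,-0.02,0.12],0],[0.1,[0,0,0.1],0],[0.1,[0,0,0.05],0],[0.1,[0,0,0],0]]}}

```text
time: 48.58
ee_pos: [588.8, -67.0, 189.7]
orientation: [178.7, -0.1, 41.5]
ft_force: [0.1, 0.5, -0.5]
gripper_width: 0.211
```

Emit:
{"method": "step_arm", "body": {"motion": [[0.1,[0,0,0.06],0],[0.1,[0,0,0],0]]}}

```text
time: 48.75
ee_pos: [588.7, -67.1, 187.9]
orientation: [178.7, -0.1, 41.5]
ft_force: [0.3, -0.1, 0.2]
gripper_width: 0.209
```

Emit:
{"method": "step_arm", "body": {"motion": [[0.1,[0.01,0,0.07],0],[0.1,[0,0,0],0]]}}

```text
time: 48.92
ee_pos: [588.9, -66.9, 185.9]
orientation: [178.7, -0.1, 41.5]
ft_force: [-0.1, -0.1, -0.9]
gripper_width: 0.216
```

Emit:
{"method": "step_arm", "body": {"motion": [[0.1,[0,0,0.07],0],[0.1,[0,0,0],0]]}}

```text
time: 49.08
ee_pos: [589.0, -67.0, 184.0]
orientation: [178.7, -0.1, 41.5]
ft_force: [-0.6, -0.2, -1.3]
gripper_width: 0.216
```

Emit:
{"method": "step_arm", "body": {"motion": [[0.1,[0,0,0.07],0],[0.1,[0,0,0],0]]}}

```text
time: 49.25
ee_pos: [589.1, -67.0, 182.1]
orientation: [178.7, -0.1, 41.5]
ft_force: [-0.3, 0.4, -0.5]
gripper_width: 0.212
```

```bash
python3 - <<'E'
from meas import *
s=cam("side"); ob()
crop(s,"q1",235,140,60,70,11)
E
```

```text
t 49.30 pos [589.2 -67.  182.3] ori [ 1.787e+02 -1.000e-01  4.150e+01] F [-0.7 -0.  -1.7] w 0.208 q [ -6.  20. 101.  -1.  58.  43.]
```

View pics/q1.png

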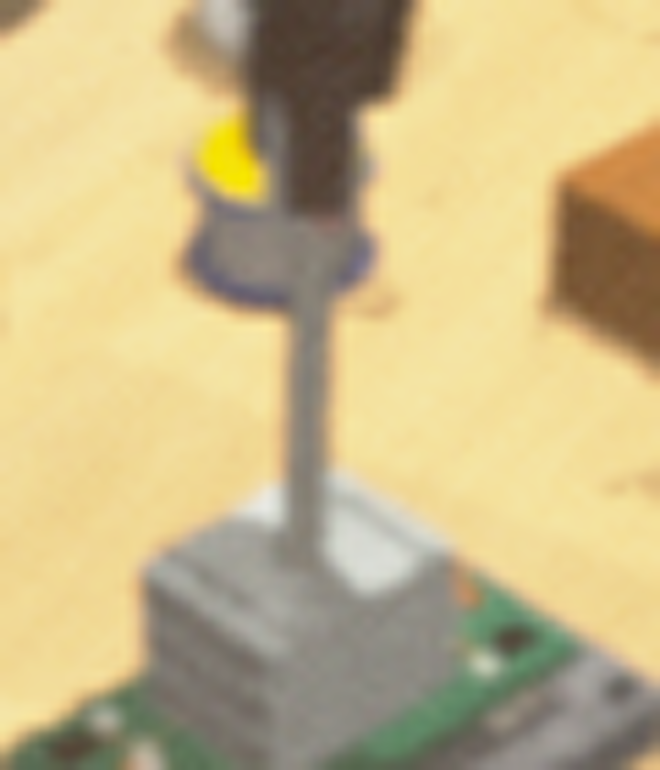

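Emit:
{"method": "step_arm", "body": {"motion": [[0.1,[0,-0.01,0.08],0],[0.1,[0,0,0.08],0],[0.1,[0,0,0],0]]}}

```text
time: 49.55
ee_pos: [589.2, -66.9, 178.1]
orientation: [178.7, -0.1, 41.5]
ft_force: [-0.1, 0.3, -0.8]
gripper_width: 0.213
```

Emit:
{"method": "step_arm", "body": {"motion": [[0.1,[0,-0.01,0.08],0],[0.1,[0,0,0.08],0],[0.1,[0,0,0],0]]}}

```text
time: 49.8
ee_pos: [589.0, -66.7, 173.5]
orientation: [178.7, -0.1, 41.5]
ft_force: [0.3, -0.6, -1.4]
gripper_width: 0.211
```

Emit:
{"method": "step_arm", "body": {"motion": [[0.1,[0,-0.01,0.08],0],[0.1,[0,0,0.08],0],[0.1,[0,0,0],0]]}}

```text
time: 50.05
ee_pos: [589.0, -66.6, 169.1]
orientation: [178.7, -0.1, 41.5]
ft_force: [0.6, -0.1, -0.5]
gripper_width: 0.212
```

Emit:
{"method": "step_arm", "body": {"motion": [[0.1,[0,-0.01,0.08],0],[0.1,[0,0,0.08],0],[0.1,[0,0,0],0]]}}

```text
time: 50.3
ee_pos: [589.0, -66.5, 164.7]
orientation: [178.7, -0.1, 41.5]
ft_force: [0.7, 0.5, -1.2]
gripper_width: 0.21
```

Emit:
{"method": "step_arm", "body": {"motion": [[0.1,[0,-0.01,0.08],0],[0.1,[0,0,0.08],0],[0.1,[0,0,0],0]]}}

```text
time: 50.55
ee_pos: [589.1, -66.4, 160.3]
orientation: [178.7, -0.1, 41.5]
ft_force: [-0.7, -0.6, -1.3]
gripper_width: 0.213
```

Emit:
{"method": "step_arm", "body": {"motion": [[0.1,[0,-0.01,0.08],0],[0.1,[0,0,0.08],0],[0.1,[0,0,0],0]]}}

```text
time: 50.8
ee_pos: [589.0, -66.3, 155.9]
orientation: [178.7, -0.1, 41.5]
ft_force: [0.5, -0.3, -1.6]
gripper_width: 0.212
```

Emit:
{"method": "step_arm", "body": {"motion": [[0.1,[0,-0.01,0.08],0],[0.1,[0,0,0.08],0],[0.1,[0,0,0],0]]}}

```text
time: 51.05
ee_pos: [589.0, -66.2, 151.5]
orientation: [178.6, -0.1, 41.5]
ft_force: [0.9, -0.5, -1.7]
gripper_width: 0.213
```

Emit:
{"method": "step_arm", "body": {"motion": [[0.1,[0,0,0.08],0],[0.1,[0,0,0.06],0],[0.1,[0,0,0],0]]}}

```text
time: 51.3
ee_pos: [589.0, -66.2, 147.5]
orientation: [178.7, -0.1, 41.5]
ft_force: [0.6, -1.0, -0.5]
gripper_width: 0.219
```

Emit:
{"method": "step_arm", "body": {"motion": [[0.1,[0,0,0.08],0],[0.1,[0,0,0.06],0],[0.1,[0,0,0],0]]}}

```text
time: 51.55
ee_pos: [589.0, -66.3, 143.7]
orientation: [178.7, -0.1, 41.5]
ft_force: [0.6, 0.5, 0.6]
gripper_width: 0.216
```

Emit:
{"method": "step_arm", "body": {"motion": [[0.1,[0,0,0.08],0],[0.1,[0,0,0.06],0],[0.1,[0,0,0],0]]}}

```text
time: 51.8
ee_pos: [589.1, -66.3, 139.7]
orientation: [178.7, -0.1, 41.5]
ft_force: [0.5, -0.5, -0.6]
gripper_width: 0.216
```

Emit:
{"method": "step_arm", "body": {"motion": [[0.1,[0,0,0.08],0],[0.1,[0,0,0.06],0],[0.1,[0,0,0],0]]}}

```text
time: 52.05
ee_pos: [589.2, -66.2, 135.9]
orientation: [178.7, -0.1, 41.5]
ft_force: [0.9, 0.1, -0.6]
gripper_width: 0.215
```

Emit:
{"method": "step_arm", "body": {"motion": [[0.1,[0,0,0.08],0],[0.1,[0,0,0.06],0],[0.1,[0,0,0],0]]}}

```text
time: 52.3
ee_pos: [589.3, -66.2, 132.0]
orientation: [178.7, -0.1, 41.5]
ft_force: [0.5, 0.0, -0.5]
gripper_width: 0.212
```

Emit:
{"method": "step_arm", "body": {"motion": [[0.1,[0,0,0.08],0],[0.1,[0,0,0.04],0],[0.1,[0,0,0],0]]}}

```text
time: 52.55
ee_pos: [589.4, -66.2, 128.7]
orientation: [178.7, -0.1, 41.5]
ft_force: [0.7, 0.4, -1.0]
gripper_width: 0.215
```

Emit:
{"method": "step_arm", "body": {"motion": [[0.1,[0,0,0.06],0],[0.1,[0,0,0.04],0],[0.1,[0,0,0],0]]}}

```text
time: 52.8
ee_pos: [589.5, -66.1, 126.0]
orientation: [178.7, -0.2, 41.5]
ft_force: [-0.3, 0.5, -0.5]
gripper_width: 0.213
```

Emit:
{"method": "step_arm", "body": {"motion": [[0.1,[0,0,0.06],0],[0.1,[0,0,0.04],0],[0.1,[0,0,0],0]]}}

```text
time: 53.05
ee_pos: [589.4, -66.0, 123.3]
orientation: [178.7, -0.2, 41.5]
ft_force: [0.7, 0.8, -1.0]
gripper_width: 0.213
```

Emit:
{"method": "step_arm", "body": {"motion": [[0.1,[0,0,0.06],0],[0.1,[0,0,0.04],0],[0.1,[0,0,0],0]]}}

```text
time: 53.3
ee_pos: [589.3, -65.9, 120.6]
orientation: [178.7, -0.2, 41.5]
ft_force: [-1.1, 0.6, 0.4]
gripper_width: 0.214
```

Emit:
{"method": "step_arm", "body": {"motion": [[0.1,[0,0,0.05],0],[0.1,[0,0,0.03],0],[0.1,[0,0,0],0]]}}

```text
time: 53.55
ee_pos: [589.3, -65.9, 118.4]
orientation: [178.7, -0.2, 41.5]
ft_force: [-0.2, 0.0, 0.5]
gripper_width: 0.217
```

Emit:
{"method": "step_arm", "body": {"motion": [[0.1,[0,0,0.05],0],[0.1,[0,0,0.03],0],[0.1,[0,0,0],0]]}}

```text
time: 53.8
ee_pos: [589.3, -65.8, 116.3]
orientation: [178.7, -0.2, 41.5]
ft_force: [-0.8, 0.9, 0.4]
gripper_width: 0.216
```

Emit:
{"method": "step_arm", "body": {"motion": [[0.1,[0,0,0.05],0],[0.1,[0,0,0],0]]}}

```text
time: 53.97
ee_pos: [589.2, -65.8, 114.9]
orientation: [178.8, -0.1, 41.5]
ft_force: [0.9, 1.5, -0.6]
gripper_width: 0.219
```

Emit:
{"method": "step_arm", "body": {"motion": [[0.1,[0,0,0.05],0],[0.1,[0,0,0],0]]}}

```text
time: 54.13
ee_pos: [589.5, -65.8, 113.9]
orientation: [178.7, -0.2, 41.5]
ft_force: [-1.2, 1.3, 1.4]
gripper_width: 0.213
```

Emit:
{"method": "step_arm", "body": {"motion": [[0.1,[0,0,0.04],0],[0.1,[0,0,0],0]]}}

```text
time: 54.3
ee_pos: [590.0, -65.7, 114.0]
orientation: [178.7, -0.2, 41.5]
ft_force: [-2.3, 3.0, -0.9]
gripper_width: 0.213
```

Emit:
{"method": "step_arm", "body": {"motion": [[0.45,[0,0,0],0],[0.6,[0,0,0],0],[0.6,[0,0,0],0],[0.6,[0,0,0],0]]}}

```text
time: 54.63
ee_pos: [590.4, -66.4, 113.8]
orientation: [178.6, -0.2, 41.5]
ft_force: [1.4, -0.6, -0.6]
gripper_width: 0.601
```

Emit:
{"method": "step_arm", "body": {"motion": [[0.6,[0,0,-0.3],0],[0.6,[0,0,-0.6],0],[0.6,[0,0,-0.9],0],[0.6,[0,0,-0.9],0],[0.6,[0,0,-0.6],0]]}}

```text
time: 55.05
ee_pos: [586.1, -65.3, 196.2]
orientation: [178.9, 0.1, 41.5]
ft_force: [1.0, -0.0, 0.7]
gripper_width: 0.599
```

Emit:
{"method": "step_arm", "body": {"motion": [[0.6,[-0.6,-0.7,-0.2],0],[0.6,[-0.6,-0.7,0],0],[0.6,[-0.9,-0.4,0],0],[0.6,[-0.9,0.3,0],0],[0.6,[-0.9,0.3,0],0]]}}

```text
time: 55.47
ee_pos: [495.5, -105.9, 208.3]
orientation: [178.4, -0.4, 41.8]
ft_force: [-0.6, -0.7, -0.2]
gripper_width: 0.6
```

```bash
python3 - <<'E'
from meas import *
s=cam("side"); t=cam("top"); ob()
crop(s,"r1",215,120,100,115,6); crop(t,"r2",200,120,150,110,5)
E
```

```text
t 55.57 pos [ 494.6 -107.6  208.1] ori [178.4  -0.3  41.6] F [-0.  -0.1  0.4] w 0.601 q [-12.  10. 110.  -1.  58.  37.]
```

View pics/r1.png

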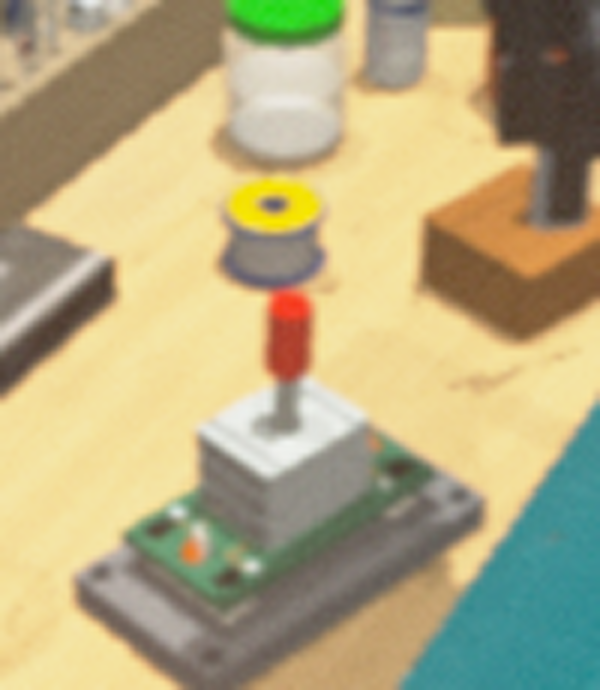

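View pics/r2.png

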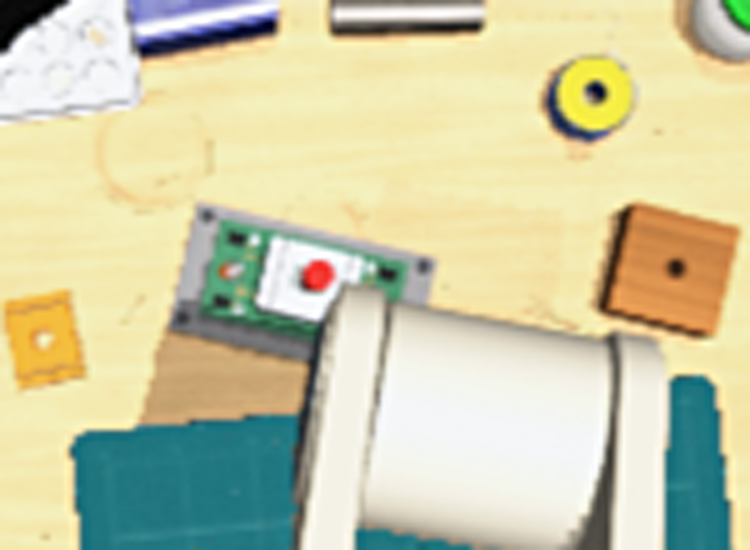

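```bash
python3 - <<'E'
from meas import *
s=cam("side"); 
for z in (80,108,142,118,152): print(z,proj(s,[588.3,-65,z]).round(1))
print("seen: knob top centre",(215+290/6-.4,120+303/6-.4),"knob bottom",(215+288/6-.4,120+376/6-.4),"entry",(215+284/6-.4,120+430/6-.4))
crop(s,"r3",240,160,50,60,12)
E
```

```text
80 [261.1 189.8]
108 [261.1 181.2]
142 [261.1 170.3]
118 [261.1 178. ]
152 [261.1 167. ]
seen: knob top centre (262.93333333333334, 170.1) knob bottom (262.6, 182.26666666666665) entry (261.93333333333334, 191.26666666666668)
```

View pics/r3.png

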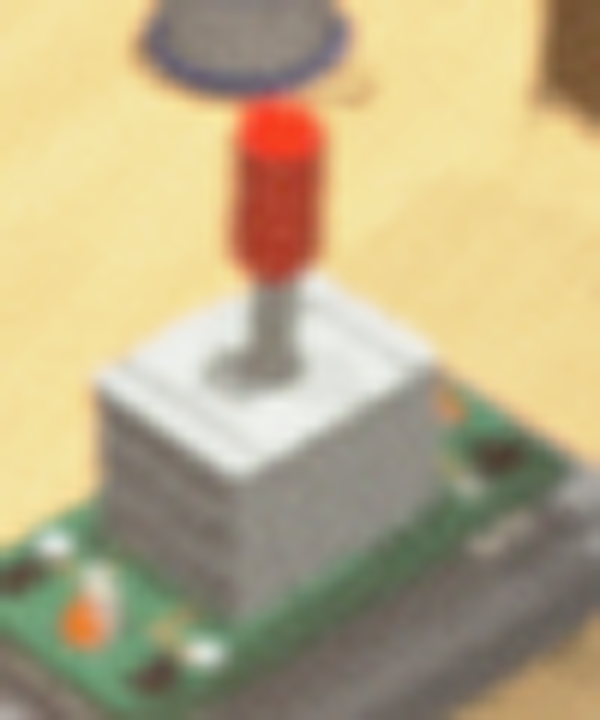

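```bash
python3 -c "
from cell import *
print(close_job())"
```

```text
the job is handed in; nothing more can be done
None
```

I handed the job in at about 56 s of the 210 s allowed. My last pictures show it finished as asked.

- **Board:** it went down over both posts, bottomed out, and held when I lifted the tool (10 N pull). That is my evidence that both barbs clicked, along with pictures showing the board flat and both orange barbs out. I had no direct reading of the barb joints. The press peaked at about 106 N at the wrist, under the 120 N limit but far more than the 5–12 N needed.
- **Plates:** only three aluminium plates were there, so I stacked those three on the middle of the board, long sides with the board's. The two orange look-alikes were left alone.
- **Pin:** it slid down through plates, board and socket with almost no resistance. It stopped about 1 mm above the calculated height. After I let go, the knob's top is at image row 170.1, and row 170.3 is expected for a pin standing on the socket floor.
- **Other checks:** the pin stand had been knocked about 25 mm aside early in the run, so I measured it again before gripping. I never touched the cartons or the reel, and the arm ended clear with the gripper open.
- **Disagreements:** the two cameras differed from each other and from the arm's own positions by 2–4 mm, so I placed the plates by squeezing to centre them and by contact. The tool also drifted up to 3° off vertical, which did no harm that I could see.

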